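Replace the worn jaw bars in the spring-gate racks

TASK

Refit the two spring-gate racks of spare jaw bars for the bag sealer: take the worn bars (bare, without a rubber strip) out of their slots and lay them in the scrap tray, and put every loose good bar away, one to a slot, long bars in the long rack and short bars in the short rack. A slot is a little shorter than its bar: hold the gate back with the bar's end, lower (or lift) the bar between gate and stop, and let the spring carry it home under the lip of the fixed stop, flat on the rails, strip up, held by the gate. Leave the two steel pots where they stand.

Things in the scene. Friction and masses are not known exactly. Their poses are not given: they have to be found in the camera images.
- bar_long_a_mid (a point): Centre (half-way up and along) of a loose LONG jaw bar: square aluminium bar 95 mm long (x), 18 wide (y), 18 high (z, up), ends alike, a flat black rubber strip 1 mm proud along its top. About 90 g. Starts flat on the table, strip up; may be absent.
- bar_long_b_mid (a point): Centre (half-way up and along) of a loose LONG jaw bar: square aluminium bar 95 mm long (x), 18 wide (y), 18 high (z, up), ends alike, a flat black rubber strip 1 mm proud along its top. About 90 g. Starts flat on the table, strip up; may be absent.
- bar_short_a_mid (a point): Centre (half-way up and along) of a loose SHORT jaw bar: square aluminium bar 75 mm long (x), 18 wide (y), 18 high (z, up), ends alike, a flat black rubber strip 1 mm proud along its top. About 70 g. Starts flat on the table, strip up; may be absent.
- bar_short_b_mid (a point): Centre (half-way up and along) of a loose SHORT jaw bar: square aluminium bar 75 mm long (x), 18 wide (y), 18 high (z, up), ends alike, a flat black rubber strip 1 mm proud along its top. About 70 g. Starts flat on the table, strip up; may be absent.
- worn_long_a_mid (a point): Centre of a WORN long jaw bar: same aluminium bar, 95 x 18 x 18 mm (x along, y across, z up), but bare on top, its rubber strip gone. About 90 g. Starts held in a slot of the long rack, under the lip, the gate pressed open 6 mm; may be absent.
- worn_long_b_mid (a point): Centre of a WORN long jaw bar: same aluminium bar, 95 x 18 x 18 mm (x along, y across, z up), but bare on top, its rubber strip gone. About 90 g. Starts held in a slot of the long rack, under the lip, the gate pressed open 6 mm; may be absent.
- worn_short_a_mid (a point): Centre of a WORN short jaw bar: same aluminium bar, 75 x 18 x 18 mm (x along, y across, z up), but bare on top, its rubber strip gone. About 70 g. Starts held in a slot of the short rack, under the lip, the gate pressed open 6 mm; may be absent.
- worn_short_b_mid (a point): Centre of a WORN short jaw bar: same aluminium bar, 75 x 18 x 18 mm (x along, y across, z up), but bare on top, its rubber strip gone. About 70 g. Starts held in a slot of the short rack, under the lip, the gate pressed open 6 mm; may be absent.
- long_rack: The long rack, fixed to the table: grey base plate 124 mm wide (y), 8 thick, from x = -61.5 to 93.5 mm; origin under it at table height, midway between its two slots, x along the slots towards the gates. Two white cross rails, tops 26 mm up, carry the bars near their ends; guides on them, 24 mm apart, rise 10 mm on both sides of a bar. The middle 34 mm of a slot is free for fingers.
- long_rack_slot1 (a point): Where the centre of a 95 mm bar lies when home in slot 1 (+y side, slots 60 mm apart) of the long rack, 35 mm above the table; x along the slot to its gate, z up. Here: fixed end stop, face at x = -47.5 mm, its lip overhangs to x = -43.5 mm, underside 11.8, top 16.8 mm above this point; free gate's face at x = +41.5 mm, 24 wide, top 43 mm above this point.
- long_rack_gate1 (a joint): Opening (m) of the sliding spring gate of slot 1 of the long rack: 0 free, moves along the slot's +x to 0.020 at most, about 5 N to start, 11 N fully open; springs back when let go; about 0.006 with a 95 mm bar home between gate and stop.
- long_rack_slot2 (a point): Where the centre of a 95 mm bar lies when home in slot 2 (-y side, slots 60 mm apart) of the long rack, 35 mm above the table; x along the slot to its gate, z up. Here: fixed end stop, face at x = -47.5 mm, its lip overhangs to x = -43.5 mm, underside 11.8, top 16.8 mm above this point; free gate's face at x = +41.5 mm, 24 wide, top 43 mm above this point.
- long_rack_gate2 (a joint): Opening (m) of the sliding spring gate of slot 2 of the long rack: 0 free, moves along the slot's +x to 0.020 at most, about 5 N to start, 11 N fully open; springs back when let go; about 0.006 with a 95 mm bar home between gate and stop.
- short_rack: The short rack, fixed to the table: grey base plate 124 mm wide (y), 8 thick, from x = -51.5 to 83.5 mm; origin under it at table height, midway between its two slots, x along the slots towards the gates. Two white cross rails, tops 26 mm up, carry the bars near their ends; guides on them, 24 mm apart, rise 10 mm on both sides of a bar. The middle 34 mm of a slot is free for fingers.
- short_rack_slot1 (a point): Where the centre of a 75 mm bar lies when home in slot 1 (+y side, slots 60 mm apart) of the short rack, 35 mm above the table; x along the slot to its gate, z up. Here: fixed end stop, face at x = -37.5 mm, its lip overhangs to x = -33.5 mm, underside 11.8, top 16.8 mm above this point; free gate's face at x = +31.5 mm, 24 wide, top 43 mm above this point.
- short_rack_gate1 (a joint): Opening (m) of the sliding spring gate of slot 1 of the short rack: 0 free, moves along the slot's +x to 0.020 at most, about 5 N to start, 11 N fully open; springs back when let go; about 0.006 with a 75 mm bar home between gate and stop.
- short_rack_slot2 (a point): Where the centre of a 75 mm bar lies when home in slot 2 (-y side, slots 60 mm apart) of the short rack, 35 mm above the table; x along the slot to its gate, z up. Here: fixed end stop, face at x = -37.5 mm, its lip overhangs to x = -33.5 mm, underside 11.8, top 16.8 mm above this point; free gate's face at x = +31.5 mm, 24 wide, top 43 mm above this point.
- short_rack_gate2 (a joint): Opening (m) of the sliding spring gate of slot 2 of the short rack: 0 free, moves along the slot's +x to 0.020 at most, about 5 N to start, 11 N fully open; springs back when let go; about 0.006 with a 75 mm bar home between gate and stop.
- scrap_tray_in (a point): Middle of the inner floor, 4 mm above the table, of the low open steel scrap tray, fixed: 150 (x) by 94 mm (y) outside, walls 4 mm thick with a beaded rim, 20 mm high over the table.
- pot_mid (a point): Centre of a small steel pot with sauce, 68 mm across, 45 mm high, a bystander standing on the table; leave it alone.
- small_pot_mid (a point): Centre of an empty small steel pot, 57 mm across, 40 mm high, a bystander standing on the table; leave it alone.

How it is judged:
At the end, for the whole second after the job is handed in: Worn bars lie at rest in the scrap tray. Each good bar lies in a slot of the rack of its length, strip up and in line within 0.12 rad, centre within 3 mm of home along the slot and in height, 5 mm across, its gate sprung against it (3 to 9 mm open), at rest (((x of bar_long_a_mid in the frame of long_rack_slot1 between -0.003 and 0.003 m and y of bar_long_a_mid in the frame of long_rack_slot1 between -0.005 and 0.005 m and z of bar_long_a_mid in the frame of long_rack_slot1 between -0.003 and 0.003 m and angle between the x axis of bar_long_a_mid and the x axis of long_rack_slot1, either way round below 0.12 rad and value of joint long_rack_gate1 between 0.003 and 0.009 m) or (x of bar_long_a_mid in the frame of long_rack_slot2 between -0.003 and 0.003 m and y of bar_long_a_mid in the frame of long_rack_slot2 between -0.005 and 0.005 m and z of bar_long_a_mid in the frame of long_rack_slot2 between -0.003 and 0.003 m and angle between the x axis of bar_long_a_mid and the x axis of long_rack_slot2, either way round below 0.12 rad and value of joint long_rack_gate2 between 0.003 and 0.009 m)) and angle between each of bar_long_a_mid, bar_long_b_mid, bar_short_a_mid, bar_short_b_mid's own z axis and vertical below 0.12 rad and linear speed of each of bar_long_a, bar_long_b, bar_short_a, bar_short_b, worn_long_a, worn_long_b, worn_short_a, worn_short_b below 0.02 m/s and ((x of bar_long_b_mid in the frame of long_rack_slot1 between -0.003 and 0.003 m and y of bar_long_b_mid in the frame of long_rack_slot1 between -0.005 and 0.005 m and z of bar_long_b_mid in the frame of long_rack_slot1 between -0.003 and 0.003 m and angle between the x axis of bar_long_b_mid and the x axis of long_rack_slot1, either way round below 0.12 rad and value of joint long_rack_gate1 between 0.003 and 0.009 m) or (x of bar_long_b_mid in the frame of long_rack_slot2 between -0.003 and 0.003 m and y of bar_long_b_mid in the frame of long_rack_slot2 between -0.005 and 0.005 m and z of bar_long_b_mid in the frame of long_rack_slot2 between -0.003 and 0.003 m and angle between the x axis of bar_long_b_mid and the x axis of long_rack_slot2, either way round below 0.12 rad and value of joint long_rack_gate2 between 0.003 and 0.009 m)) and ((x of bar_short_a_mid in the frame of short_rack_slot1 between -0.003 and 0.003 m and y of bar_short_a_mid in the frame of short_rack_slot1 between -0.005 and 0.005 m and z of bar_short_a_mid in the frame of short_rack_slot1 between -0.003 and 0.003 m and angle between the x axis of bar_short_a_mid and the x axis of short_rack_slot1, either way round below 0.12 rad and value of joint short_rack_gate1 between 0.003 and 0.009 m) or (x of bar_short_a_mid in the frame of short_rack_slot2 between -0.003 and 0.003 m and y of bar_short_a_mid in the frame of short_rack_slot2 between -0.005 and 0.005 m and z of bar_short_a_mid in the frame of short_rack_slot2 between -0.003 and 0.003 m and angle between the x axis of bar_short_a_mid and the x axis of short_rack_slot2, either way round below 0.12 rad and value of joint short_rack_gate2 between 0.003 and 0.009 m)) and ((x of bar_short_b_mid in the frame of short_rack_slot1 between -0.003 and 0.003 m and y of bar_short_b_mid in the frame of short_rack_slot1 between -0.005 and 0.005 m and z of bar_short_b_mid in the frame of short_rack_slot1 between -0.003 and 0.003 m and angle between the x axis of bar_short_b_mid and the x axis of short_rack_slot1, either way round below 0.12 rad and value of joint short_rack_gate1 between 0.003 and 0.009 m) or (x of bar_short_b_mid in the frame of short_rack_slot2 between -0.003 and 0.003 m and y of bar_short_b_mid in the frame of short_rack_slot2 between -0.005 and 0.005 m and z of bar_short_b_mid in the frame of short_rack_slot2 between -0.003 and 0.003 m and angle between the x axis of bar_short_b_mid and the x axis of short_rack_slot2, either way round below 0.12 rad and value of joint short_rack_gate2 between 0.003 and 0.009 m)) and x of worn_long_a_mid in the frame of scrap_tray_in between -0.066 and 0.066 m and y of worn_long_a_mid in the frame of scrap_tray_in between -0.042 and 0.042 m and z of each of worn_long_a_mid, worn_long_b_mid, worn_short_a_mid, worn_short_b_mid in the frame of scrap_tray_in below 0.035 m and x of worn_long_b_mid in the frame of scrap_tray_in between -0.066 and 0.066 m and y of worn_long_b_mid in the frame of scrap_tray_in between -0.042 and 0.042 m and x of worn_short_a_mid in the frame of scrap_tray_in between -0.066 and 0.066 m and y of worn_short_a_mid in the frame of scrap_tray_in between -0.042 and 0.042 m and x of worn_short_b_mid in the frame of scrap_tray_in between -0.066 and 0.066 m and y of worn_short_b_mid in the frame of scrap_tray_in between -0.042 and 0.042 m); the robot touches nothing.
It fails at once if the sauce pot is pushed more than 30 mm from its place or tipped (distance of pot_mid from where it was at the start of the episode above 0.03 m or angle between pot_mid's own z axis and vertical above 0.5 rad).
It fails at once if the small pot is pushed more than 30 mm from its place or tipped (distance of small_pot_mid from where it was at the start of the episode above 0.03 m or angle between small_pot_mid's own z axis and vertical above 0.5 rad).
Of worn_long_a, worn_long_b, worn_short_a, worn_short_b only 2 to 3 are there at a start; the rules pass over those that are not, and their reading is None.
Of bar_long_a, bar_long_b, bar_short_a, bar_short_b only 3 to 4 are there at a start; the rules pass over those that are not, and their reading is None.
At some moment in a run one of bar_long_a, bar_long_b, bar_short_a, bar_short_b may be knocked a few centimetres aside while the robot is not near it.
Once in a run the grip may slacken for a moment while it holds something.
It also fails if it takes over 210 s, if anything falls off the work surface, if the arm or the gripper's body presses on something with over 40 N, if the wrist force passes 120 N, or if a joint passes its speed limit or range.

ROBOT

A 7-joint arm with a two-finger parallel gripper is mounted at the origin on a cart in front of the work surface, level with it; the furniture and walls round the work are solid. World frame = base frame: x ahead of the robot, y to its left, z up, the work surface at z = 0. Lengths are in m, angles in rad, forces in N, time in s.
With the tool pointing down it reaches from about 0.425 to 0.875 m from the base axis. Payload 4.7 kg.
Tool frame: the origin (TCP) lies midway between the tips of the shut fingers; the grasp point (between the pads) lies 19 mm behind it; y points along the fingers, z is the direction in which the jaws open and shut, and the axes are right-handed (so a half turn about y gives the same grasp; the last joint's range is limited). The gripper opens to 87 mm and grips with 3 to 60 N. Pads are 19 mm wide; open, the fingers measure 117 mm over their backs; the gripper's body (75 mm by 190 mm) begins 51 mm behind the grasp point.
Start: joints at [-1.197, 0.321, -0.07, 1.45, 0.023, 1.371, -0.057], TCP at [0.229, 0.608, 0.2] pointing down, gripper open.
Joint ranges: [-2.86, 2.86], [-0.3, 2.09], [-1.38, 1.24], [0.06, 2.45], [-1.56, 4.7], [0.09, 2.05], [-2.69, 2.69]. Speed limits (rad/s): [2.57, 2.57, 3.14, 3.14, 3.14, 3.14, 3.14].

INTERFACE

Orientations are given as a rotation vector (axis times angle).
In Python, from bench import ctrl gives the robot as it stands.
- The arm moves only by the tool play_rows, never from a script. Its arguments are lists of equal length, an entry for each row: "translation": the shift along the tool's x, y, z in mm, a list of three; "turn": the turn, a rotation vector about the tool's x, y, z in rad, a list of three; "fingers": the opening, from -1 (shut) to 1 (fully open), so that 0 is half open. In form: {"translation": [[dx, dy, dz], ...], "turn": [[wx, wy, wz], ...], "fingers": [fingers, ...]}. A call has exactly 10 rows; each row shifts and turns the commanded pose from where the row before left it, along the tool's axes as they then stand; what a row does not reach is not made up. A row lasts 1/12 s, in which the tool goes at most 41.7 mm and 7.16 degrees, less where a joint would pass 70% of its speed; a pose out of reach is approached as far as the arm can. A call with a gripper value outside its range is refused whole. The fingers move at their own pace and stop on an object; "grip_force" is the grip in N (left out, the last holds). Time passes only in rows, so rows that do not move let the fingers close, or fill a call up. It gives the time, the measured TCP pose, the force and the opening at its end, in the units of the state.
- ctrl.get_state(): the state, without advancing time (a new reading comes with each control period).
- ctrl.get_image(name): name is "side" or "top" or "wrist"; returns the picture (480x640x3 uint8, blue, green, red); there is no depth.
- ctrl.camera_info(name): a dict with "camera_matrix" (3x3 intrinsics, pixels), "k1" (the pictures are not rectified: a ray, as slopes to the right and down, at radius r is drawn at 1 + k1 r^2 times it, then the intrinsics apply), "R" (3x3) and "t" (3): a world point X has camera coordinates R X + t. Camera axes: x right, y down, z forward; pixel columns grow to the right and rows downward; lengths in m; the calibration is good to about 2 mm. A picture is of the moment at which its call begins: read the wrist's pose just before it. camera_info takes no time and is no camera call; for the wrist camera it gives the pose at the moment of the call.
- ctrl.close_job(): hands the job in, once; it reports no verdict.
The state is a dict: "time": time; "joint_positions": joint angles; "qd": joint speeds; "joint_torque": joint torques, N m; "position": TCP position; "tool_rot": TCP orientation; "ft_force": force on the tool from outside, world axes, zero at the start; "torque": the same for the moment, N m; "grip_width": opening from 0.0 (shut) to 1.0 (fully open).
Only numpy, scipy, OpenCV 4.12 (cv2) and the standard library are available. Lean on these libraries where they do the work, as an engineer would, in place of code of your own. Each camera call takes 0.05 s, during which the arm holds its last target.

## Working session

There is one attempt and no reset: what is moved stays moved. The work goes in short steps, Python scripts to look and compute and a tool call to move; the robot and the scene stay as the last step left them, time stands still between calls to the robot, and variables do not carry over. Pictures are saved under pics/ and viewed, and the job is handed in when it is done.

Besides the shell and the picture viewer there is one more tool, called after "Request:" in YAML: its name, and indented under it one key for each argument. play_rows: Moves the arm, as the interface text tells. Its arguments: {"type":"object","properties":{"translation":{"type":"array"},"turn":{"type":"array"},"fingers":{"type":"array"},"grip_force":{"type":"number"}},"required":["translation","turn","fingers"]}

```bash
ls; mkdir -p pics; cat > h.py <<'E'
import numpy as np, cv2
from bench import ctrl
from scipy.spatial.transform import Rotation as R
def snap(n,f):
    im=ctrl.get_image(n); cv2.imwrite('pics/'+f,im); return im
def ray(ci,u,v):
    K=np.array(ci['camera_matrix']);k=ci['k1'];Rm=np.array(ci['R']);t=np.array(ci['t'])
    xd=(u-K[0,2])/K[0,0]; yd=(v-K[1,2])/K[1,1]; rd=np.hypot(xd,yd); r=rd
    for _ in range(30): r=rd/(1+k*r*r)
    s=r/rd if rd>0 else 1
    d=Rm.T@np.array([xd*s,yd*s,1]); return -Rm.T@t,d
def onplane(ci,u,v,z):
    c,d=ray(ci,u,v); return c+d*(z-c[2])/d[2]
def proj(ci,X):
    K=np.array(ci['camera_matrix']);k=ci['k1'];p=np.array(ci['R'])@np.array(X,float)+np.array(ci['t'])
    x,y=p[0]/p[2],p[1]/p[2];f=1+k*(x*x+y*y);return K[0,0]*x*f+K[0,2],K[1,1]*y*f+K[1,2]
def st():
    s=ctrl.get_state()
    print('t',round(s['time'],2),'p',np.round(s['position'],4),'f',np.round(s['ft_force'],1),'g',round(s['grip_width'],3)); print(np.round(R.from_rotvec(s['tool_rot']).as_matrix(),3).tolist(), 'q',np.round(s['joint_positions'],2))
    return s
E
python3 - <<'E'
from h import *
st()
for n in ['top','side','wrist']:
    ci=ctrl.camera_info(n); print(n,{k:np.round(np.array(v),4).tolist() for k,v in ci.items()}); snap(n,n+'0.png')
E
```

```text
pics
t 0.0 p [0.2287 0.6078 0.1986] f [0.4 0.1 0.2] g 0.998
[[0.936, -0.001, 0.352], [-0.352, -0.002, 0.936], [0.0, -1.0, -0.002]] q [-1.2   0.32 -0.07  1.45  0.02  1.37 -0.06]
top {'camera_matrix': [[508.1266, 0.0, 318.7803], [0.0, 508.1266, 237.0441], [0.0, 0.0, 1.0]], 'k1': -0.1013, 'R': [[0.02, -0.9995, -0.0263], [-0.9992, -0.0191, -0.034], [0.0335, 0.0269, -0.9991]], 't': [-0.3851, 0.4856, 0.9153]}
side {'camera_matrix': [[474.403, 0.0, 331.5886], [0.0, 474.403, 231.4533], [0.0, 0.0, 1.0]], 'k1': -0.1199, 'R': [[-0.9796, -0.2003, -0.0128], [-0.0924, 0.5068, -0.8571], [0.1782, -0.8384, -0.515]], 't': [0.3997, 0.2982, 0.4723]}
wrist {'camera_matrix': [[357.3369, 0.0, 319.573], [0.0, 357.3369, 242.483], [0.0, 0.0, 1.0]], 'k1': 0.0085, 'R': [[0.3518, 0.9361, -0.0016], [0.9006, -0.3379, 0.2735], [0.2555, -0.0976, -0.9619]], 't': [-0.6489, -0.033, 0.3908]}
```

View pics/top0.png

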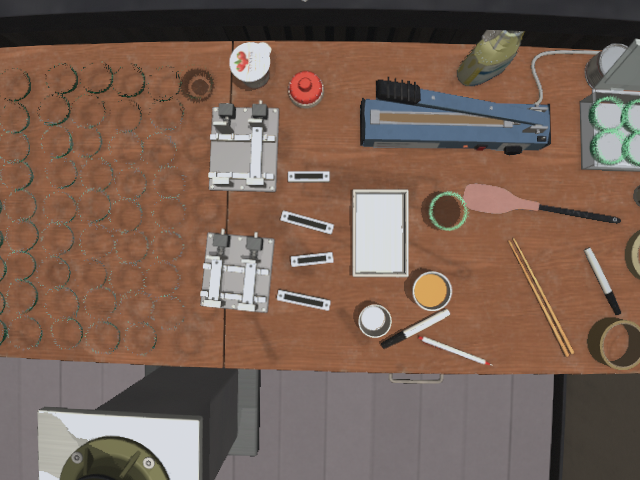

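View pics/side0.png

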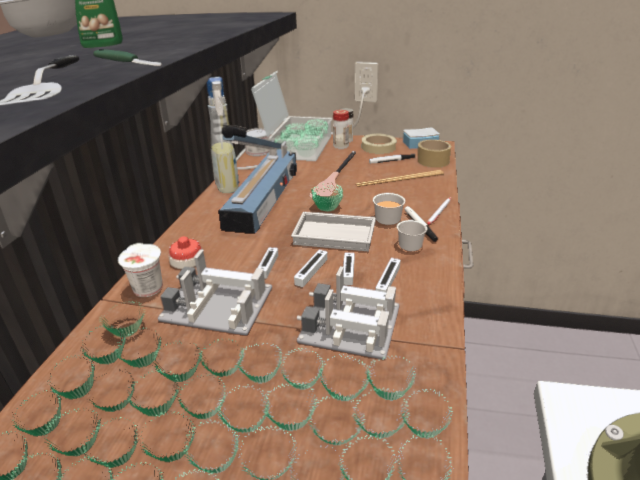

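View pics/wrist0.png

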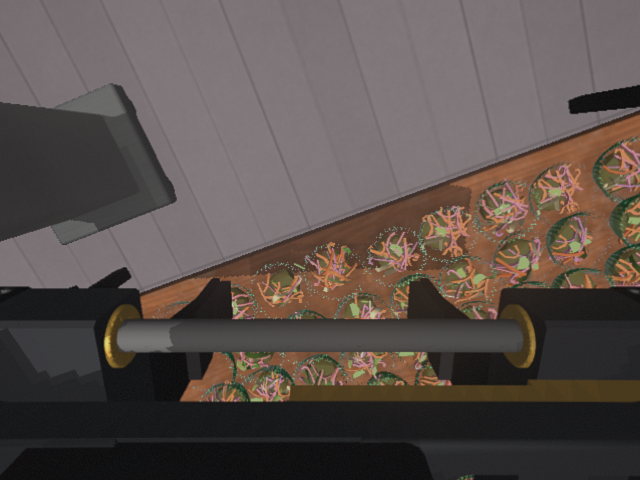

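```bash
python3 - <<'E'
from h import *
im=cv2.imread('pics/top0.png')
c=im[85:330,190:430]; cv2.imwrite('pics/topz.png',cv2.resize(c[:, :],None,fx=2.45,fy=2.45,interpolation=cv2.INTER_CUBIC))
E
```

```text
(no output)
```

View pics/topz.png

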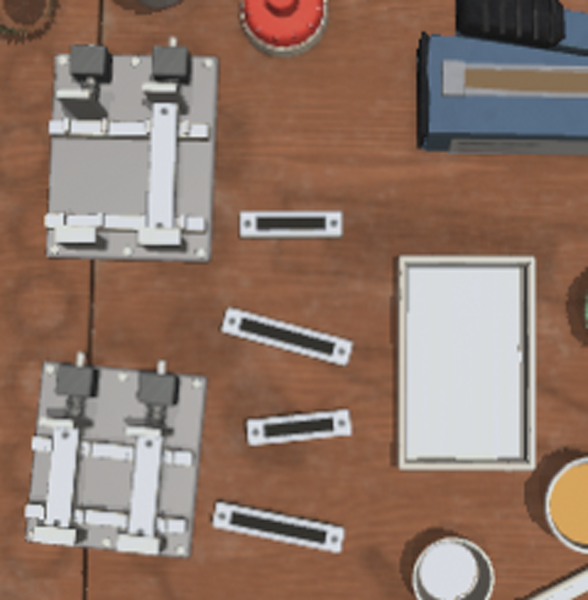

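```bash
cat > loose.py <<'E'
from h import *
def loose(im,ci,zt=0.0185):
    # bars: dark strips surrounded by light; light+dark region by closing bright mask
    g=im.astype(int); bright=((g.min(2)>165)).astype(np.uint8)
    cs,_=cv2.findContours(bright,cv2.RETR_EXTERNAL,cv2.CHAIN_APPROX_NONE)
    out=[]
    for c in cs:
        if len(c)<20: continue
        pts=np.array([onplane(ci,*p[0],zt)[:2] for p in c])
        (cx,cy),(w,h),a=cv2.minAreaRect((pts*1000).astype(np.float32))
        L,W=max(w,h),min(w,h)
        if w<h: a+=90
        a=(a+90)%180-90
        out.append((cx,cy,L,W,a))
    return out
if __name__=='__main__':
    import sys
    ci=ctrl.camera_info('top'); im=snap('top',sys.argv[1])
    for o in loose(im,ci):
        if 40<o[2]<220: print(np.round(o,1))
E
python3 loose.py top1.png
python3 - <<'E'
from h import *
ci=ctrl.camera_info('top')
z=2.45
def P(u,v,h): return np.round(onplane(ci,190+(u+.5)/z-.5,85+(v+.5)/z-.5,h)*1000,1)
print('worn long',P(163,101,.044),P(160,230,.044))
print('worn s1',P(68,430,.044),P(56,530,.044)); print('worn s2',P(148,432,.044),P(139,537,.044))
print('Lbase',P(56,53,.008),P(217,57,.008),P(46,257,.008),P(211,262,.008))
print('Sbase',P(45,362,.008),P(206,377,.008),P(26,541,.008),P(189,556,.008))
print('tray',P(398,257,.02),P(536,257,.02),P(399,468,.02),P(535,469,.02))
print('pots',P(454,568,.04),P(610,500,.045))
E
```

```text
[ 296.3 -619.5  118.3    7.5   70.3]
[ 332.1 -483.1   57.2   27.2  -68.7]
[ 344.1 -570.6   87.2   12.1  -61.4]
[ 352.7 -472.1   44.2   42.5  -88.9]
[ 380.6 -350.2   94.1   17.7   79.6]
[ 400.7 -578.6   67.7   67.3  -89. ]
[ 412.3 -277.3   42.7   19.7    1.3]
[ 417.3 -183.8   77.2   33.1   -4.6]
[ 453.1 -363.6   74.    18.   -82.7]
[ 442.5 -882.9   87.3   10.8   27.5]
[ 462.1 -282.8   47.9   17.3   -5.9]
[ 4.250e+02 -2.344e+02  1.300e+02  5.770e+01 -1.000e-01]
[ 519.1 -353.6   94.1   18.2   75.5]
[ 502.1 -484.7  153.    96.3    1. ]
[ 601.4 -354.4   71.7   14.4  -89.1]
[ 592.8 -195.1   42.3   29.3  -86.7]
[ 638.4 -928.6   57.    12.6   89.4]
[ 668.4 -955.    48.9   18.    -1.7]
[ 668.3 -905.2   49.3   47.5    6.9]
[ 6.374e+02 -2.564e+02  1.041e+02  7.500e+01 -1.000e-01]
[ 726.3 -955.    43.8   22.1   -2.3]
[ 726.8 -905.4   51.9   43.3  -87.3]
[ 773.1 -925.3   85.5    4.8   88.9]
[ 813.  -242.9   73.7   72.4   89.9]
worn long [ 684.9 -262.8   44. ] [ 591.6 -263.3   44. ]
worn s1 [ 447.9 -201.    44. ] [ 376.7 -194.    44. ]
worn s2 [ 447.8 -258.4   44. ] [ 373.4 -253.6   44. ]
Lbase [ 730.4 -174.8    8. ] [ 727.9 -296.8    8. ] [ 575.6 -172.6    8. ] [ 573.6 -296.2    8. ]
Sbase [ 497.4 -174.2    8. ] [ 488.5 -294.6    8. ] [ 364.5 -163.2    8. ] [ 356.8 -284.9    8. ]
tray [ 578.1 -433.7   20. ] [ 580.  -533.9   20. ] [ 425.2 -437.1   20. ] [ 426.3 -535.3   20. ]
pots [ 356.3 -476.4   40. ] [ 406.5 -584.8   45. ]
```

Request:
play_rows:
  translation:
    - [28,0,-28.3]
    - [28,0,-28.3]
    - [28,0,-28.3]
    - [28,0,-28.3]
    - [28,0,-28.3]
    - [28,0,-28.3]
    - [28,0,-28.3]
    - [28,0,-28.3]
    - [28,0,-28.3]
    - [28,0,-28.3]
  turn:
    - [0,0,0]
    - [0,0,0]
    - [0,0,0]
    - [0,0,0]
    - [0,0,0]
    - [0,0,0]
    - [0,0,0]
    - [0,0,0]
    - [0,0,0]
    - [0,0,0]
  fingers: [0,0,0,0,0,0,0,0,0,0]
  grip_force: 50

```text
time: 1.03
position: [0.3917, 0.243, 0.1998]
tool_rot: [-1.552, 0.282, -0.282]
ft_force: [1.4, -0.2, 0.7]
grip_width: 0.508
```

Request:
play_rows:
  translation:
    - [28,0,-28.3]
    - [28,0,-28.3]
    - [28,0,-28.3]
    - [28,0,-28.3]
    - [28,0,-28.3]
    - [28,0,-28.3]
    - [28,0,-28.3]
    - [28,0,-28.3]
    - [28,0,-28.3]
    - [28,0,-28.3]
  turn:
    - [0,0,0]
    - [0,0,0]
    - [0,0,0]
    - [0,0,0]
    - [0,0,0]
    - [0,0,0]
    - [0,0,0]
    - [0,0,0]
    - [0,0,0]
    - [0,0,0]
  fingers: [0,0,0,0,0,0,0,0,0,0]

```text
time: 1.87
position: [0.5542, -0.1202, 0.2]
tool_rot: [-1.552, 0.281, -0.282]
ft_force: [0.7, 0.5, 0.1]
grip_width: 0.5
```

Request:
play_rows:
  translation:
    - [28,0,-28.3]
    - [28,0,-28.3]
    - [28,0,-28.3]
    - [28,0,-28.3]
    - [0,0,0]
    - [0,0,0]
    - [0,0,0]
    - [0,0,0]
    - [0,0,0]
    - [0,0,0]
  turn:
    - [0,0,0]
    - [0,0,0]
    - [0,0,0]
    - [0,0,0]
    - [0,0.12,0]
    - [0,0.12,0]
    - [0,0.12,0]
    - [0,0.12,0]
    - [0,0.12,0]
    - [0,0.12,0]
  fingers: [0,0,0,0,0,0,0,0,0,0]

```text
time: 2.7
position: [0.6187, -0.2638, 0.1994]
tool_rot: [-1.4, 0.845, -0.844]
ft_force: [-0.7, -0.1, 0.4]
grip_width: 0.5
```

Request:
play_rows:
  translation:
    - [0,0,0]
    - [0,0,0]
    - [0,0,0]
    - [0,0,0]
    - [0,0,0]
    - [0,0,0]
    - [0,0,0]
    - [0,0,0]
    - [0,0,0]
    - [0,0,0]
  turn:
    - [0,0.12,0]
    - [0,0.12,0]
    - [0,0.12,0]
    - [0,0.12,0]
    - [0,0.12,0]
    - [0,0.12,0]
    - [0,0.12,0]
    - [0,0.12,0]
    - [0,0.12,0]
    - [0,0.12,0]
  fingers: [0,0,0,0,0,0,0,0,0,0]

```text
time: 3.53
position: [0.6188, -0.2635, 0.1995]
tool_rot: [-0.782, 1.714, -1.713]
ft_force: [-1.2, -0.4, 0.1]
grip_width: 0.494
```

Request:
play_rows:
  translation:
    - [0,0,0]
    - [0,0,0]
    - [0,0,0]
    - [0,0,0]
    - [0,0,0]
    - [0,0,0]
    - [0,0,0]
    - [0,0,0]
    - [0,0,0]
    - [0,0,0]
  turn:
    - [0,0.12,0]
    - [0,0.12,0]
    - [0,0.12,0]
    - [0,0.12,0]
    - [0,0.12,0]
    - [0,0.12,0]
    - [0,0.12,0]
    - [0,0,0]
    - [0,0,0]
    - [0,0,0]
  fingers: [0,0,0,0,0,0,0,0,0,0]

```text
time: 4.37
position: [0.6187, -0.2637, 0.1996]
tool_rot: [-0.028, 2.209, -2.209]
ft_force: [-0.5, 0.6, 0.1]
grip_width: 0.496
```

```bash
python3 - <<'E'
from h import *
s=st(); ci=ctrl.camera_info('wrist'); print(-np.array(ci['R']).T@ci['t']); print(np.round(ci['R'],3)); snap('wrist','w1.png')
E
```

```text
t 4.37 p [ 0.6187 -0.2637  0.1996] f [-0.5  0.6  0.1] g 0.496
[[-1.0, -0.0, 0.025], [-0.025, 0.0, -1.0], [0.0, -1.0, -0.0]] q [-0.42  0.62  1.19  1.42 -0.57  1.48 -0.79]
[ 0.69312152 -0.26207253  0.38475358]
[[ 0.025 -1.    -0.   ]
 [-0.961 -0.024  0.274]
 [-0.274 -0.006 -0.962]]
```

View pics/w1.png

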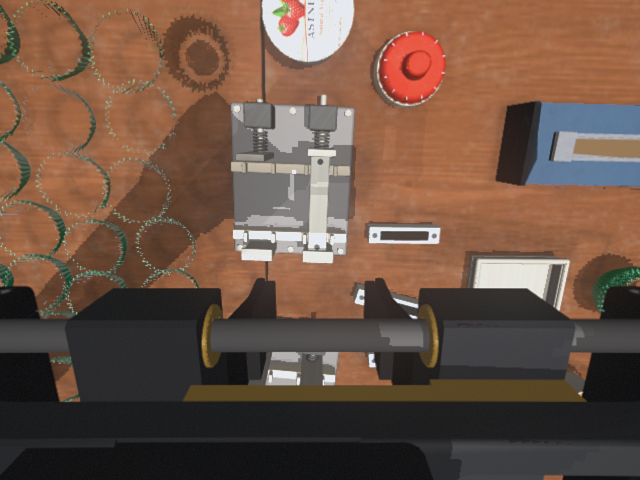

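```bash
python3 - <<'E'
from h import *
im=cv2.imread('pics/w1.png')
c=im[90:270,220:370]; cv2.imwrite('pics/w1z.png',cv2.resize(c,None,fx=3.3,fy=3.3,interpolation=cv2.INTER_CUBIC))
E
```

```text
(no output)
```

View pics/w1z.png

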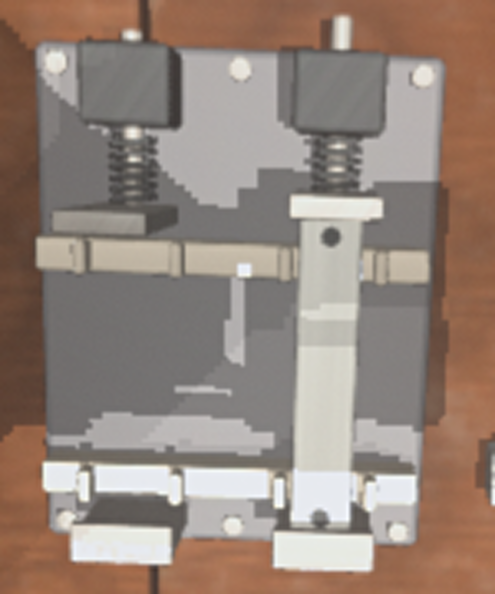

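```bash
cat >> h.py <<'E'
def Z(ci,x0,y0,f,pts,h):
    return [np.round(onplane(ci,x0+(u+.5)/f-.5,y0+(v+.5)/f-.5,h)[:2]*1000,1) for u,v in pts]
E
python3 - <<'E'
from h import *
ci=ctrl.camera_info('wrist')
F=lambda pts,h: print(*Z(ci,220,90,3.3,pts,h))
F([(300,235),(358,235),(293,500),(352,500)],.044)
F([(329,235),(319,518)],.044) # holes
F([(38,45),(443,62),(50,540),(415,545)],.008)
F([(284,262),(381,265),(280,487),(370,490)],.036)
F([(80,255),(177,258),(84,485),(176,487)],.036)
E
```

```text
[ 674.9 -254.1] [ 675.3 -270.4] [ 597.2 -253.3] [ 597.7 -271. ]
[ 675.1 -262.2] [ 591.8 -261.3]
[ 726.3 -174. ] [ 724.6 -295.2] [ 571.2 -171.3] [ 572.4 -293.6]
[ 666.7 -249.4] [ 666.5 -277.6] [ 599.  -249.1] [ 598.7 -276.7]
[ 667.2 -190.2] [ 667.1 -218.3] [ 598.1 -189.1] [ 598.2 -217.2]
```

Request:
play_rows:
  translation:
    - [-14.8,0,-0.7]
    - [0,35,0]
    - [0,35,0]
    - [0,35,0]
    - [0,25,0]
    - [0,18,0]
    - [0,18.6,0]
    - [0,0,0]
    - [0,0,0]
    - [0,0,0]
  turn:
    - [0,0.04,0]
    - [0,0,0]
    - [0,0,0]
    - [0,0,0]
    - [0,0,0]
    - [0,0,0]
    - [0,0,0]
    - [0,0,0]
    - [0,0,0]
    - [0,0,0]
  fingers: [0,0,0,0,0,0,0,0,0,0]

```text
time: 5.25
position: [0.6342, -0.2634, 0.0345]
tool_rot: [-0.021, -2.213, 2.214]
ft_force: [-0.2, 0.2, 0.3]
grip_width: 0.5
```

Request:
play_rows:
  translation:
    - [0,0,0]
    - [0,0,0]
    - [0,0,0]
    - [0,0,0]
    - [0,0,0]
    - [0,0,0]
    - [0,0,0]
    - [0,0,0]
    - [0,0,0]
    - [0,0,0]
  turn:
    - [0,0,0]
    - [0,0,0]
    - [0,0,0]
    - [0,0,0]
    - [0,0,0]
    - [0,0,0]
    - [0,0,0]
    - [0,0,0]
    - [0,0,0]
    - [0,0,0]
  fingers: [-1,-1,-1,-1,-1,-1,-1,-1,-1,-1]

```text
time: 6.08
position: [0.6335, -0.2629, 0.0331]
tool_rot: [-0.02, -2.212, 2.212]
ft_force: [0.4, 0.4, -0.4]
grip_width: 0.007
```

```bash
python3 - <<'E'
from h import *
s=st(); snap('side','s1.png'); im=snap('wrist','w2.png')
E
```

```text
t 6.08 p [ 0.6335 -0.2629  0.0331] f [ 0.4  0.4 -0.4] g 0.007
[[-1.0, -0.0, -0.018], [0.018, 0.0, -1.0], [0.0, -1.0, -0.0]] q [-0.37  0.77  1.08  1.56 -0.71  1.24 -0.76]
```

View pics/w2.png

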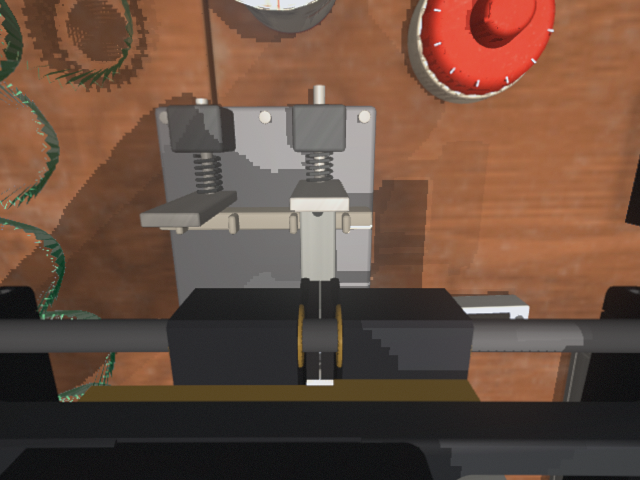

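View pics/s1.png

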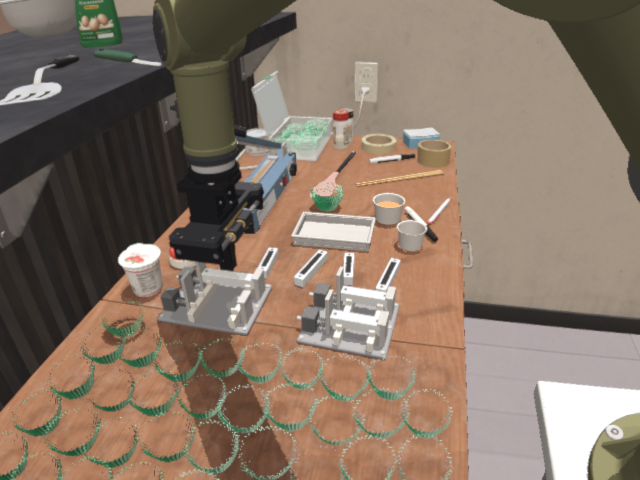

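```bash
python3 - <<'E'
from h import *
s=ctrl.get_state(); p=s['position']
ci=ctrl.camera_info('side'); print(proj(ci,p), proj(ci,[.6335,-.263,.044]),proj(ci,[.681,-.263,.044]),proj(ci,[.586,-.263,.044]))
cw=ctrl.camera_info('wrist'); print(proj(cw,p))
im=cv2.imread('pics/s1.png')[220:340,140:320]; cv2.imwrite('pics/s1z.png',cv2.resize(im,None,fx=4,fy=4,interpolation=cv2.INTER_CUBIC))
E
```

```text
(np.float64(230.7702980954989), np.float64(278.08377942923795)) (np.float64(229.98681813069186), np.float64(272.7687549309207)) (np.float64(203.77199377936364), np.float64(269.58973927640244)) (np.float64(257.0102894693013), np.float64(276.0015886203021))
(np.float64(319.26294475789814), np.float64(280.018818562778))
```

View pics/s1z.png

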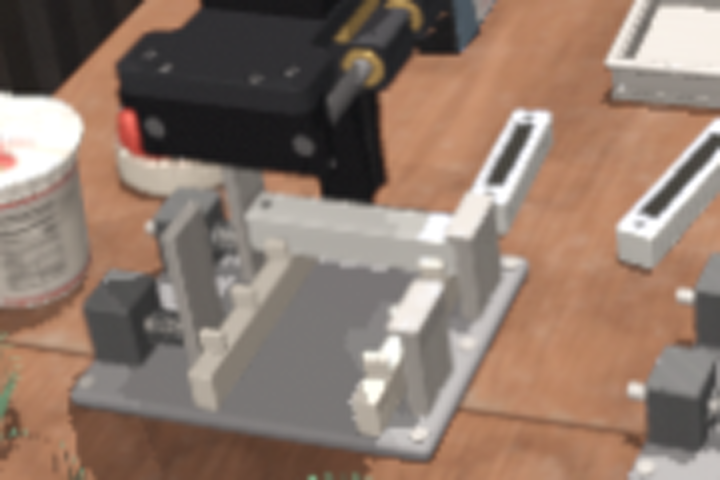

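```bash
python3 - <<'E'
from h import *
cw=ctrl.camera_info('wrist'); 
for z in (.033,.044,.05): print(z,proj(cw,[.643,-.263,z]), proj(cw,[.624,-.263,z]))
im=cv2.imread('pics/w2.png')[180:400,240:400]; cv2.imwrite('pics/w2z.png',cv2.resize(im,None,fx=3.5,fy=3.5,interpolation=cv2.INTER_CUBIC))
for y in (-.254,-.272): print(proj(cw,[.65,y,.044]))
E
```

```text
0.033 (np.float64(319.18125074476467), np.float64(263.79986388448305)) (np.float64(319.7944496659221), np.float64(295.71445110189325))
0.044 (np.float64(319.153533343842), np.float64(270.8203417835934)) (np.float64(319.80155224928575), np.float64(304.3193854971545))
0.05 (np.float64(319.1370365240243), np.float64(274.99854156627794)) (np.float64(319.80577065845506), np.float64(309.42907981096454))
(np.float64(301.3835793916566), np.float64(258.3005596213418))
(np.float64(336.4362911219873), np.float64(257.70824634871343))
```

View pics/w2z.png

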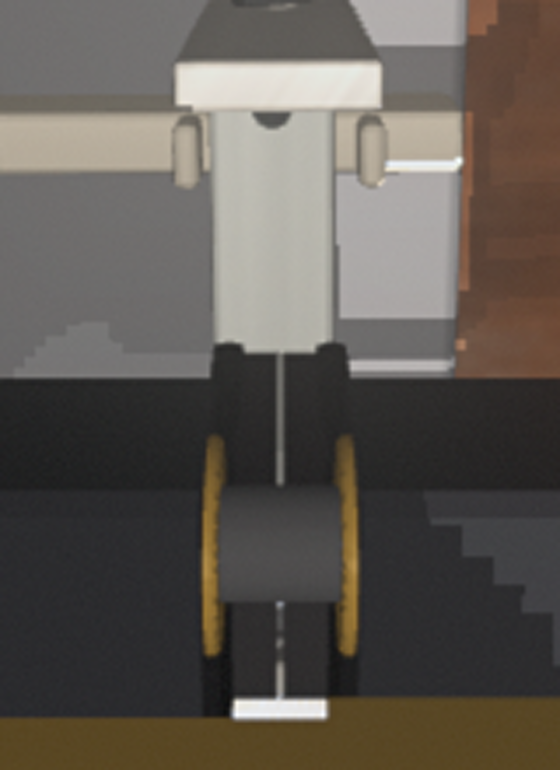

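Request:
play_rows:
  translation:
    - [0,1,0]
    - [0,1,0]
    - [0,1,0]
    - [0,1,0]
    - [0,0,0]
    - [0,0,0]
    - [0,0,0]
    - [0,0,0]
    - [0,0,0]
    - [0,0,0]
  turn:
    - [0,0,0]
    - [0,0,0]
    - [0,0,0]
    - [0,0,0]
    - [0,0,0]
    - [0,0,0]
    - [0,0,0]
    - [0,0,0]
    - [0,0,0]
    - [0,0,0]
  fingers: [-1,-1,-1,-1,-1,-1,-1,-1,-1,-1]

```text
time: 7.02
position: [0.6336, -0.2629, 0.0292]
tool_rot: [-0.02, -2.212, 2.212]
ft_force: [-0.9, -0.7, -0.2]
grip_width: 0.005
```

Request:
play_rows:
  translation:
    - [0,1,0]
    - [0,1,0]
    - [0,1,0]
    - [0,1,0]
    - [0,0,0]
    - [0,0,0]
    - [0,0,0]
    - [0,0,0]
    - [0,0,0]
    - [0,0,0]
  turn:
    - [0,0,0]
    - [0,0,0]
    - [0,0,0]
    - [0,0,0]
    - [0,0,0]
    - [0,0,0]
    - [0,0,0]
    - [0,0,0]
    - [0,0,0]
    - [0,0,0]
  fingers: [-1,-1,-1,-1,-1,-1,-1,-1,-1,-1]

```text
time: 7.85
position: [0.6336, -0.2629, 0.0252]
tool_rot: [-0.02, -2.212, 2.212]
ft_force: [0.6, -0.1, -0.7]
grip_width: 0.006
```

```bash
python3 - <<'E'
from h import *
s=st(); im=snap('side','s2.png')[220:340,140:320]; cv2.imwrite('pics/s2z.png',cv2.resize(im,None,fx=4,fy=4,interpolation=cv2.INTER_CUBIC)); im=snap('wrist','w3.png')[180:400,240:400]; cv2.imwrite('pics/w3z.png',cv2.resize(im,None,fx=3.5,fy=3.5,interpolation=cv2.INTER_CUBIC))
E
```

```text
t 7.85 p [ 0.6336 -0.2629  0.0252] f [ 0.6 -0.1 -0.7] g 0.006
[[-1.0, 0.0, -0.018], [0.018, -0.0, -1.0], [-0.0, -1.0, 0.0]] q [-0.36  0.78  1.07  1.57 -0.71  1.23 -0.76]
```

View pics/s2z.png

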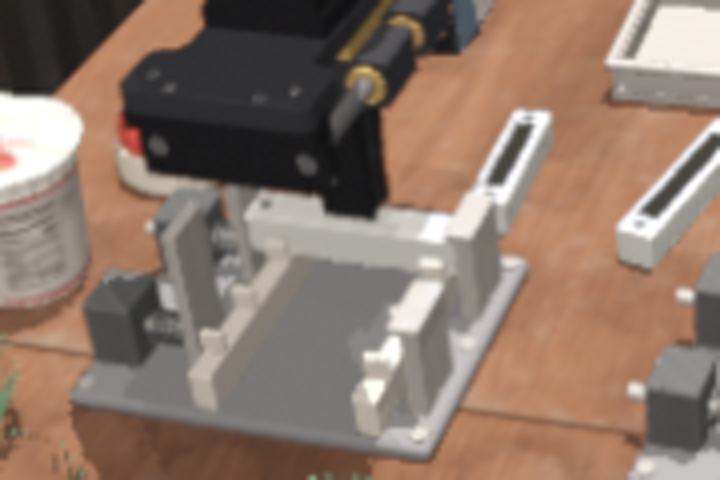

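View pics/w3z.png

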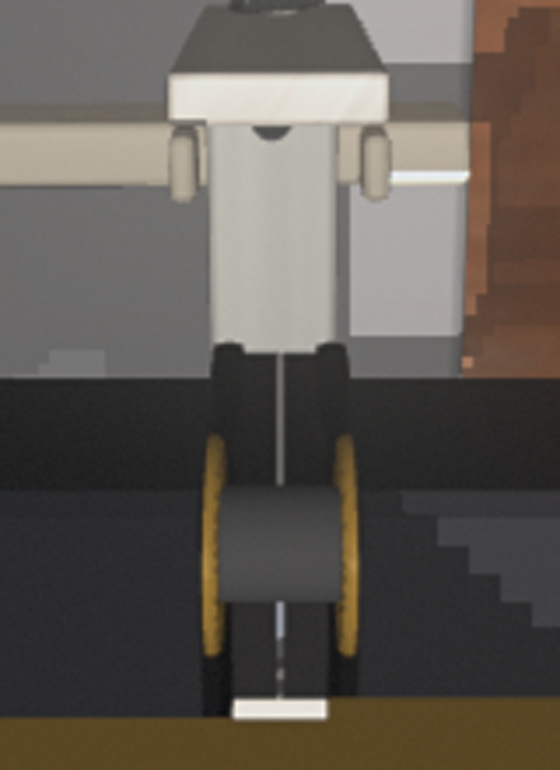

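Request:
play_rows:
  translation:
    - [0,1,0]
    - [0,1,0]
    - [0,0,0]
    - [0,0,0]
    - [0,0,0]
    - [0,0,0]
    - [0,0,0]
    - [0,0,0]
    - [0,0,0]
    - [0,0,0]
  turn:
    - [0,0,0]
    - [0,0,0]
    - [0,0,0]
    - [0,0,0]
    - [0,0,0]
    - [0,0,0]
    - [0,0,0]
    - [0,0,0]
    - [0,0,0]
    - [0,0,0]
  fingers: [-1,-1,-1,-1,-1,-1,-1,-1,-1,-1]

```text
time: 8.78
position: [0.6336, -0.2629, 0.0232]
tool_rot: [-0.02, -2.212, 2.212]
ft_force: [0.2, 0.2, 0.0]
grip_width: 0.006
```

Request:
play_rows:
  translation:
    - [0,1,0]
    - [0,1,0]
    - [0,0,0]
    - [0,0,0]
    - [0,0,0]
    - [0,0,0]
    - [0,0,0]
    - [0,0,0]
    - [0,0,0]
    - [0,0,0]
  turn:
    - [0,0,0]
    - [0,0,0]
    - [0,0,0]
    - [0,0,0]
    - [0,0,0]
    - [0,0,0]
    - [0,0,0]
    - [0,0,0]
    - [0,0,0]
    - [0,0,0]
  fingers: [-1,-1,-1,-1,-1,-1,-1,-1,-1,-1]

```text
time: 9.62
position: [0.6336, -0.2629, 0.0218]
tool_rot: [-0.021, -2.213, 2.212]
ft_force: [-1.2, 0.5, 6.3]
grip_width: -0.0
```

Request:
play_rows:
  translation:
    - [0,-14,0]
    - [0,-14,0]
    - [0,0,0]
    - [0,0,0]
    - [0,0,0]
    - [0,0,0]
    - [0,0,0]
    - [0,0,0]
    - [0,10,0]
    - [0,10,0]
  turn:
    - [0,0,0]
    - [0,0,0]
    - [0,0,0]
    - [0,0,0]
    - [0,0,0]
    - [0,0,0]
    - [0,0,0]
    - [0,0,0]
    - [0,0,0]
    - [0,0,0]
  fingers: [-1,-0.2,-0.2,-0.2,-0.2,-0.2,-0.2,-0.2,-0.2,-0.2]

```text
time: 10.45
position: [0.6338, -0.263, 0.0286]
tool_rot: [-0.021, -2.212, 2.213]
ft_force: [-0.5, -0.3, 0.6]
grip_width: 0.397
```

Request:
play_rows:
  translation:
    - [0,10,0]
    - [0,7,0]
    - [0,0,0]
    - [0,0,0]
    - [0,0,0]
    - [0,0,0]
    - [0,0,0]
    - [0,0,0]
    - [0,0,0]
    - [0,0,0]
  turn:
    - [0,0,0]
    - [0,0,0]
    - [0,0,0]
    - [0,0,0]
    - [0,0,0]
    - [0,0,0]
    - [0,0,0]
    - [0,0,0]
    - [0,0,0]
    - [0,0,0]
  fingers: [-0.2,-0.2,-0.2,-1,-1,-1,-1,-1,-1,-1]

```text
time: 11.28
position: [0.6339, -0.2621, 0.0127]
tool_rot: [-0.02, -2.214, 2.212]
ft_force: [-1.5, 3.0, 5.0]
grip_width: 0.201
```

```bash
python3 - <<'E'
from h import *
s=st()
E
```

```text
t 11.28 p [ 0.6339 -0.2621  0.0127] f [-1.5  3.   5. ] g 0.201
[[-1.0, 0.001, -0.018], [0.018, 0.001, -1.0], [-0.001, -1.0, -0.001]] q [-0.36  0.79  1.06  1.57 -0.72  1.21 -0.75]
```

Request:
play_rows:
  translation:
    - [-2,0,0]
    - [-2,0,0]
    - [-2,0,0]
    - [-2,0,0]
    - [-2,0,0]
    - [0,0,0]
    - [0,0,0]
    - [0,-5,0]
    - [0,-6,0]
    - [0,-6,0]
  turn:
    - [0,0,0]
    - [0,0,0]
    - [0,0,0]
    - [0,0,0]
    - [0,0,0]
    - [0,0,0]
    - [0,0,0]
    - [0,0,0]
    - [0,0,0]
    - [0,0,0]
  fingers: [-1,-1,-1,-1,-1,-1,-1,-1,-1,-1]
  grip_force: 60

```text
time: 12.12
position: [0.6378, -0.2638, 0.0263]
tool_rot: [-0.012, -2.207, 2.205]
ft_force: [-7.0, -0.6, -6.4]
grip_width: 0.195
```

```bash
python3 - <<'E'
from h import *
s=st(); im=snap('side','s3.png')[200:340,140:320]; cv2.imwrite('pics/s3z.png',cv2.resize(im,None,fx=4,fy=4,interpolation=cv2.INTER_CUBIC)); im=snap('wrist','w4.png')
E
```

```text
t 12.12 p [ 0.6378 -0.2638  0.0263] f [-7.  -0.6 -6.4] g 0.195
[[-1.0, -0.01, -0.021], [0.021, 0.001, -1.0], [0.01, -1.0, -0.001]] q [-0.35  0.79  1.06  1.54 -0.71  1.25 -0.77]
```

View pics/s3z.png

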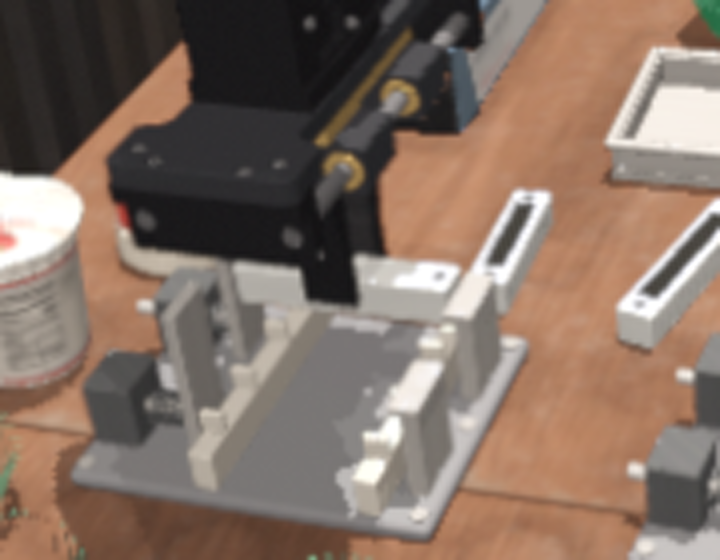

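View pics/w4.png

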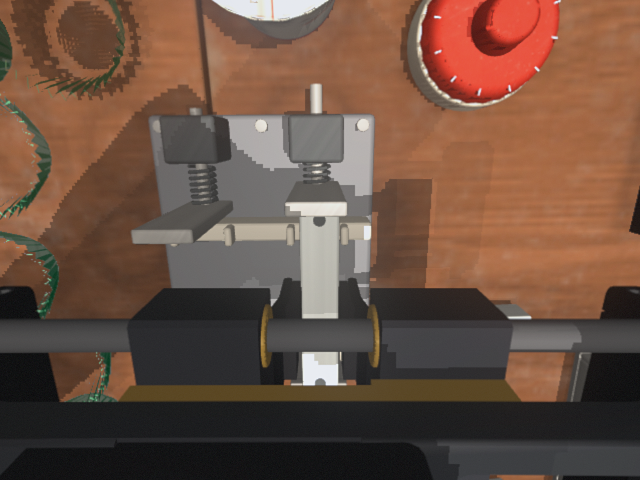

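Request:
play_rows:
  translation:
    - [0,-10,0]
    - [0,-12,0]
    - [0,-15,0]
    - [0,-15,0]
    - [0,-15,0]
    - [0,-15,0]
    - [0,-10,0]
    - [0,0,0]
    - [0,0,0]
    - [0,0,0]
  turn:
    - [0,0,0]
    - [0,0,0]
    - [0,0,0]
    - [0,0,0]
    - [0,0,0]
    - [0,0,0]
    - [0,0,0]
    - [0,0,0]
    - [0,0,0]
    - [0,0,0]
  fingers: [-1,-1,-1,-1,-1,-1,-1,-1,-1,-1]

```text
time: 13.05
position: [0.6434, -0.2627, 0.1206]
tool_rot: [-0.019, -2.213, 2.212]
ft_force: [0.0, 0.2, -0.8]
grip_width: 0.199
```

```bash
python3 - <<'E'
from h import *
s=st(); im=snap('wrist','w5.png')
E
```

```text
t 13.05 p [ 0.6434 -0.2627  0.1206] f [ 0.   0.2 -0.8] g 0.199
[[-1.0, -0.0, -0.018], [0.018, 0.001, -1.0], [0.0, -1.0, -0.001]] q [-0.38  0.71  1.13  1.45 -0.64  1.38 -0.81]
```

View pics/w5.png

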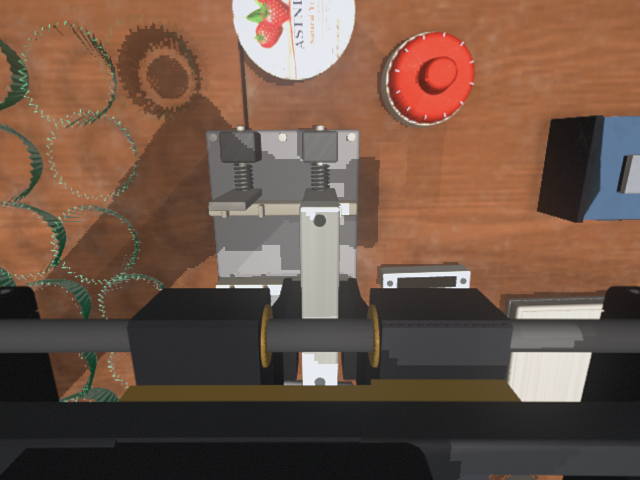

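Request:
play_rows:
  translation:
    - [17.5,0,24.3]
    - [17.5,0,24.3]
    - [17.5,0,24.3]
    - [17.5,0,24.3]
    - [17.5,0,24.3]
    - [17.5,0,24.3]
    - [17.5,0,24.3]
    - [17.5,0,24.3]
    - [0,0,0]
    - [0,0,0]
  turn:
    - [0,0,0]
    - [0,0,0]
    - [0,0,0]
    - [0,0,0]
    - [0,0,0]
    - [0,0,0]
    - [0,0,0]
    - [0,0,0]
    - [0,0,0]
    - [0,0,0]
  fingers: [-1,-1,-1,-1,-1,-1,-1,-1,-1,-1]

```text
time: 13.93
position: [0.4971, -0.4569, 0.1206]
tool_rot: [-0.025, -2.209, 2.209]
ft_force: [0.8, 1.5, -0.5]
grip_width: 0.198
```

```bash
python3 - <<'E'
from h import *
s=st(); im=snap('wrist','w6.png')
ci=ctrl.camera_info('wrist')
E
```

```text
t 13.93 p [ 0.4971 -0.4569  0.1206] f [ 0.8  1.5 -0.5] g 0.198
[[-1.0, -0.001, -0.024], [0.024, 0.0, -1.0], [0.001, -1.0, -0.0]] q [-0.06  0.67  1.13  1.51 -0.61  1.35 -0.47]
```

View pics/w6.png

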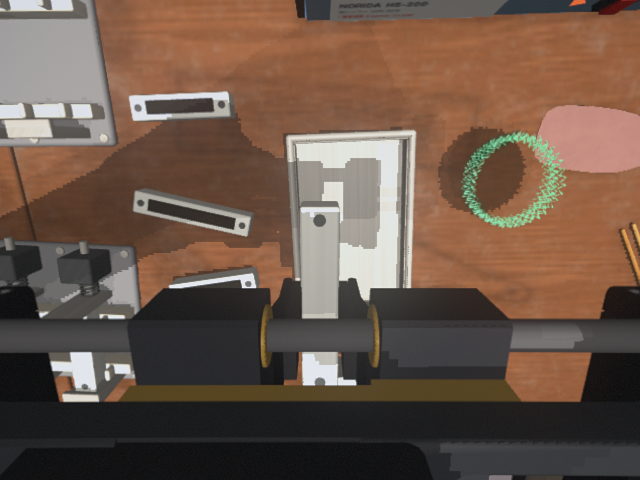

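```bash
python3 - <<'E'
from h import *
ci=ctrl.camera_info('wrist')
for p in [(287,135),(415,131),(291,280),(411,285)]: print(onplane(ci,*p,.02))
# loose bar centres from wrist
for p in [(132,96),(228,93),(232,114),(133,118)]: print(onplane(ci,*p,.018))
E
```

```text
[ 0.57825943 -0.43172183  0.02      ]
[ 0.57920084 -0.52935202  0.02      ]
[ 0.4594007  -0.42981166  0.02      ]
[ 0.45283633 -0.53271124  0.02      ]
[ 0.60824324 -0.31706822  0.018     ]
[ 0.60907248 -0.38888154  0.018     ]
[ 0.59429057 -0.39055851  0.018     ]
[ 0.59276205 -0.315237    0.018     ]
```

Request:
play_rows:
  translation:
    - [0,25,0]
    - [0,25,0]
    - [0,25,0]
    - [0,20,0]
    - [0,12,0]
    - [0,8,0]
    - [0,4,0]
    - [0,0,0]
    - [0,0,0]
    - [0,0,0]
  turn:
    - [0,0,0]
    - [0,0,0]
    - [0,0,0]
    - [0,0,0]
    - [0,0,0]
    - [0,0,0]
    - [0,0,0]
    - [0,0,0]
    - [0,0,0]
    - [0,0,0]
  fingers: [-1,-1,-1,-1,-1,-1,-1,-1,-1,-0.3]

```text
time: 14.82
position: [0.5007, -0.4557, 0.0036]
tool_rot: [-0.022, -2.212, 2.215]
ft_force: [-0.0, -0.3, 0.1]
grip_width: 0.228
```

Request:
play_rows:
  translation:
    - [0,0,0]
    - [0,0,0]
    - [0,-5,0]
    - [0,-20,0]
    - [0,-30,0]
    - [0,-30,0]
    - [0,-30,0]
    - [0,0,0]
    - [0,0,0]
    - [0,0,0]
  turn:
    - [0,0,0]
    - [0,0,0]
    - [0,0,0]
    - [0,0,0]
    - [0,0,0]
    - [0,0,0]
    - [0,0,0]
    - [0,0,0]
    - [0,0,0]
    - [0,0,0]
  fingers: [-0.3,-0.3,-0.3,-0.3,-0.3,-0.3,-0.3,-0.3,-0.3,-0.3]

```text
time: 15.65
position: [0.5, -0.4546, 0.1172]
tool_rot: [-0.021, -2.213, 2.212]
ft_force: [0.6, 1.0, -0.5]
grip_width: 0.352
```

```bash
python3 - <<'E'
from h import *
s=st(); im=snap('top','t2.png')[85:330,190:430]; cv2.imwrite('pics/t2z.png',cv2.resize(im,None,fx=2.45,fy=2.45,interpolation=cv2.INTER_CUBIC))
E
```

```text
t 15.65 p [ 0.5    -0.4546  0.1172] f [ 0.6  1.  -0.5] g 0.352
[[-1.0, 0.001, -0.018], [0.018, 0.001, -1.0], [-0.001, -1.0, -0.001]] q [-0.06  0.67  1.13  1.51 -0.61  1.35 -0.47]
```

View pics/t2z.png

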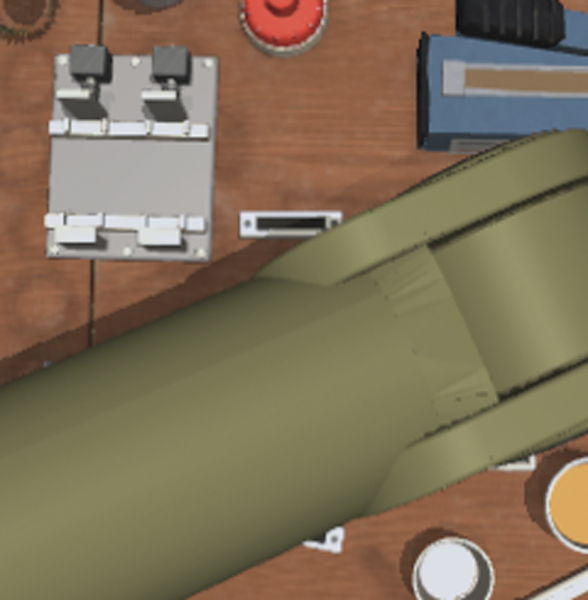

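Request:
play_rows:
  translation:
    - [17.3,-4,-24.6]
    - [17.3,-4,-24.6]
    - [17.3,-4,-24.6]
    - [17.3,-4,-24.6]
    - [17.3,-4,-24.6]
    - [17.3,-4,-24.6]
    - [17.3,-4,-24.6]
    - [17.3,-4,-24.6]
    - [0,0,0]
    - [0,0,0]
  turn:
    - [0,0,0]
    - [0,0,0]
    - [0,0,0]
    - [0,0,0]
    - [0,0,0]
    - [0,0,0]
    - [0,0,0]
    - [0,0,0]
    - [0,0.056,0]
    - [0,0,0]
  fingers: [-0.3,-0.3,-0.3,-0.3,-0.3,-0.3,-0.3,-0.3,-0.3,-0.3]

```text
time: 16.53
position: [0.3708, -0.2604, 0.149]
tool_rot: [-0.084, -2.197, 2.176]
ft_force: [-0.1, -0.5, -0.7]
grip_width: 0.348
```

```bash
python3 - <<'E'
from h import *
s=st(); im=snap('wrist','w7.png')
E
```

```text
t 16.53 p [ 0.3708 -0.2604  0.149 ] f [-0.1 -0.5 -0.7] g 0.348
[[-0.997, 0.004, -0.072], [0.072, 0.01, -0.997], [-0.004, -1.0, -0.01]] q [-0.63 -0.24  1.08  2.01  0.21  1.25 -1.27]
```

View pics/w7.png

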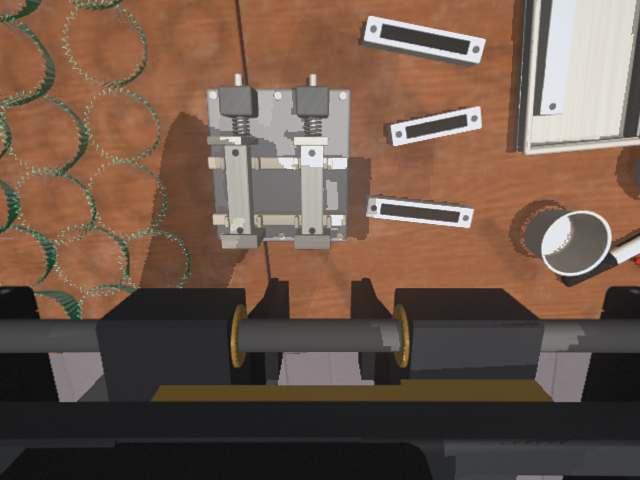

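```bash
python3 - <<'E'
from h import *
im=cv2.imread('pics/w7.png')
c=im[70:260,190:370]; cv2.imwrite('pics/w7z.png',cv2.resize(c,None,fx=3.1,fy=3.1,interpolation=cv2.INTER_CUBIC))
import pickle; pickle.dump(ctrl.camera_info('wrist'),open('w7.pkl','wb'))
E
```

```text
(no output)
```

View pics/w7z.png

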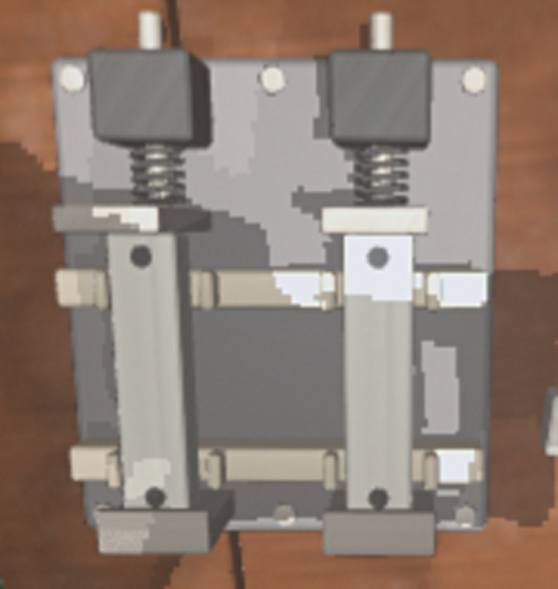

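```bash
python3 - <<'E'
from h import *
import pickle; ci=pickle.load(open('w7.pkl','rb'))
F=lambda n,pts,h: print(n,*Z(ci,190,70,3.1,pts,h))
F('s1 holes',[(141,257),(155,497)],.044);F('s2 holes',[(377,258),(378,497)],.044)
F('s2 edges',[(344,400),(412,400)],.044);F('s1 edges',[(118,400),(189,400)],.044)
F('guides1',[(100,288),(204,288),(113,467),(212,467)],.036)
F('guides2',[(330,288),(432,288),(331,467),(430,467)],.036)
F('base',[(54,60),(496,62),(88,530),(484,530)],.008)
E
python3 loose.py t3.png | head -0
python3 - <<'E'
from h import *
import pickle; ci=pickle.load(open('w7.pkl','rb'))
from loose import loose
for o in loose(cv2.imread('pics/w7.png'),ci):
    if 60<o[2]<120 and o[3]<25: print(np.round(o,1))
E
```

```text
s1 holes [ 440.6 -199.8] [ 378.1 -195. ]
s2 holes [ 436.1 -259.6] [ 373.9 -255. ]
s2 edges [ 400.7 -248.1] [ 399.4 -265.9]
s1 edges [ 404.9 -188.8] [ 403.5 -207.4]
guides1 [ 433.4 -186.1] [ 431.5 -213.4] [ 385.5 -182.6] [ 383.6 -209.8]
guides2 [ 429.2 -246.4] [ 427.2 -273.2] [ 381.3 -242.4] [ 379.4 -269.5]
base [ 493.4 -174.8] [ 484.3 -294.8] [ 361.  -164.1] [ 352.5 -284.8]
[ 376.8 -351.6   93.6   17.5   79.7]
[ 407.6 -191.    76.5   17.4   -4.5]
[ 449.6 -364.3   74.5   17.8  -82.8]
[ 515.2 -354.2   94.3   17.6   75.7]Exception ignored on flushing sys.stdout:
BrokenPipeError: [Errno 32] Broken pipe
```

```bash
cat >> h.py <<'E'
def go(x,y,z,yaw=None):
    s=st(); M=R.from_rotvec(s['tool_rot']).as_matrix(); d=(np.array([x,y,z])-1000*np.array(s['position']))
    print('tool shift',np.round(M.T@d,1)); a=np.degrees(np.arctan2(-M[1,0],-M[0,0])); print('bar yaw now',round(a,2))
    if yaw is not None: print('turn y',round(np.radians(a-yaw),3))
E
python3 -c "
from h import *
go(405,-257.3,100,-4.2)"
```

```text
t 16.63 p [ 0.3703 -0.2629  0.1482] f [-0.2  0.6 -0.6] g 0.347
[[-0.997, -0.002, -0.073], [0.073, 0.003, -0.997], [0.003, -1.0, -0.003]] q [-0.62 -0.23  1.08  2.01  0.21  1.25 -1.26]
tool shift [-34.4  48.2  -8. ]
bar yaw now -4.21
turn y -0.0
```

```bash
cat >> h.py <<'E'
import pickle
def wsnap(n):
    ci=ctrl.camera_info('wrist'); im=ctrl.get_image('wrist'); cv2.imwrite(f'pics/{n}.png',im); pickle.dump(ci,open(n+'.pkl','wb')); return im,ci
def zoom(im,x0,y0,x1,y1,f,n): cv2.imwrite(f'pics/{n}.png',cv2.resize(im[y0:y1,x0:x1],None,fx=f,fy=f,interpolation=cv2.INTER_CUBIC))
E
python3 - <<'E'
from h import *
from loose import loose
im,ci=wsnap('w8'); zoom(im,190,70,370,260,3.1,'w8z'); st()
for o in loose(im,ci):
    if 60<o[2]<120 and o[3]<25: print(np.round(o,1))
E
```

```text
t 16.68 p [ 0.37   -0.2636  0.148 ] f [-0.3 -0.7 -1.3] g 0.352
[[-0.997, -0.004, -0.075], [0.075, 0.001, -0.997], [0.005, -1.0, -0.001]] q [-0.62 -0.22  1.08  2.01  0.21  1.25 -1.26]
[ 377.5 -349.5   93.9   17.5   79.7]
[ 408.2 -188.6   76.4   17.6   -4.6]
[ 450.1 -362.5   74.5   17.9  -82.4]
[ 516.  -352.4   94.4   17.6   75.6]
```

View pics/w8z.png

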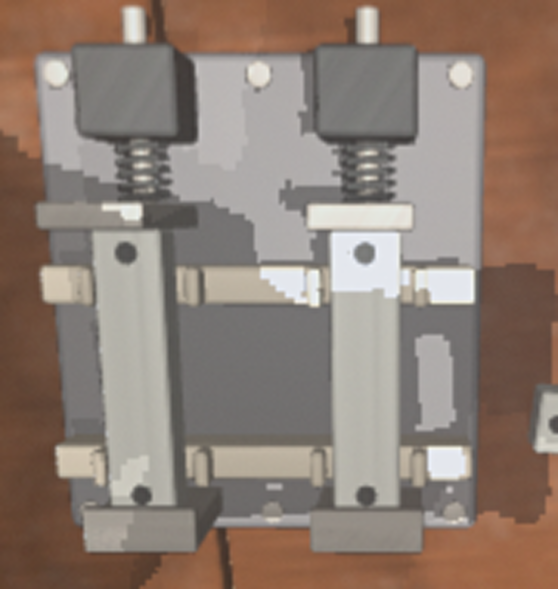

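```bash
python3 - <<'E'
from h import *
ci=pickle.load(open('w8.pkl','rb'))
F=lambda n,pts,h: print(n,*Z(ci,190,70,3.1,pts,h))
F('s1 holes',[(126,252),(141,496)],.044);F('s2 holes',[(365,254),(366,496)],.044)
F('s2 edges',[(332,400),(399,400)],.044);F('s1 edges',[(104,400),(176,400)],.044)
F('base',[(38,55),(484,58),(74,527),(474,527)],.008)
st()
E
```

```text
s1 holes [ 441.6 -197.8] [ 378.2 -192.8]
s2 holes [ 436.7 -258.1] [ 373.9 -253.1]
s2 edges [ 400.4 -246.4] [ 399.1 -263.9]
s1 edges [ 404.7 -186.7] [ 403.3 -205.5]
base [ 494.2 -172.6] [ 484.7 -293.2] [ 361.8 -161.6] [ 352.9 -283.2]
t 16.68 p [ 0.37   -0.2636  0.148 ] f [-0.3 -0.7 -1.3] g 0.352
[[-0.997, -0.004, -0.075], [0.075, 0.001, -0.997], [0.005, -1.0, -0.001]] q [-0.62 -0.22  1.08  2.01  0.21  1.25 -1.26]
```

```bash
python3 -c "
from h import *
go(405.3,-255.6,90,-4.4)"
```

```text
t 16.68 p [ 0.37   -0.2636  0.148 ] f [-0.3 -0.7 -1.3] g 0.352
[[-0.997, -0.004, -0.075], [0.075, 0.001, -0.997], [0.005, -1.0, -0.001]] q [-0.62 -0.22  1.08  2.01  0.21  1.25 -1.26]
tool shift [-34.9  57.9 -10.5]
bar yaw now -4.27
turn y 0.002
```

Request:
play_rows:
  translation:
    - [-12,0,-3]
    - [-12,0,-4]
    - [-10.9,0,-3.5]
    - [0,20,0]
    - [0,20,0]
    - [0,18,0]
    - [0,0,0]
    - [0,0,0]
    - [0,0,0]
    - [0,0,0]
  turn:
    - [0,0,0]
    - [0,0,0]
    - [0,0,0]
    - [0,0,0]
    - [0,0,0]
    - [0,0,0]
    - [0,0,0]
    - [0,0,0]
    - [0,0,0]
    - [0,0,0]
  fingers: [-0.3,-0.3,-0.3,-0.3,-0.3,-0.3,-0.3,-0.3,-0.3,-0.3]

```text
time: 17.52
position: [0.4064, -0.2561, 0.0914]
tool_rot: [-0.08, -2.183, 2.181]
ft_force: [0.2, 0.1, 1.1]
grip_width: 0.347
```

```bash
python3 -c "
from h import *
go(405.3,-255.6,12.5,-4.4)"
```

```text
t 17.52 p [ 0.4064 -0.2561  0.0914] f [0.2 0.1 1.1] g 0.347
[[-0.997, -0.002, -0.075], [0.075, 0.001, -0.997], [0.002, -1.0, -0.001]] q [-0.63  0.06  1.19  2.02 -0.06  1.1  -1.06]
tool shift [ 1.  78.9 -0.4]
bar yaw now -4.32
turn y 0.001
```

Request:
play_rows:
  translation:
    - [1,20,-0.4]
    - [0,20,0]
    - [0,15,0]
    - [0,12,0]
    - [0,12,0]
    - [0,0,0]
    - [0,0,0]
    - [0,0,0]
    - [0,0,0]
    - [0,0,0]
  turn:
    - [0,0,0]
    - [0,0,0]
    - [0,0,0]
    - [0,0,0]
    - [0,0,0]
    - [0,0,0]
    - [0,0,0]
    - [0,0,0]
    - [0,0,0]
    - [0,0,0]
  fingers: [-0.3,-0.3,-0.3,-0.3,-0.3,-0.3,-1,-1,-1,-1]

```text
time: 18.35
position: [0.4057, -0.2552, 0.0128]
tool_rot: [-0.082, -2.185, 2.181]
ft_force: [-0.6, -1.8, 4.0]
grip_width: 0.194
```

```bash
python3 -c "
from h import *
go(405.3,-255.6,12.5,-4.4)"
```

```text
t 18.35 p [ 0.4057 -0.2552  0.0128] f [-0.6 -1.8  4. ] g 0.194
[[-0.997, 0.0, -0.075], [0.075, 0.002, -0.997], [-0.0, -1.0, -0.002]] q [-0.5   0.26  1.11  2.1  -0.29  0.95 -0.87]
tool shift [0.4 0.3 0.4]
bar yaw now -4.3
turn y 0.002
```

Request:
play_rows:
  translation:
    - [-3,0,0]
    - [-3,0,0]
    - [-3,0,0]
    - [-3,0,0]
    - [-2,0,0]
    - [0,0,0]
    - [0,0,0]
    - [0,-6,0]
    - [0,-8,0]
    - [0,-8,0]
  turn:
    - [0,0,0]
    - [0,0,0]
    - [0,0,0]
    - [0,0,0]
    - [0,0,0]
    - [0,0,0]
    - [0,0,0]
    - [0,0,0]
    - [0,0,0]
    - [0,0,0]
  fingers: [-1,-1,-1,-1,-1,-1,-1,-1,-1,-1]

```text
time: 19.18
position: [0.4121, -0.2541, 0.0316]
tool_rot: [-0.068, -2.183, 2.169]
ft_force: [-8.8, 0.4, -5.1]
grip_width: 0.194
```

Request:
play_rows:
  translation:
    - [0,-8,0]
    - [0,-10,0]
    - [0,-15,0]
    - [0,-20,0]
    - [0,-20,0]
    - [0,-20,0]
    - [0,0,0]
    - [0,0,0]
    - [0,0,0]
    - [0,0,0]
  turn:
    - [0,0,0]
    - [0,0,0]
    - [0,0,0]
    - [0,0,0]
    - [0,0,0]
    - [0,0,0]
    - [0,0,0]
    - [0,0,0]
    - [0,0,0]
    - [0,0,0]
  fingers: [-1,-1,-1,-1,-1,-1,-1,-1,-1,-1]

```text
time: 20.02
position: [0.4182, -0.2553, 0.1256]
tool_rot: [-0.077, -2.184, 2.178]
ft_force: [0.3, -0.6, -1.4]
grip_width: 0.193
```

```bash
python3 -c "
from h import *
go(500,-510,120,0.6); wsnap('w9')"
```

```text
t 20.02 p [ 0.4182 -0.2553  0.1256] f [ 0.3 -0.6 -1.4] g 0.193
[[-0.997, -0.004, -0.075], [0.075, 0.003, -0.997], [0.004, -1.0, -0.003]] q [-0.64  0.03  1.17  1.96 -0.03  1.17 -1.11]
tool shift [-100.7    4.5  247.9]
bar yaw now -4.3
turn y -0.085
```

View pics/w9.png

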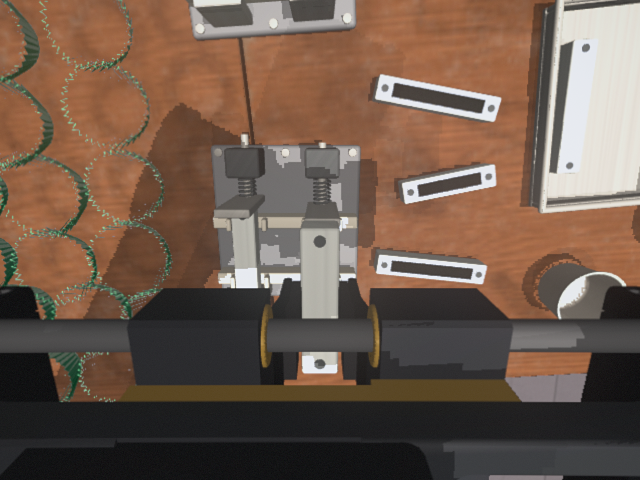

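Request:
play_rows:
  translation:
    - [-10,0,25]
    - [-10,0,25]
    - [-10,0,25]
    - [-10,0,25]
    - [-10,0,25]
    - [-10,0,25]
    - [-10,0,25]
    - [-10,0,25]
    - [-10.5,0,24]
    - [-10.2,0,23.9]
  turn:
    - [0,0,0]
    - [0,0,0]
    - [0,0,0]
    - [0,0,0]
    - [0,0,0]
    - [0,0,0]
    - [0,0,0]
    - [0,0,0]
    - [0,0,0]
    - [0,0,0]
  fingers: [-1,-1,-1,-1,-1,-1,-1,-1,-1,-1]

```text
time: 20.9
position: [0.5004, -0.5114, 0.1232]
tool_rot: [-0.077, -2.185, 2.176]
ft_force: [-0.1, 1.0, 0.3]
grip_width: 0.196
```

Request:
play_rows:
  translation:
    - [0,10,0]
    - [0,25,0]
    - [0,25,0]
    - [0,25,0]
    - [0,20,0]
    - [0,12,0]
    - [0,5,0]
    - [0,0,0]
    - [0,0,0]
    - [0,0,0]
  turn:
    - [0,-0.085,0]
    - [0,0,0]
    - [0,0,0]
    - [0,0,0]
    - [0,0,0]
    - [0,0,0]
    - [0,0,0]
    - [0,0,0]
    - [0,0,0]
    - [0,0,0]
  fingers: [-1,-1,-1,-1,-1,-1,-1,-1,-1,-0.3]

```text
time: 21.73
position: [0.501, -0.5113, 0.0053]
tool_rot: [-0.012, 2.218, -2.216]
ft_force: [-0.4, -0.0, -0.6]
grip_width: 0.229
```

Request:
play_rows:
  translation:
    - [0,0,0]
    - [0,0,0]
    - [0,-5,0]
    - [0,-20,0]
    - [0,-30,0]
    - [0,-30,0]
    - [0,-30,0]
    - [0,0,0]
    - [0,0,0]
    - [0,0,0]
  turn:
    - [0,0,0]
    - [0,0,0]
    - [0,0,0]
    - [0,0,0]
    - [0,0,0]
    - [0,0,0]
    - [0,0,0]
    - [0,0,0]
    - [0,0,0]
    - [0,0,0]
  fingers: [-0.3,-0.3,-0.3,-0.3,-0.3,-0.3,-0.3,-0.3,-0.3,-0.3]

```text
time: 22.57
position: [0.5007, -0.5104, 0.1189]
tool_rot: [-0.013, 2.22, -2.214]
ft_force: [0.6, 0.3, -0.4]
grip_width: 0.352
```

```bash
python3 -c "
from h import *
go(409.9,-195.3,120,-4.4); wsnap('w10')"
```

```text
t 22.57 p [ 0.5007 -0.5104  0.1189] f [ 0.6  0.3 -0.4] g 0.352
[[-1.0, -0.002, 0.01], [-0.01, 0.003, -1.0], [0.002, -1.0, -0.003]] q [ 0.15  0.67  0.94  1.39 -0.54  1.35 -0.46]
tool shift [  87.7   -0.  -316. ]
bar yaw now 0.57
turn y 0.087
```

View pics/w10.png

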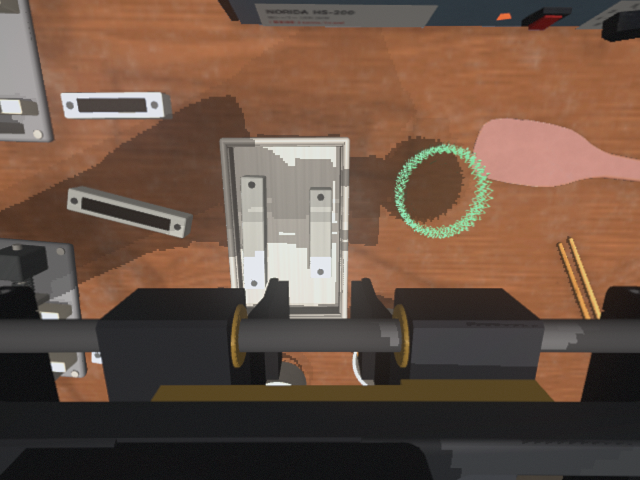

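Request:
play_rows:
  translation:
    - [8.8,0,-31.6]
    - [8.8,0,-31.6]
    - [8.8,0,-31.6]
    - [8.8,0,-31.6]
    - [8.8,0,-31.6]
    - [8.8,0,-31.6]
    - [8.8,0,-31.6]
    - [8.8,0,-31.6]
    - [8.8,0,-31.6]
    - [8.8,0,-31.6]
  turn:
    - [0,0,0]
    - [0,0,0]
    - [0,0,0]
    - [0,0,0]
    - [0,0,0]
    - [0,0,0]
    - [0,0,0]
    - [0,0,0]
    - [0,0,0]
    - [0,0,0]
  fingers: [-0.3,-0.3,-0.3,-0.3,-0.3,-0.3,-0.3,-0.3,-0.3,-0.3]

```text
time: 23.45
position: [0.4081, -0.1935, 0.1182]
tool_rot: [-0.017, 2.221, -2.216]
ft_force: [1.4, 0.1, -0.1]
grip_width: 0.353
```

Request:
play_rows:
  translation:
    - [0,0,0]
    - [0,20,0]
    - [0,20,0]
    - [0,10,0]
    - [0,0,0]
    - [0,0,0]
    - [0,0,0]
    - [0,0,0]
    - [0,0,0]
    - [0,0,0]
  turn:
    - [0,0.087,0]
    - [0,0,0]
    - [0,0,0]
    - [0,0,0]
    - [0,0,0]
    - [0,0,0]
    - [0,0,0]
    - [0,0,0]
    - [0,0,0]
    - [0,0,0]
  fingers: [-0.3,-0.3,-0.3,-0.3,-0.3,-0.3,-0.3,-0.3,-0.3,-0.3]

```text
time: 24.28
position: [0.4099, -0.1954, 0.0702]
tool_rot: [-0.083, -2.184, 2.179]
ft_force: [0.1, 0.4, 0.5]
grip_width: 0.347
```

```bash
python3 -c "
from h import *
go(409.9,-195.4,12.5,-4.4)"
```

```text
t 24.28 p [ 0.4099 -0.1954  0.0702] f [0.1 0.4 0.5] g 0.347
[[-0.997, -0.001, -0.077], [0.077, 0.003, -0.997], [0.001, -1.0, -0.003]] q [-0.75 -0.03  1.15  2.1   0.02  1.05 -1.26]
tool shift [-0.1 57.7  0.1]
bar yaw now -4.42
turn y -0.0
```

Request:
play_rows:
  translation:
    - [0,20,0]
    - [0,20,0]
    - [0,12,0]
    - [0,5.7,0]
    - [0,0,0]
    - [0,0,0]
    - [0,0,0]
    - [0,0,0]
    - [0,0,0]
    - [0,0,0]
  turn:
    - [0,0,0]
    - [0,0,0]
    - [0,0,0]
    - [0,0,0]
    - [0,0,0]
    - [0,0,0]
    - [0,0,0]
    - [0,0,0]
    - [0,0,0]
    - [0,0,0]
  fingers: [-0.3,-0.3,-0.3,-0.3,-0.3,-1,-1,-1,-1,-1]

```text
time: 25.12
position: [0.4103, -0.1953, 0.0129]
tool_rot: [-0.083, -2.185, 2.179]
ft_force: [-0.3, -0.5, 5.6]
grip_width: 0.197
```

```bash
python3 -c "
from h import *
go(409.9,-195.4,12.5,-4.4)"
```

```text
t 25.12 p [ 0.4103 -0.1953  0.0129] f [-0.3 -0.5  5.6] g 0.197
[[-0.997, -0.0, -0.077], [0.077, 0.003, -0.997], [0.001, -1.0, -0.003]] q [-0.67  0.17  1.14  2.15 -0.19  0.93 -1.07]
tool shift [0.4 0.4 0.1]
bar yaw now -4.4
turn y -0.0
```

Gripped. Push the gate, lift out.

Request:
play_rows:
  translation:
    - [-3,0,0]
    - [-3,0,0]
    - [-3,0,0]
    - [-3,0,0]
    - [-2,0,0]
    - [0,0,0]
    - [0,0,0]
    - [0,-6,0]
    - [0,-8,0]
    - [0,-8,0]
  turn:
    - [0,0,0]
    - [0,0,0]
    - [0,0,0]
    - [0,0,0]
    - [0,0,0]
    - [0,0,0]
    - [0,0,0]
    - [0,0,0]
    - [0,0,0]
    - [0,0,0]
  fingers: [-1,-1,-1,-1,-1,-1,-1,-1,-1,-1]

```text
time: 25.95
position: [0.4163, -0.1951, 0.0316]
tool_rot: [-0.068, -2.18, 2.169]
ft_force: [-8.5, 0.7, -5.6]
grip_width: 0.198
```

Request:
play_rows:
  translation:
    - [0,-8,0]
    - [0,-10,0]
    - [0,-15,0]
    - [0,-20,0]
    - [0,-20,0]
    - [0,-20,0]
    - [0,0,0]
    - [0,0,0]
    - [0,0,0]
    - [0,0,0]
  turn:
    - [0,0,0]
    - [0,0,0]
    - [0,0,0]
    - [0,0,0]
    - [0,0,0]
    - [0,0,0]
    - [0,0,0]
    - [0,0,0]
    - [0,0,0]
    - [0,0,0]
  fingers: [-1,-1,-1,-1,-1,-1,-1,-1,-1,-1]

```text
time: 26.78
position: [0.4226, -0.1962, 0.1258]
tool_rot: [-0.079, -2.183, 2.177]
ft_force: [-0.0, 0.5, -1.2]
grip_width: 0.199
```

```bash
python3 -c "
from h import *
go(500,-483,120,0.6); wsnap('w11')"
```

```text
t 26.78 p [ 0.4226 -0.1962  0.1258] f [-0.   0.5 -1.2] g 0.199
[[-0.997, -0.004, -0.077], [0.077, 0.003, -0.997], [0.005, -1.0, -0.002]] q [-0.77 -0.11  1.12  2.01  0.1   1.18 -1.34]
tool shift [-99.3   4.7 280. ]
bar yaw now -4.42
turn y -0.088
```

View pics/w11.png

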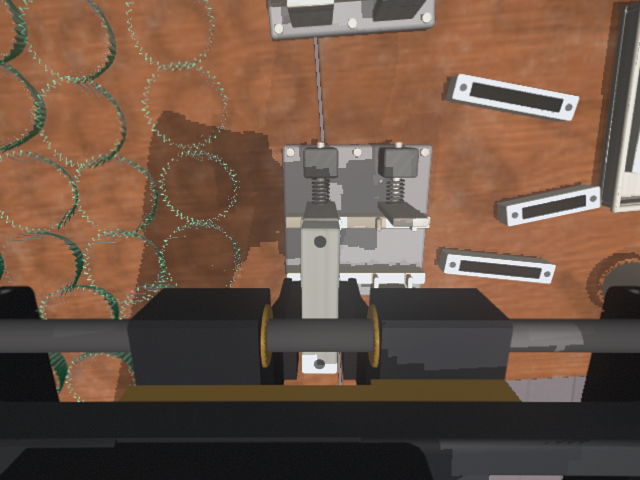

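Request:
play_rows:
  translation:
    - [-10,0,28]
    - [-10,0,28]
    - [-10,0,28]
    - [-10,0,28]
    - [-10,0,28]
    - [-10,0,28]
    - [-10,0,28]
    - [-10,0,28]
    - [-10,0,28]
    - [-9.3,0,28]
  turn:
    - [0,0,0]
    - [0,0,0]
    - [0,0,0]
    - [0,0,0]
    - [0,0,0]
    - [0,0,0]
    - [0,0,0]
    - [0,0,0]
    - [0,0,0]
    - [0,0,0]
  fingers: [-1,-1,-1,-1,-1,-1,-1,-1,-1,-1]

```text
time: 27.67
position: [0.5008, -0.4843, 0.1234]
tool_rot: [-0.078, -2.184, 2.175]
ft_force: [-0.5, -0.4, -0.1]
grip_width: 0.197
```

Request:
play_rows:
  translation:
    - [0,10,0]
    - [0,25,0]
    - [0,25,0]
    - [0,25,0]
    - [0,20,0]
    - [0,12,0]
    - [0,4,0]
    - [0,0,0]
    - [0,0,0]
    - [0,0,0]
  turn:
    - [0,-0.088,0]
    - [0,0,0]
    - [0,0,0]
    - [0,0,0]
    - [0,0,0]
    - [0,0,0]
    - [0,0,0]
    - [0,0,0]
    - [0,0,0]
    - [0,0,0]
  fingers: [-1,-1,-1,-1,-1,-1,-1,-1,-1,-0.4]

```text
time: 28.5
position: [0.5014, -0.4841, 0.0066]
tool_rot: [-0.013, 2.217, -2.215]
ft_force: [0.2, 0.1, 0.6]
grip_width: 0.222
```

Request:
play_rows:
  translation:
    - [0,0,0]
    - [0,0,0]
    - [0,-5,0]
    - [0,-20,0]
    - [0,-30,0]
    - [0,-30,0]
    - [0,-30,0]
    - [0,0,0]
    - [0,0,0]
    - [0,0,0]
  turn:
    - [0,0,0]
    - [0,0,0]
    - [0,0,0]
    - [0,0,0]
    - [0,0,0]
    - [0,0,0]
    - [0,0,0]
    - [0,0,0]
    - [0,0,0]
    - [0,0,0]
  fingers: [-0.4,-0.4,-0.4,-0.4,-0.4,-0.4,-0.4,-0.4,-0.4,-0.4]

```text
time: 29.33
position: [0.501, -0.4831, 0.1203]
tool_rot: [-0.014, 2.22, -2.214]
ft_force: [0.6, 0.8, -0.8]
grip_width: 0.299
```

```bash
python3 -c "
from h import *
from loose import loose
st()
im,ci=wsnap('w12')
for o in loose(im,ci):
    if 60<o[2]<120 and o[3]<25: print(np.round(o,1))
"
```

```text
t 29.33 p [ 0.501  -0.4831  0.1203] f [ 0.6  0.8 -0.8] g 0.299
[[-1.0, -0.002, 0.011], [-0.011, 0.003, -1.0], [0.002, -1.0, -0.003]] q [ 0.08  0.63  0.97  1.45 -0.53  1.34 -0.48]
[ 563.7 -481.    79.2   15.2  -89.4]
[ 569.4 -482.6   99.2   14.2  -89.4]
[ 599.  -354.3   74.    17.6  -89.2]
```

View pics/w12.png

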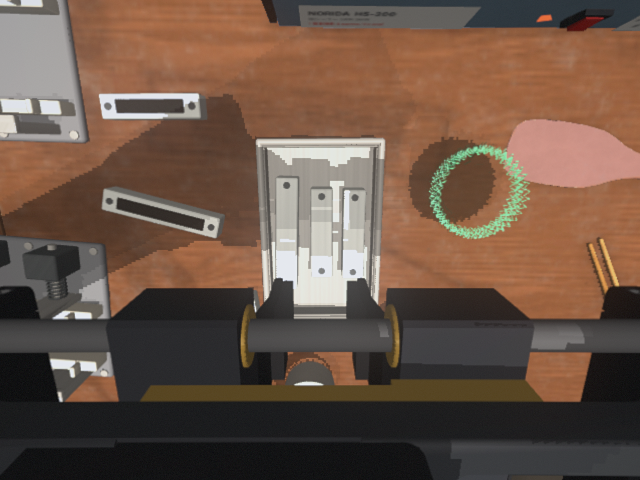

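```bash
python3 -c "
from h import *
go(599,-354.3,120.3,90.8)"
```

```text
t 29.38 p [ 0.5008 -0.4827  0.1194] f [-0.2  0.3 -0.3] g 0.298
[[-1.0, -0.003, 0.011], [-0.011, 0.004, -1.0], [0.003, -1.0, -0.004]] q [ 0.08  0.64  0.97  1.45 -0.53  1.34 -0.48]
tool shift [ -99.6   -0.7 -127.3]
bar yaw now 0.63
turn y -1.574
```

Request:
play_rows:
  translation:
    - [-24.9,0,-31.8]
    - [-24.9,0,-31.8]
    - [-24.9,0,-31.8]
    - [-24.9,0,-31.9]
    - [0,0,0]
    - [0,0,0]
    - [0,0,0]
    - [0,0,0]
    - [0,0,0]
    - [0,0,0]
  turn:
    - [0,0,0]
    - [0,0,0]
    - [0,0,0]
    - [0,0,0]
    - [0,-0.112,0]
    - [0,-0.112,0]
    - [0,-0.112,0]
    - [0,-0.112,0]
    - [0,-0.112,0]
    - [0,-0.112,0]
  fingers: [-0.1,-0.1,-0.1,-0.1,-0.1,-0.1,-0.1,-0.1,-0.1,-0.1]

```text
time: 30.22
position: [0.5984, -0.3542, 0.1185]
tool_rot: [-0.657, 1.829, -1.819]
ft_force: [-0.0, 0.3, -0.1]
grip_width: 0.452
```

Request:
play_rows:
  translation:
    - [0,0,0]
    - [0,0,0]
    - [0,0,0]
    - [0,0,0]
    - [0,0,0]
    - [0,0,0]
    - [0,0,0]
    - [0,0,0]
    - [0,0,0]
    - [0,0,0]
  turn:
    - [0,-0.112,0]
    - [0,-0.112,0]
    - [0,-0.112,0]
    - [0,-0.112,0]
    - [0,-0.112,0]
    - [0,-0.112,0]
    - [0,-0.112,0]
    - [0,-0.118,0]
    - [0,0,0]
    - [0,0,0]
  fingers: [-0.1,-0.1,-0.1,-0.1,-0.1,-0.1,-0.1,-0.1,-0.1,-0.1]

```text
time: 31.05
position: [0.5986, -0.3545, 0.1189]
tool_rot: [-1.214, 1.206, -1.197]
ft_force: [0.1, -0.2, 0.7]
grip_width: 0.449
```

```bash
python3 -c "
from h import *
go(599,-354.3,-15.5,90.8); wsnap('w13')"
```

```text
t 31.05 p [ 0.5986 -0.3545  0.1189] f [ 0.1 -0.2  0.7] g 0.449
[[0.011, -0.004, 1.0], [-1.0, 0.004, 0.011], [-0.004, -1.0, -0.004]] q [ 0.04  0.53  0.64  1.44 -0.32  1.29  0.72]
tool shift [  0.3 134.4   0.9]
bar yaw now 90.62
turn y -0.003
```

View pics/w13.png

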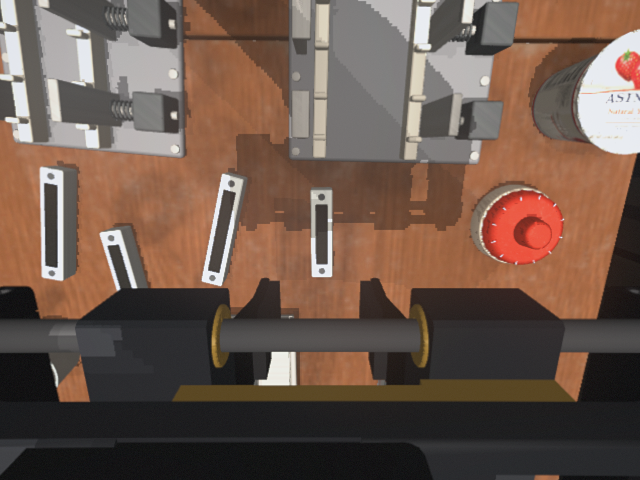

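```bash
python3 -c "
from h import *
from loose import loose
ci=pickle.load(open('w13.pkl','rb')); im=cv2.imread('pics/w13.png')
for o in loose(im,ci):
    if 50<o[2]<120 and o[3]<25: print(np.round(o,1))
print(proj(ci,[.599,-.3543,.018]))
for t in (130,145,150):
  b=im.min(2)
  pass
"
```

```text
[ 428.2 -378.3   52.    17.9  -81.9]
[ 598.6 -353.7   73.2   16.9  -88.9]
[ 516.6 -352.4   94.2   17.5   75.6]
[ 377.8 -349.    94.6   17.3   79.6]
[ 463.3 -278.8   52.2   21.3   -4.6]
(np.float64(321.2438388259137), np.float64(235.09117964371936))
```

Request:
play_rows:
  translation:
    - [0,25,0.2]
    - [0,30,0]
    - [0,30,0]
    - [0,25,0]
    - [0,16,0]
    - [0,8,0]
    - [0,0,0]
    - [0,0,0]
    - [0,0,0]
    - [0,0,0]
  turn:
    - [0,-0.005,0]
    - [0,0,0]
    - [0,0,0]
    - [0,0,0]
    - [0,0,0]
    - [0,0,0]
    - [0,0,0]
    - [0,0,0]
    - [0,0,0]
    - [0,0,0]
  fingers: [-0.1,-0.1,-0.1,-0.1,-0.1,-0.1,-0.1,-1,-1,-1]

```text
time: 31.93
position: [0.6003, -0.3555, -0.0118]
tool_rot: [-1.217, 1.195, -1.195]
ft_force: [-0.5, 0.3, 1.0]
grip_width: 0.299
```

Request:
play_rows:
  translation:
    - [0,0,0]
    - [0,0,0]
    - [0,0,0]
    - [0,0,0]
    - [0,0,0]
    - [0,0,0]
    - [0,-20,0]
    - [0,-30,0]
    - [0,-30,0]
    - [0,-30,0]
  turn:
    - [0,0,0]
    - [0,0,0]
    - [0,0,0]
    - [0,0,0]
    - [0,0,0]
    - [0,0,0]
    - [0,0,0]
    - [0,0,0]
    - [0,0,0]
    - [0,0,0]
  fingers: [-1,-1,-1,-1,-1,-1,-1,-1,-1,-1]

```text
time: 32.77
position: [0.5986, -0.3546, 0.0967]
tool_rot: [-1.218, 1.199, -1.191]
ft_force: [-0.1, -0.5, -1.8]
grip_width: 0.195
```

```bash
python3 -c "
from h import *
st(); wsnap('w14')"
```

```text
t 32.77 p [ 0.5986 -0.3546  0.0967] f [-0.1 -0.5 -1.8] g 0.195
[[0.019, -0.004, 1.0], [-1.0, 0.003, 0.019], [-0.003, -1.0, -0.004]] q [ 0.05  0.54  0.64  1.46 -0.33  1.25  0.74]
```

View pics/w14.png

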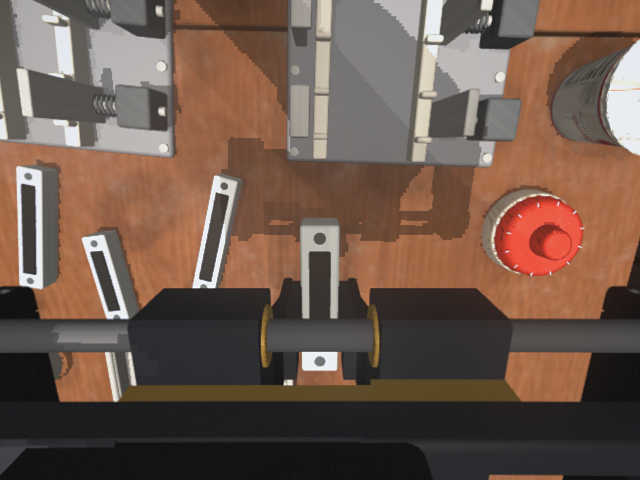

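```bash
cat >> h.py <<'E'
def holes(n,h1,h2,ztop,tcp):
    ci=pickle.load(open(n+'.pkl','rb')); a=onplane(ci,*h1,ztop);b=onplane(ci,*h2,ztop); d=b-a
    print('sep',np.round(np.linalg.norm(d)*1000,1),'mid-tcp',np.round(((a+b)/2-np.array(tcp))*1000,1)[:2],'ang',np.degrees(np.arctan2(d[1],d[0])))
E
python3 -c "
from h import *
holes('w9',(320,241),(320,363),.1256+.0315,[.4182,-.2553,0])
holes('w14',(320,238),(320,361),.1298,[.5986,-.3546,0])
go(0,0,0,-4.4)
"
```

```text
sep 62.7 mid-tcp [ 0.1 -0.5] ang 175.7402815423092
sep 62.1 mid-tcp [-0.2  2.5] ang -88.88018504555019
t 32.82 p [ 0.602  -0.357   0.1043] f [ 2.3 -2.7  4. ] g 0.198
[[0.019, 0.006, 1.0], [-1.0, -0.001, 0.019], [0.002, -1.0, 0.006]] q [ 0.05  0.54  0.64  1.46 -0.33  1.25  0.74]
tool shift [-368.5  100.3 -595.7]
bar yaw now 91.08
turn y 1.666
```

Request:
play_rows:
  translation:
    - [0,0,0]
    - [0,0,0]
    - [0,0,0]
    - [0,0,0]
    - [0,0,0]
    - [0,0,0]
    - [0,0,0]
    - [0,0,0]
    - [0,0,0]
    - [0,0,0]
  turn:
    - [0,0.11,0]
    - [0,0.11,0]
    - [0,0.11,0]
    - [0,0.11,0]
    - [0,0.11,0]
    - [0,0.11,0]
    - [0,0.11,0]
    - [0,0.11,0]
    - [0,0.11,0]
    - [0,0.11,0]
  fingers: [-1,-1,-1,-1,-1,-1,-1,-1,-1,-1]

```text
time: 33.65
position: [0.5991, -0.3546, 0.0956]
tool_rot: [-0.484, 1.955, -1.948]
ft_force: [-0.4, -0.9, -0.7]
grip_width: 0.196
```

Request:
play_rows:
  translation:
    - [0,0,0]
    - [0,0,0]
    - [0,0,0]
    - [0,0,0]
    - [0,0,0]
    - [0,0,0]
    - [0,0,0]
    - [0,0,0]
    - [0,0,0]
    - [0,0,0]
  turn:
    - [0,0.11,0]
    - [0,0.11,0]
    - [0,0.11,0]
    - [0,0.11,0]
    - [0,0.11,0]
    - [0,0.016,0]
    - [0,0,0]
    - [0,0,0]
    - [0,0,0]
    - [0,0,0]
  fingers: [-1,-1,-1,-1,-1,-1,-1,-1,-1,-1]

```text
time: 34.48
position: [0.5993, -0.3549, 0.0962]
tool_rot: [-0.079, -2.185, 2.179]
ft_force: [-0.1, 0.0, -0.9]
grip_width: 0.2
```

```bash
python3 -c "
from h import *
go(390.8,-254.5,105,-4.4)
"
```

```text
t 34.48 p [ 0.5993 -0.3549  0.0962] f [-0.1  0.  -0.9] g 0.2
[[-0.997, -0.002, -0.075], [0.075, 0.003, -0.997], [0.002, -1.0, -0.003]] q [-0.15  0.66  0.97  1.47 -0.56  1.31 -0.78]
tool shift [215.4  -8.1 -84.5]
bar yaw now -4.3
turn y 0.002
```

Request:
play_rows:
  translation:
    - [26.9,-1,-10.6]
    - [26.9,-1,-10.6]
    - [26.9,-1,-10.6]
    - [26.9,-1,-10.6]
    - [26.9,-1,-10.6]
    - [26.9,-1,-10.6]
    - [26.9,-1,-10.6]
    - [26.9,-1,-10.3]
    - [0,0,0]
    - [0,0,0]
  turn:
    - [0,0,0]
    - [0,0,0]
    - [0,0,0]
    - [0,0,0]
    - [0,0,0]
    - [0,0,0]
    - [0,0,0]
    - [0,0,0]
    - [0,0,0]
    - [0,0,0]
  fingers: [-1,-1,-1,-1,-1,-1,-1,-1,-1,-1]

```text
time: 35.32
position: [0.3955, -0.2543, 0.1061]
tool_rot: [-0.087, -2.197, 2.173]
ft_force: [0.8, 0.4, -0.5]
grip_width: 0.196
```

Request:
play_rows:
  translation:
    - [0,0,0]
    - [0,0,0]
    - [0,0,0]
    - [0,0,0]
    - [0,0,0]
    - [0,0,0]
    - [0,0,0]
    - [0,0,0]
    - [0,0,0]
    - [0,0,0]
  turn:
    - [0,0,0]
    - [0,0,0]
    - [0,0,0]
    - [0,0,0]
    - [0,0,0]
    - [0,0,0]
    - [0,0,0]
    - [0,0,0]
    - [0,0,0]
    - [0,0,0]
  fingers: [-1,-1,-1,-1,-1,-1,-1,-1,-1,-1]

```text
time: 36.15
position: [0.3947, -0.2559, 0.1052]
tool_rot: [-0.08, -2.184, 2.177]
ft_force: [-0.1, 0.7, 0.2]
grip_width: 0.195
```

```bash
python3 -c "
from h import *
go(390.8,-254.5,43,-4.4); wsnap('w15')
"
```

```text
t 36.15 p [ 0.3947 -0.2559  0.1052] f [-0.1  0.7  0.2] g 0.195
[[-0.997, -0.003, -0.077], [0.077, 0.003, -0.997], [0.003, -1.0, -0.003]] q [-0.67 -0.04  1.19  2.03  0.04  1.13 -1.14]
tool shift [ 3.8 62.2 -1. ]
bar yaw now -4.4
turn y 0.0
```

View pics/w15.png

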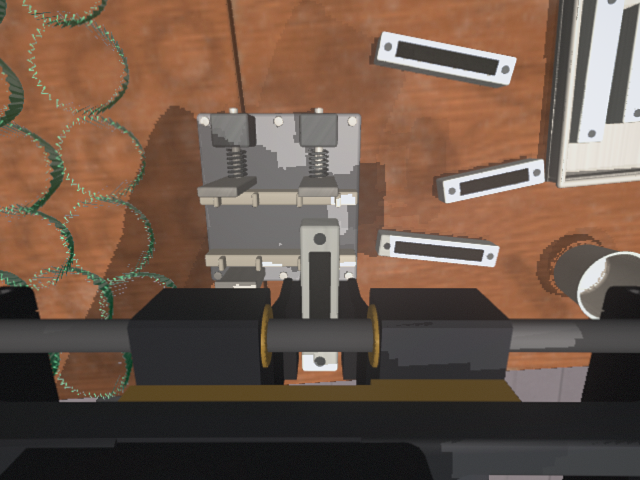

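```bash
python3 -c "
from h import *
holes('w15',(319.5,238.5),(319.5,361),.1383,[.3947,-.2559,0])
"
```

```text
sep 62.1 mid-tcp [ 2.1 -0.5] ang 175.6178657736549
```

Request:
play_rows:
  translation:
    - [3.8,0,-1]
    - [0,20,0]
    - [0,20,0]
    - [0,15,0]
    - [0,7.2,0]
    - [0,0,0]
    - [0,0,0]
    - [-5,0,0]
    - [-5,0,0]
    - [-4,0,0]
  turn:
    - [0,0,0]
    - [0,0,0]
    - [0,0,0]
    - [0,0,0]
    - [0,0,0]
    - [0,0,0]
    - [0,0,0]
    - [0,0,0]
    - [0,0,0]
    - [0,0,0]
  fingers: [-1,-1,-1,-1,-1,-1,-1,-1,-1,-1]

```text
time: 37.03
position: [0.404, -0.2553, 0.0433]
tool_rot: [-0.077, -2.184, 2.175]
ft_force: [-6.6, 0.4, 1.9]
grip_width: 0.198
```

Request:
play_rows:
  translation:
    - [-4,0,0]
    - [-4,0,0]
    - [-4,0,0]
    - [-2,0,0]
    - [0,0,0]
    - [0,0,0]
    - [0,0,0]
    - [0,0,0]
    - [0,0,0]
    - [0,0,0]
  turn:
    - [0,0,0]
    - [0,0,0]
    - [0,0,0]
    - [0,0,0]
    - [0,0,0]
    - [0,0,0]
    - [0,0,0]
    - [0,0,0]
    - [0,0,0]
    - [0,0,0]
  fingers: [-1,-1,-1,-1,-1,-1,-1,-1,-1,-1]

```text
time: 37.87
position: [0.4154, -0.2562, 0.0425]
tool_rot: [-0.073, -2.183, 2.172]
ft_force: [-10.0, 1.9, 4.1]
grip_width: 0.194
```

```bash
python3 -c "
from h import *
go(412.2,-256.1,43,-4.4); im,_=wsnap('w16'); s=snap('side','s4.png'); zoom(s,270,230,430,360,4,'s4z')
"
```

```text
t 37.87 p [ 0.4154 -0.2562  0.0425] f [-10.    1.9   4.1] g 0.194
[[-0.997, -0.01, -0.077], [0.077, 0.006, -0.997], [0.01, -1.0, -0.005]] q [-0.53  0.24  1.13  2.04 -0.25  1.02 -0.92]
tool shift [ 3.2 -0.4  0.1]
bar yaw now -4.42
turn y -0.0
```

View pics/w16.png

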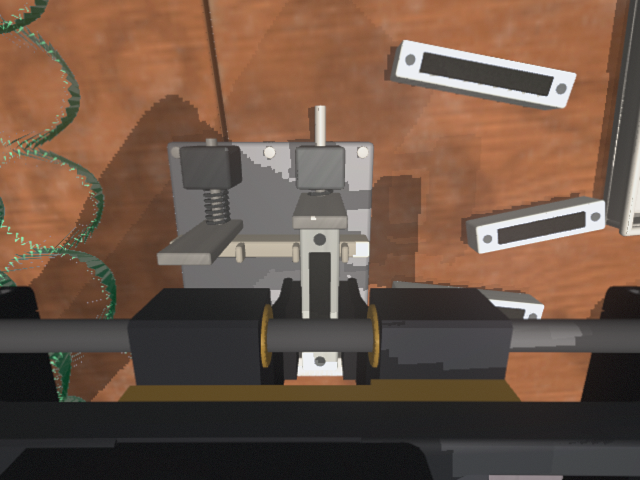

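View pics/s4z.png

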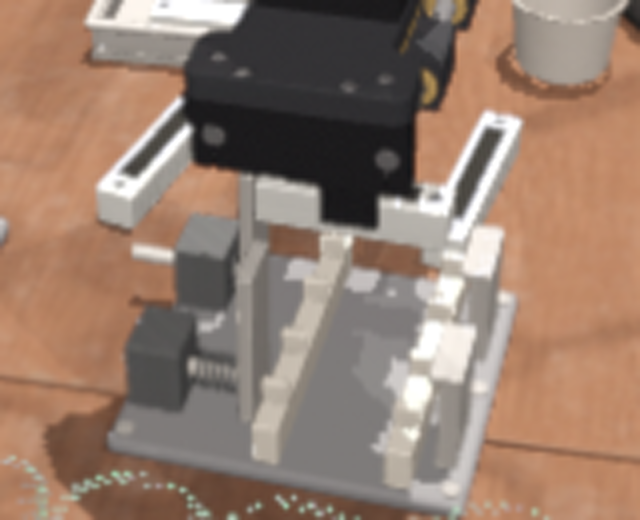

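Request:
play_rows:
  translation:
    - [3,0,0]
    - [0,0,0]
    - [0,5,0]
    - [0,5,0]
    - [0,5,0]
    - [0,5,0]
    - [0,4,0]
    - [0,0,0]
    - [0,0,0]
    - [0,0,0]
  turn:
    - [0,0,0]
    - [0,0,0]
    - [0,0,0]
    - [0,0,0]
    - [0,0,0]
    - [0,0,0]
    - [0,0,0]
    - [0,0,0]
    - [0,0,0]
    - [0,0,0]
  fingers: [-1,-1,-1,-1,-1,-1,-1,-1,-1,-1]

```text
time: 38.8
position: [0.4119, -0.2558, 0.018]
tool_rot: [-0.073, -2.182, 2.172]
ft_force: [-9.4, -0.5, 1.0]
grip_width: 0.196
```

```bash
python3 -c "
from h import *
go(412.2,-256.1,11,-4.4); im,_=wsnap('w17'); s=snap('side','s5.png'); zoom(s,270,230,430,360,4,'s5z')
"
```

```text
t 38.8 p [ 0.4119 -0.2558  0.018 ] f [-9.4 -0.5  1. ] g 0.196
[[-0.997, -0.01, -0.077], [0.077, 0.005, -0.997], [0.011, -1.0, -0.005]] q [-0.48  0.28  1.1   2.07 -0.3   0.98 -0.87]
tool shift [-0.4  7.   0.3]
bar yaw now -4.42
turn y -0.0
```

View pics/s5z.png

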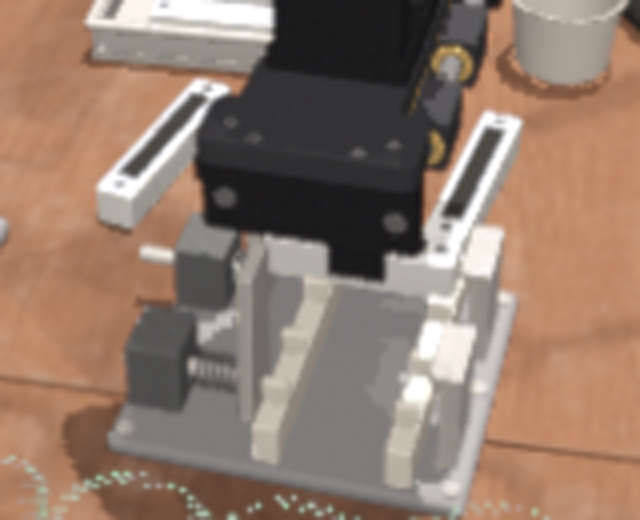

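Request:
play_rows:
  translation:
    - [0,2,0]
    - [0,2,0]
    - [0,2,0]
    - [0,1.5,0]
    - [0,1,0]
    - [0,0,0]
    - [0,0,0]
    - [0,0,0]
    - [0,0,0]
    - [0,0,0]
  turn:
    - [0,0,0]
    - [0,0,0]
    - [0,0,0]
    - [0,0,0]
    - [0,0,0]
    - [0,0,0]
    - [0,0,0]
    - [0,0,0]
    - [0,0,0]
    - [0,0,0]
  fingers: [-1,-1,-1,-1,-1,-1,-1,-1,-1,-1]

```text
time: 39.73
position: [0.4126, -0.2559, 0.0132]
tool_rot: [-0.073, -2.187, 2.167]
ft_force: [-20.0, 7.7, 42.0]
grip_width: 0.194
```

Request:
play_rows:
  translation:
    - [0,-3,0]
    - [0,0,0]
    - [0,0,0]
    - [0,0,0]
    - [0,0,0]
    - [0,0,0]
    - [0,0,0]
    - [0,0,0]
    - [0,0,0]
    - [0,0,0]
  turn:
    - [0,0,0]
    - [0,0,0]
    - [0,0,0]
    - [0,0,0]
    - [0,0,0]
    - [0,0,0]
    - [0,0,0]
    - [0,0,0]
    - [0,0,0]
    - [0,0,0]
  fingers: [-1,-1,-1,-1,-1,-1,-1,-1,-1,-1]

```text
time: 40.57
position: [0.4124, -0.2559, 0.0135]
tool_rot: [-0.073, -2.184, 2.171]
ft_force: [-11.0, 1.8, 11.6]
grip_width: 0.196
```

```bash
python3 -c "
from h import *
go(412.2,-256.1,11,-4.4); im,_=wsnap('w18'); s=snap('side','s6.png'); zoom(s,270,230,430,360,4,'s6z')
"
```

```text
t 40.57 p [ 0.4124 -0.2559  0.0135] f [-11.    1.8  11.6] g 0.196
[[-0.997, -0.01, -0.077], [0.077, 0.006, -0.997], [0.01, -1.0, -0.005]] q [-0.47  0.29  1.09  2.07 -0.31  0.97 -0.86]
tool shift [0.2 2.5 0.2]
bar yaw now -4.42
turn y -0.0
```

View pics/s6z.png

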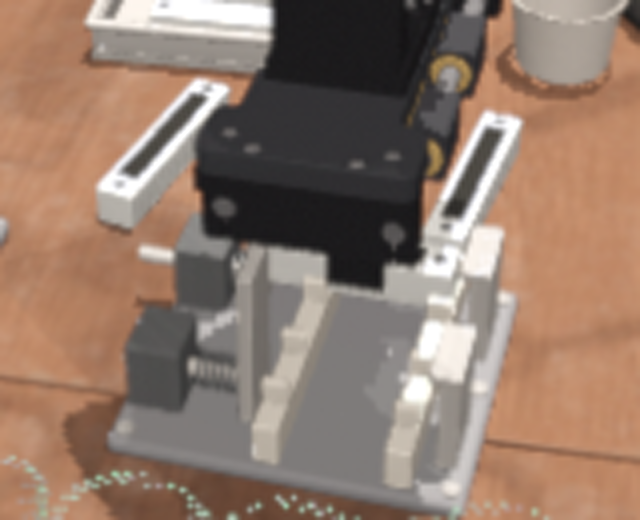

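View pics/w18.png

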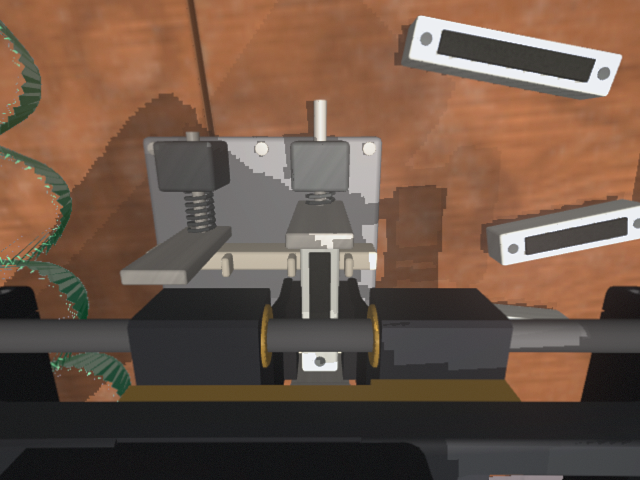

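Request:
play_rows:
  translation:
    - [3,0,0]
    - [3,0,0]
    - [3,0,0]
    - [3,0,0]
    - [2,0,0]
    - [0,0,0]
    - [0,0,0]
    - [0,0,0]
    - [0,0,0]
    - [0,0,0]
  turn:
    - [0,0,0]
    - [0,0,0]
    - [0,0,0]
    - [0,0,0]
    - [0,0,0]
    - [0,0,0]
    - [0,0,0]
    - [0,0,0]
    - [0,0,0]
    - [0,0,0]
  fingers: [-1,-1,-1,-1,-1,-1,-1,-1,-1,-1]

```text
time: 41.5
position: [0.4047, -0.2555, 0.0139]
tool_rot: [-0.085, -2.185, 2.183]
ft_force: [4.9, -2.2, -8.0]
grip_width: 0.195
```

```bash
python3 -c "
from h import *
go(412.2,-256.1,11,-4.4); im,_=wsnap('w19')
"
```

```text
t 41.5 p [ 0.4047 -0.2555  0.0139] f [ 4.9 -2.2 -8. ] g 0.195
[[-0.997, 0.002, -0.076], [0.076, 0.001, -0.997], [-0.002, -1.0, -0.001]] q [-0.5   0.25  1.11  2.1  -0.28  0.95 -0.88]
tool shift [-7.5  3.   0. ]
bar yaw now -4.34
turn y 0.001
```

View pics/w19.png

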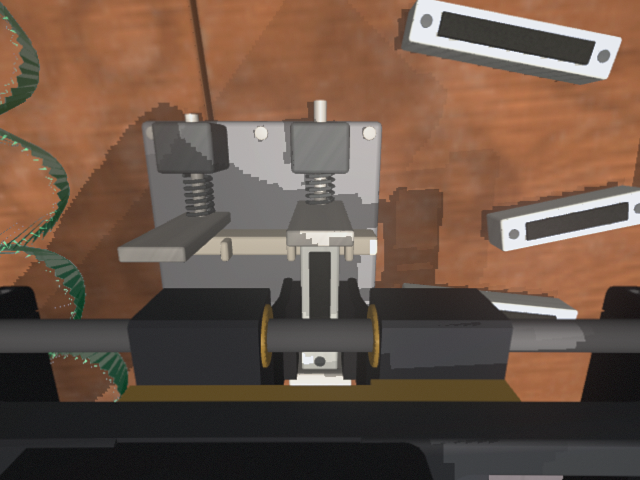

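Request:
play_rows:
  translation:
    - [0,0,0]
    - [0,0,0]
    - [0,0,0]
    - [0,0,0]
    - [0,-8,0]
    - [0,-15,0]
    - [0,-25,0]
    - [0,-25,0]
    - [0,-25,0]
    - [0,0,0]
  turn:
    - [0,0,0]
    - [0,0,0]
    - [0,0,0]
    - [0,0,0]
    - [0,0,0]
    - [0,0,0]
    - [0,0,0]
    - [0,0,0]
    - [0,0,0]
    - [0,0,0]
  fingers: [-0.4,-0.4,-0.4,-0.4,-0.4,-0.4,-0.4,-0.4,-0.4,-0.4]

```text
time: 42.38
position: [0.405, -0.2575, 0.1161]
tool_rot: [-0.091, -2.188, 2.181]
ft_force: [1.0, -0.3, -0.4]
grip_width: 0.297
```

```bash
python3 -c "
from h import *
go(450,-362.5,111,97.6); im,_=wsnap('w20'); zoom(im,180,80,400,300,2.6,'w20z')
"
```

```text
t 42.38 p [ 0.405  -0.2575  0.1161] f [ 1.  -0.3 -0.4] g 0.297
[[-0.997, 0.006, -0.078], [0.078, 0.003, -0.997], [-0.006, -1.0, -0.003]] q [-0.65 -0.03  1.17  2.    0.02  1.15 -1.13]
tool shift [-53.    5.1 101.2]
bar yaw now -4.46
turn y -1.781
```

View pics/w20.png

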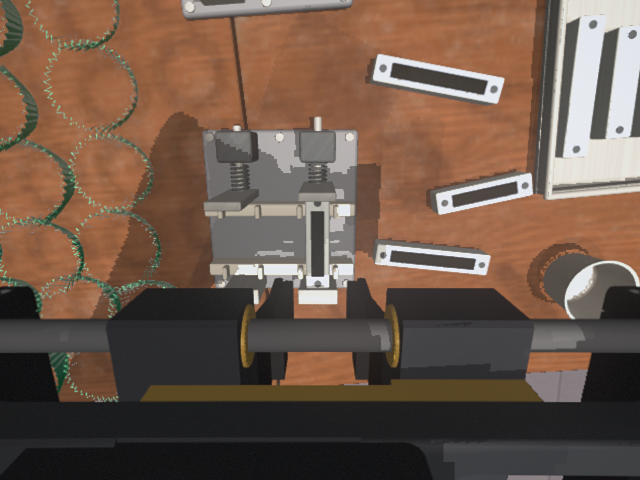

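```bash
python3 -c "
from h import *
from loose import loose
ci=pickle.load(open('w20.pkl','rb')); im=cv2.imread('pics/w20.png')
for o in loose(im,ci):
    if 50<o[2]<120 and o[3]<25: print(np.round(o,1))
holes('w20',(318,205),(318,284),.044,[.4053,-.2556,0])
"
```

```text
[ 377.8 -349.3   94.    17.5   79.7]
[ 429.3 -389.3   74.3   17.6  -81.7]
[ 516.1 -352.4   94.3   17.8   75.6]
[ 572.1 -230.1  108.4    7.2   85.7]
sep 61.6 mid-tcp [-1.1 -0.6] ang 175.49267857116868
```

```bash
python3 -c "
from h import *
go(429.3,-389.3,111,98.3)"
```

```text
t 42.43 p [ 0.4042 -0.2563  0.1141] f [ 1.7 -0.2 -1.3] g 0.298
[[-0.997, 0.004, -0.077], [0.077, 0.004, -0.997], [-0.003, -1.0, -0.004]] q [-0.65 -0.02  1.17  2.    0.02  1.15 -1.13]
tool shift [-35.2   2.7 130.7]
bar yaw now -4.39
turn y -1.792
```

Request:
play_rows:
  translation:
    - [-8.8,0,32.7]
    - [-8.8,0,32.7]
    - [-8.8,0,32.7]
    - [-8.8,0,32.6]
    - [0,0,0]
    - [0,0,0]
    - [0,0,0]
    - [0,0,0]
    - [0,0,0]
    - [0,0,0]
  turn:
    - [0,0,0]
    - [0,0,0]
    - [0,0,0]
    - [0,0,0]
    - [0,-0.112,0]
    - [0,-0.112,0]
    - [0,-0.112,0]
    - [0,-0.112,0]
    - [0,-0.112,0]
    - [0,-0.112,0]
  fingers: [-0.1,-0.1,-0.1,-0.1,-0.1,-0.1,-0.1,-0.1,-0.1,-0.1]

```text
time: 43.27
position: [0.4263, -0.3884, 0.1099]
tool_rot: [-0.585, 1.886, -1.876]
ft_force: [0.1, 0.8, -0.6]
grip_width: 0.448
```

Request:
play_rows:
  translation:
    - [0,0,0]
    - [0,0,0]
    - [0,0,0]
    - [0,0,0]
    - [0,0,0]
    - [0,0,0]
    - [0,0,0]
    - [0,0,0]
    - [0,0,0]
    - [0,0,0]
  turn:
    - [0,-0.112,0]
    - [0,-0.112,0]
    - [0,-0.112,0]
    - [0,-0.112,0]
    - [0,-0.112,0]
    - [0,-0.112,0]
    - [0,-0.112,0]
    - [0,-0.112,0]
    - [0,-0.112,0]
    - [0,-0.112,0]
  fingers: [-0.1,-0.1,-0.1,-0.1,-0.1,-0.1,-0.1,-0.1,-0.1,-0.1]

```text
time: 44.1
position: [0.4263, -0.3882, 0.1098]
tool_rot: [-1.276, 1.104, -1.093]
ft_force: [-0.3, -0.7, 0.1]
grip_width: 0.45
```

```bash
python3 -c "
from h import *
from loose import loose
im,ci=wsnap('w21')
for o in loose(im,ci):
    if 50<o[2]<120 and o[3]<25: print(np.round(o,1))
go(429.3,-389.3,-15.5,98.3)"
```

```text
[ 428.9 -389.5   73.2   17.4  -81.5]
[ 515.8 -352.7   93.9   17.6   75.5]
[ 377.7 -349.    93.8   17.6   79.8]
[ 405.8 -250.    78.    19.5   -4.5]
[ 578.5 -246.    94.6   22.   -90. ]
t 44.15 p [ 0.4263 -0.3882  0.1099] f [0.3 0.2 0.8] g 0.449
[[0.154, -0.005, 0.988], [-0.988, 0.004, 0.154], [-0.005, -1.0, -0.004]] q [ 0.05  0.28  0.76  1.77 -0.21  1.18  1.02]
tool shift [  2.1 125.4   3.3]
bar yaw now 98.84
turn y 0.01
```

View pics/w21.png

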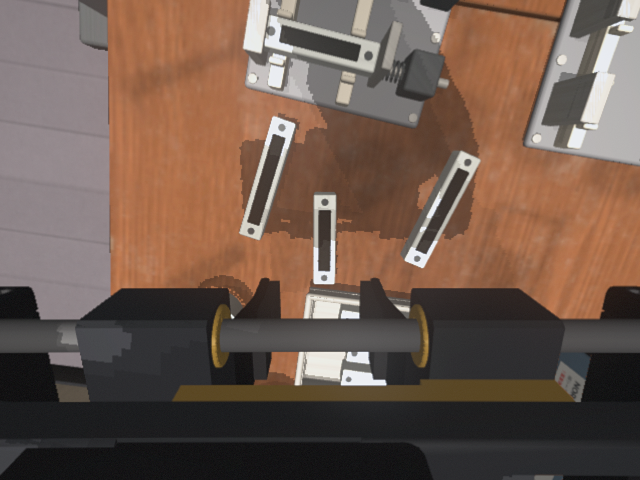

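Request:
play_rows:
  translation:
    - [2,25,3]
    - [0,30,0]
    - [0,30,0]
    - [0,25,0]
    - [0,10,0]
    - [0,5,0]
    - [0,0,0]
    - [0,0,0]
    - [0,0,0]
    - [0,0,0]
  turn:
    - [0,0.006,0]
    - [0,0,0]
    - [0,0,0]
    - [0,0,0]
    - [0,0,0]
    - [0,0,0]
    - [0,0,0]
    - [0,0,0]
    - [0,0,0]
    - [0,0,0]
  fingers: [-0.1,-0.1,-0.1,-0.1,-0.1,-0.1,-0.1,-0.1,-0.1,-0.1]

```text
time: 44.98
position: [0.431, -0.3905, -0.0125]
tool_rot: [-1.27, 1.108, -1.105]
ft_force: [0.1, -0.4, 0.2]
grip_width: 0.452
```

Request:
play_rows:
  translation:
    - [0,0,0]
    - [0,0,0]
    - [0,0,0]
    - [0,0,0]
    - [0,0,0]
    - [0,0,0]
    - [0,0,0]
    - [0,0,0]
    - [0,0,0]
    - [0,0,0]
  turn:
    - [0,0,0]
    - [0,0,0]
    - [0,0,0]
    - [0,0,0]
    - [0,0,0]
    - [0,0,0]
    - [0,0,0]
    - [0,0,0]
    - [0,0,0]
    - [0,0,0]
  fingers: [-1,-1,-1,-1,-1,-1,-1,-1,-1,-1]

```text
time: 45.82
position: [0.4301, -0.3897, -0.0138]
tool_rot: [-1.271, 1.11, -1.103]
ft_force: [0.0, 1.2, 2.7]
grip_width: 0.195
```

Request:
play_rows:
  translation:
    - [0,-20,0]
    - [0,-30,0]
    - [0,-30,0]
    - [0,-30,0]
    - [0,0,0]
    - [0,0,0]
    - [0,0,0]
    - [0,0,0]
    - [0,0,0]
    - [0,0,0]
  turn:
    - [0,0,0]
    - [0,0,0]
    - [0,0,0]
    - [0,0,0]
    - [0,0.112,0]
    - [0,0.112,0]
    - [0,0.112,0]
    - [0,0.112,0]
    - [0,0.112,0]
    - [0,0.112,0]
  fingers: [-1,-1,-1,-1,-1,-1,-1,-1,-1,-1]

```text
time: 46.65
position: [0.43, -0.3898, 0.0955]
tool_rot: [-0.906, 1.599, -1.59]
ft_force: [-1.0, 0.3, -1.4]
grip_width: 0.195
```

Request:
play_rows:
  translation:
    - [0,0,0]
    - [0,0,0]
    - [0,0,0]
    - [0,0,0]
    - [0,0,0]
    - [0,0,0]
    - [0,0,0]
    - [0,0,0]
    - [0,0,0]
    - [0,0,0]
  turn:
    - [0,0.112,0]
    - [0,0.112,0]
    - [0,0.112,0]
    - [0,0.112,0]
    - [0,0.112,0]
    - [0,0.112,0]
    - [0,0.112,0]
    - [0,0.112,0]
    - [0,0.112,0]
    - [0,0.112,0]
  fingers: [-1,-1,-1,-1,-1,-1,-1,-1,-1,-1]

```text
time: 47.48
position: [0.43, -0.3898, 0.0956]
tool_rot: [-0.092, -2.178, 2.171]
ft_force: [-0.3, 0.8, -1.4]
grip_width: 0.199
```

```bash
python3 -c "
from h import *
go(395.5,-194.3,105,-4.4); wsnap('w22')"
```

```text
t 47.48 p [ 0.43   -0.3898  0.0956] f [-0.3  0.8 -1.4] g 0.199
[[-0.996, -0.004, -0.088], [0.088, 0.003, -0.996], [0.004, -1.0, -0.003]] q [-0.2   0.43  1.11  1.78 -0.42  1.19 -0.63]
tool shift [  51.7   -8.6 -191.7]
bar yaw now -5.06
turn y -0.012
```

View pics/w22.png

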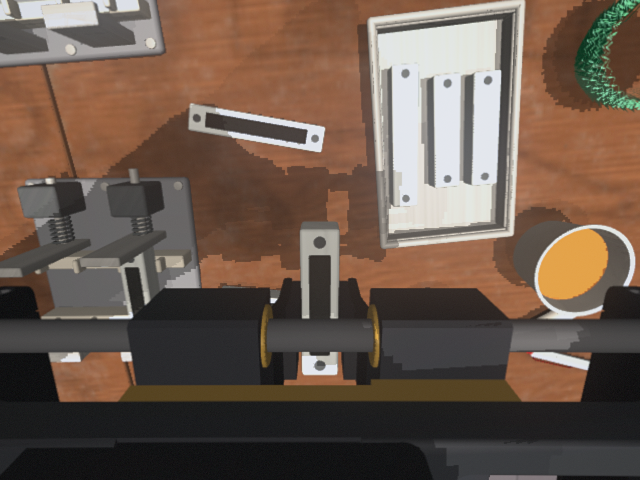

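```bash
python3 -c "
from h import *
holes('w22',(320,242),(320,365),.0956+.0318,[.43,-.3898,0])"
```

```text
sep 63.2 mid-tcp [-0.5 -0.5] ang 174.97820723832842
```

Request:
play_rows:
  translation:
    - [6.1,-1.5,-24]
    - [6.1,-1.5,-24]
    - [6.1,-1.5,-24]
    - [6.1,-1.5,-24]
    - [6.1,-1.5,-24]
    - [6.1,-1.5,-24]
    - [6.1,-1.5,-24]
    - [6.1,-1.5,-23.8]
    - [0,0,0]
    - [0,0,0]
  turn:
    - [0,0,0]
    - [0,0,0]
    - [0,0,0]
    - [0,0,0]
    - [0,0,0]
    - [0,0,0]
    - [0,0,0]
    - [0,0,0]
    - [0,-0.012,0]
    - [0,0,0]
  fingers: [-1,-1,-1,-1,-1,-1,-1,-1,-1,-1]

```text
time: 48.37
position: [0.3978, -0.1934, 0.1087]
tool_rot: [-0.069, -2.193, 2.182]
ft_force: [1.0, -1.0, -1.2]
grip_width: 0.199
```

Request:
play_rows:
  translation:
    - [0,0,0]
    - [0,0,0]
    - [0,0,0]
    - [0,0,0]
    - [0,0,0]
    - [0,0,0]
    - [0,0,0]
    - [0,0,0]
    - [0,0,0]
    - [0,0,0]
  turn:
    - [0,0,0]
    - [0,0,0]
    - [0,0,0]
    - [0,0,0]
    - [0,0,0]
    - [0,0,0]
    - [0,0,0]
    - [0,0,0]
    - [0,0,0]
    - [0,0,0]
  fingers: [-1,-1,-1,-1,-1,-1,-1,-1,-1,-1]

```text
time: 49.2
position: [0.3976, -0.1949, 0.1087]
tool_rot: [-0.074, -2.187, 2.181]
ft_force: [0.2, 0.0, -1.1]
grip_width: 0.196
```

```bash
python3 -c "
from h import *
go(398.5,-194.5,44,-4.4); wsnap('w23')"
```

```text
t 49.2 p [ 0.3976 -0.1949  0.1087] f [ 0.2  0.  -1.1] g 0.196
[[-0.998, -0.003, -0.071], [0.071, 0.003, -0.998], [0.003, -1.0, -0.003]] q [-0.73 -0.18  1.06  2.08  0.17  1.16 -1.38]
tool shift [-1.1 64.7 -0.3]
bar yaw now -4.05
turn y 0.006
```

View pics/w23.png

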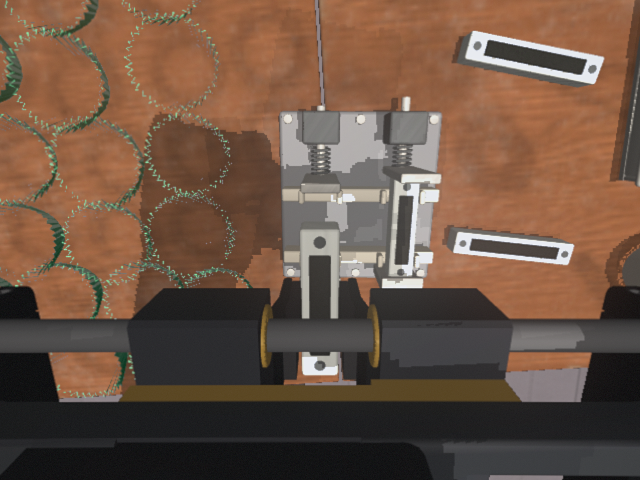

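Request:
play_rows:
  translation:
    - [-1,0,0]
    - [0,20,0]
    - [0,20,0]
    - [0,16,0]
    - [0,8.7,0]
    - [0,0,0]
    - [0,0,0]
    - [-5,0,0]
    - [-4,0,0]
    - [-3,0,0]
  turn:
    - [0,0.006,0]
    - [0,0,0]
    - [0,0,0]
    - [0,0,0]
    - [0,0,0]
    - [0,0,0]
    - [0,0,0]
    - [0,0,0]
    - [0,0,0]
    - [0,0,0]
  fingers: [-1,-1,-1,-1,-1,-1,-1,-1,-1,-1]

```text
time: 50.08
position: [0.4091, -0.1955, 0.0442]
tool_rot: [-0.077, -2.184, 2.175]
ft_force: [-6.3, 0.3, 2.6]
grip_width: 0.204
```

Request:
play_rows:
  translation:
    - [-4,0,0]
    - [-4,0,0]
    - [-3,0,0]
    - [-1.5,0,0]
    - [0,0,0]
    - [0,0,0]
    - [0,0,0]
    - [0,0,0]
    - [0,0,0]
    - [0,0,0]
  turn:
    - [0,0,0]
    - [0,0,0]
    - [0,0,0]
    - [0,0,0]
    - [0,0,0]
    - [0,0,0]
    - [0,0,0]
    - [0,0,0]
    - [0,0,0]
    - [0,0,0]
  fingers: [-1,-1,-1,-1,-1,-1,-1,-1,-1,-1]

```text
time: 50.92
position: [0.4195, -0.1963, 0.0436]
tool_rot: [-0.073, -2.183, 2.172]
ft_force: [-9.4, 0.3, 3.7]
grip_width: 0.199
```

```bash
python3 -c "
from h import *
go(419.5,-196,44,-4.4); im,_=wsnap('w24'); s=snap('side','s7.png'); zoom(s,270,230,430,360,4,'s7z')
"
```

```text
t 50.92 p [ 0.4195 -0.1963  0.0436] f [-9.4  0.3  3.7] g 0.199
[[-0.997, -0.01, -0.077], [0.077, 0.005, -0.997], [0.01, -1.0, -0.005]] q [-0.7   0.13  1.15  2.1  -0.14  1.01 -1.12]
tool shift [ 0.  -0.4 -0.3]
bar yaw now -4.42
turn y -0.0
```

View pics/w24.png

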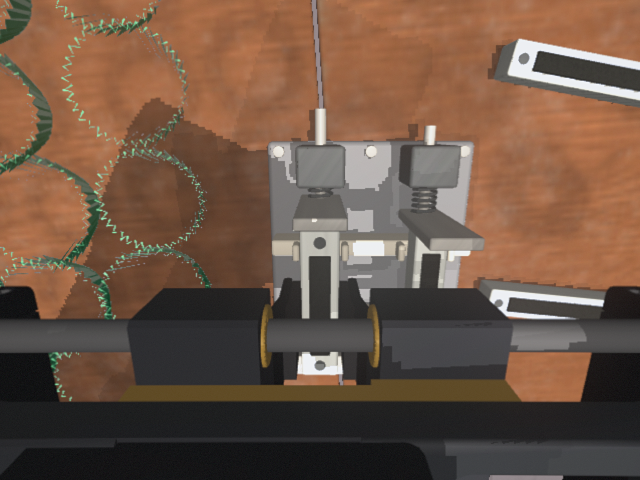

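View pics/s7z.png

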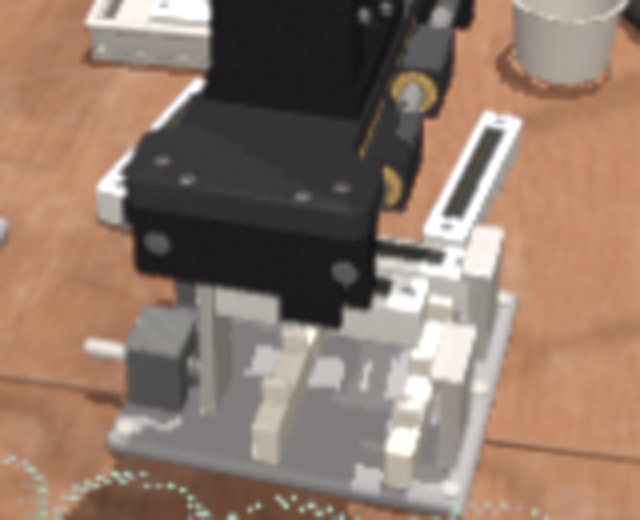

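Request:
play_rows:
  translation:
    - [0,6,0]
    - [0,6,0]
    - [0,6,0]
    - [0,5,0]
    - [0,4,0]
    - [0,3,0]
    - [0,0,0]
    - [0,0,0]
    - [0,0,0]
    - [0,0,0]
  turn:
    - [0,0,0]
    - [0,0,0]
    - [0,0,0]
    - [0,0,0]
    - [0,0,0]
    - [0,0,0]
    - [0,0,0]
    - [0,0,0]
    - [0,0,0]
    - [0,0,0]
  fingers: [-1,-1,-1,-1,-1,-1,-1,-1,-1,-1]

```text
time: 51.85
position: [0.419, -0.196, 0.0134]
tool_rot: [-0.073, -2.183, 2.172]
ft_force: [-8.4, 1.3, 2.5]
grip_width: 0.197
```

Near the rails; press 1 mm more, then let the spring carry it back.

Request:
play_rows:
  translation:
    - [0,1.2,0]
    - [0,0,0]
    - [0,0,0]
    - [3,0,0]
    - [3,0,0]
    - [3,0,0]
    - [3,0,0]
    - [2,0,0]
    - [0,0,0]
    - [0,0,0]
  turn:
    - [0,0,0]
    - [0,0,0]
    - [0,0,0]
    - [0,0,0]
    - [0,0,0]
    - [0,0,0]
    - [0,0,0]
    - [0,0,0]
    - [0,0,0]
    - [0,0,0]
  fingers: [-1,-1,-1,-1,-1,-1,-1,-1,-1,-1]

```text
time: 52.68
position: [0.4106, -0.1954, 0.0132]
tool_rot: [-0.084, -2.185, 2.18]
ft_force: [4.8, -0.9, -10.1]
grip_width: 0.199
```

```bash
python3 -c "
from h import *
go(409.5,-195.4,13,-4.4); im,_=wsnap('w25'); s=snap('side','s8.png'); zoom(s,270,230,430,360,4,'s8z')
"
```

```text
t 52.68 p [ 0.4106 -0.1954  0.0132] f [  4.8  -0.9 -10.1] g 0.199
[[-0.997, 0.001, -0.076], [0.076, 0.002, -0.997], [-0.0, -1.0, -0.002]] q [-0.67  0.16  1.13  2.15 -0.19  0.93 -1.07]
tool shift [1.1 0.2 0. ]
bar yaw now -4.36
turn y 0.001
```

View pics/s8z.png

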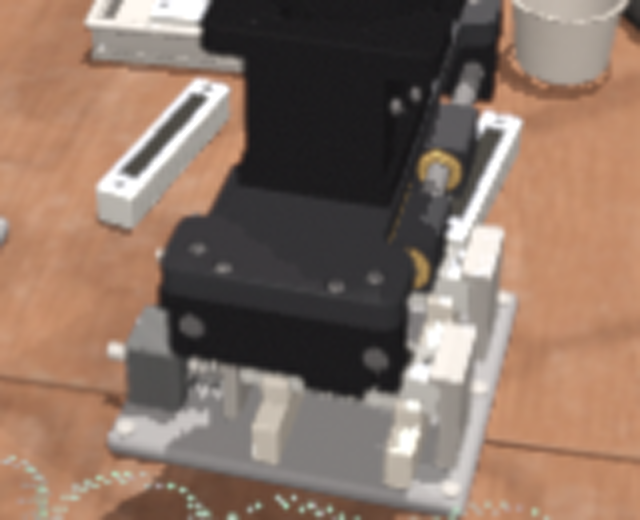

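Request:
play_rows:
  translation:
    - [0,0,0]
    - [0,0,0]
    - [0,0,0]
    - [0,0,0]
    - [0,-8,0]
    - [0,-15,0]
    - [0,-25,0]
    - [0,-25,0]
    - [0,-25,0]
    - [0,0,0]
  turn:
    - [0,0,0]
    - [0,0,0]
    - [0,0,0]
    - [0,0,0]
    - [0,0,0]
    - [0,0,0]
    - [0,0,0]
    - [0,0,0]
    - [0,0,0]
    - [0,0,0]
  fingers: [-0.4,-0.4,-0.4,-0.4,-0.4,-0.4,-0.4,-0.4,-0.4,-0.4]

```text
time: 53.62
position: [0.4122, -0.1969, 0.1151]
tool_rot: [-0.09, -2.189, 2.18]
ft_force: [1.3, 0.2, 0.1]
grip_width: 0.296
```

```bash
python3 -c "
from h import *
im,_=wsnap('w26'); go(516,-352.6,111,75.6)
"
```

```text
t 53.67 p [ 0.4111 -0.1961  0.1131] f [-0.2  0.1 -0.7] g 0.302
[[-0.997, 0.003, -0.076], [0.076, 0.005, -0.997], [-0.002, -1.0, -0.005]] q [-0.76 -0.14  1.1   2.05  0.13  1.16 -1.36]
tool shift [-116.5    1.6  148.1]
bar yaw now -4.38
turn y -1.396
```

View pics/w26.png

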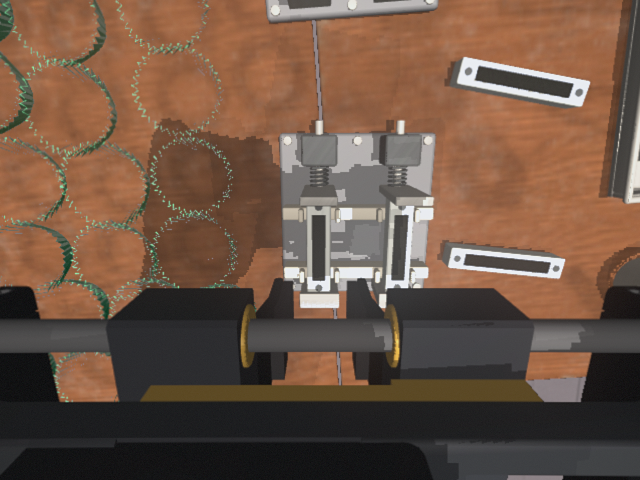

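Request:
play_rows:
  translation:
    - [-23.3,0,29.6]
    - [-23.3,0,29.6]
    - [-23.3,0,29.6]
    - [-23.3,0,29.6]
    - [-23.3,0,29.7]
    - [0,0,0]
    - [0,0,0]
    - [0,0,0]
    - [0,0,0]
    - [0,0,0]
  turn:
    - [0,0,0]
    - [0,0,0]
    - [0,0,0]
    - [0,0,0]
    - [0,0,0]
    - [0,-0.112,0]
    - [0,-0.112,0]
    - [0,-0.112,0]
    - [0,-0.112,0]
    - [0,-0.112,0]
  fingers: [-0.1,-0.1,-0.1,-0.1,-0.1,-0.1,-0.1,-0.1,-0.1,-0.1]

```text
time: 54.5
position: [0.5025, -0.3384, 0.1072]
tool_rot: [-0.493, 1.963, -1.943]
ft_force: [-0.5, 0.2, -0.8]
grip_width: 0.447
```

Request:
play_rows:
  translation:
    - [0,0,0]
    - [0,0,0]
    - [0,0,0]
    - [0,0,0]
    - [0,0,0]
    - [0,0,0]
    - [0,0,0]
    - [0,0,0]
    - [0,0,0]
    - [0,0,0]
  turn:
    - [0,-0.112,0]
    - [0,-0.112,0]
    - [0,-0.112,0]
    - [0,-0.112,0]
    - [0,-0.112,0]
    - [0,-0.112,0]
    - [0,-0.112,0]
    - [0,-0.052,0]
    - [0,0,0]
    - [0,0,0]
  fingers: [-0.1,-0.1,-0.1,-0.1,-0.1,-0.1,-0.1,-0.1,-0.1,-0.1]

```text
time: 55.33
position: [0.5029, -0.3381, 0.1078]
tool_rot: [-1.08, 1.407, -1.385]
ft_force: [-0.1, -0.1, 0.7]
grip_width: 0.45
```

```bash
python3 -c "
from h import *
from loose import loose
im,ci=wsnap('w27')
for o in loose(im,ci):
    if 50<o[2]<120 and o[3]<25: print(np.round(o,1))
go(516,-352.6,-15.5,75.6)"
```

```text
[ 516.2 -352.6   93.2   17.5   75.6]
t 55.38 p [ 0.5031 -0.3381  0.1081] f [ 0.7 -0.  -0.4] g 0.454
[[-0.253, -0.009, 0.967], [-0.967, 0.008, -0.253], [-0.005, -1.0, -0.011]] q [-0.08  0.37  0.78  1.69 -0.28  1.21  0.51]
tool shift [ 11.4 123.4  17.5]
bar yaw now 75.34
turn y -0.004
```

View pics/w27.png

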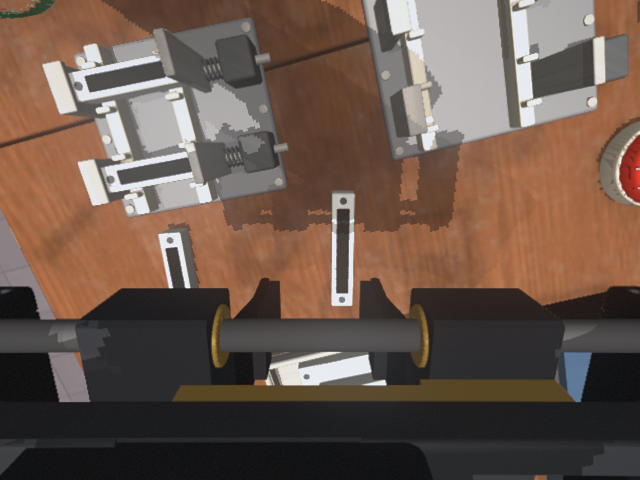

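Request:
play_rows:
  translation:
    - [11.4,0,17.5]
    - [0,30,0]
    - [0,30,0]
    - [0,30,0]
    - [0,20,0]
    - [0,9,0]
    - [0,4.4,0]
    - [0,0,0]
    - [0,0,0]
    - [0,0,0]
  turn:
    - [0,-0.004,0]
    - [0,0,0]
    - [0,0,0]
    - [0,0,0]
    - [0,0,0]
    - [0,0,0]
    - [0,0,0]
    - [0,0,0]
    - [0,0,0]
    - [0,0,0]
  fingers: [-0.1,-0.1,-0.1,-0.1,-0.1,-0.1,-0.1,-0.1,-0.1,-0.1]

```text
time: 56.22
position: [0.5179, -0.3535, -0.0128]
tool_rot: [-1.081, 1.398, -1.384]
ft_force: [-0.5, 0.1, -0.1]
grip_width: 0.449
```

Request:
play_rows:
  translation:
    - [0,0,0]
    - [0,0,0]
    - [0,0,0]
    - [0,0,0]
    - [0,0,0]
    - [0,0,0]
    - [0,0,0]
    - [0,0,0]
    - [0,0,0]
    - [0,0,0]
  turn:
    - [0,0,0]
    - [0,0,0]
    - [0,0,0]
    - [0,0,0]
    - [0,0,0]
    - [0,0,0]
    - [0,0,0]
    - [0,0,0]
    - [0,0,0]
    - [0,0,0]
  fingers: [-1,-1,-1,-1,-1,-1,-1,-1,-1,-1]

```text
time: 57.05
position: [0.5171, -0.3527, -0.0141]
tool_rot: [-1.082, 1.4, -1.382]
ft_force: [-1.3, 1.7, 4.2]
grip_width: 0.197
```

Request:
play_rows:
  translation:
    - [0,-20,0]
    - [0,-30,0]
    - [0,-30,0]
    - [0,-30,0]
    - [0,-10,0]
    - [0,0,0]
    - [0,0,0]
    - [0,0,0]
    - [0,0,0]
    - [0,0,0]
  turn:
    - [0,0,0]
    - [0,0,0]
    - [0,0,0]
    - [0,0,0]
    - [0,0,0]
    - [0,0.112,0]
    - [0,0.112,0]
    - [0,0.112,0]
    - [0,0.112,0]
    - [0,0.112,0]
  fingers: [-1,-1,-1,-1,-1,-1,-1,-1,-1,-1]

```text
time: 57.88
position: [0.5171, -0.3531, 0.1042]
tool_rot: [-0.712, 1.792, -1.771]
ft_force: [0.1, 0.1, 0.4]
grip_width: 0.195
```

Request:
play_rows:
  translation:
    - [0,0,0]
    - [0,0,0]
    - [0,0,0]
    - [0,0,0]
    - [0,0,0]
    - [0,0,0]
    - [0,0,0]
    - [0,0,0]
    - [0,0,0]
    - [0,0,0]
  turn:
    - [0,0.112,0]
    - [0,0.112,0]
    - [0,0.112,0]
    - [0,0.112,0]
    - [0,0.112,0]
    - [0,0.112,0]
    - [0,0.102,0]
    - [0,0,0]
    - [0,0,0]
    - [0,0,0]
  fingers: [-1,-1,-1,-1,-1,-1,-1,-1,-1,-1]

```text
time: 58.72
position: [0.5174, -0.3533, 0.1048]
tool_rot: [-0.002, -2.22, 2.204]
ft_force: [-0.3, 0.8, -1.4]
grip_width: 0.196
```

```bash
python3 -c "
from h import *
wsnap('w28');go(621.6,-262.6,105,-0.9)"
```

```text
t 58.77 p [ 0.5175 -0.3534  0.1051] f [-0.8 -0.1 -1.1] g 0.197
[[-1.0, -0.008, -0.011], [0.011, 0.008, -1.0], [0.008, -1.0, -0.007]] q [-0.23  0.52  1.05  1.65 -0.47  1.26 -0.66]
tool shift [-1.031e+02 -1.000e-01 -9.190e+01]
bar yaw now -0.62
turn y 0.005
```

View pics/w28.png

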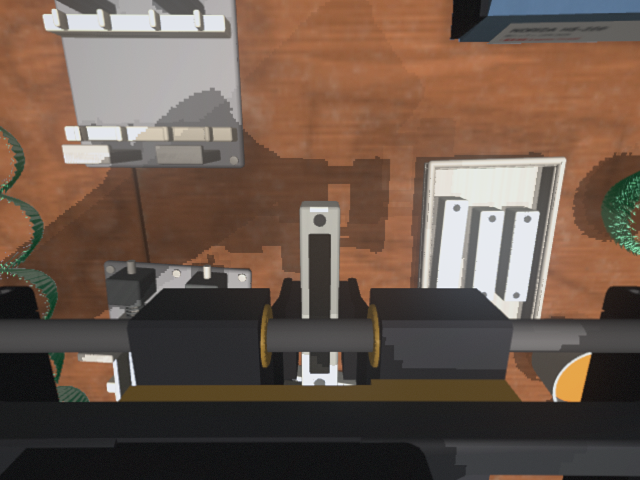

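```bash
python3 -c "
from h import *
holes('w5',(320,220),(320,382),.1206+.0315,[.6434,-.2627,0])
holes('w28',(320,220.5),(320,383),.1048+.0321,[.5174,-.3533,0])"
```

```text
Traceback (most recent call last):
  File "h.py", line 32, in holes
    ci=pickle.load(open(n+'.pkl','rb')); a=onplane(ci,*h1,ztop);b=onplane(ci,*h2,ztop); d=b-a
                   ~~~~^^^^^^^^^^^^^^^
FileNotFoundError: [Errno 2] No such file or directory: 'w5.pkl'
```

```bash
python3 -c "
from h import *
holes('w28',(320,220.5),(320,383),.1048+.0321,[.5174,-.3533,0])"
```

```text
sep 83.5 mid-tcp [-0.6 -0.6] ang 179.44638213736548
```

Request:
play_rows:
  translation:
    - [-17.3,0,-15.4]
    - [-17.3,0,-15.4]
    - [-17.3,0,-15.4]
    - [-17.3,0,-15.4]
    - [-17.3,0,-15.4]
    - [-17.2,0,-15.4]
    - [0,0,0]
    - [0,0,0]
    - [0,0,0]
    - [0,0,0]
  turn:
    - [0,0.005,0]
    - [0,0,0]
    - [0,0,0]
    - [0,0,0]
    - [0,0,0]
    - [0,0,0]
    - [0,0,0]
    - [0,0,0]
    - [0,0,0]
    - [0,0,0]
  fingers: [-1,-1,-1,-1,-1,-1,-1,-1,-1,-1]

```text
time: 59.6
position: [0.6217, -0.2646, 0.1055]
tool_rot: [-0.013, -2.215, 2.2]
ft_force: [-0.0, 0.4, -0.9]
grip_width: 0.202
```

```bash
python3 -c "
from h import *
wsnap('w29');go(622.2,-262.1,44,-0.9)"
```

```text
t 59.65 p [ 0.6218 -0.2645  0.1056] f [-0.2  0.3 -1.4] g 0.197
[[-1.0, -0.008, -0.02], [0.02, 0.007, -1.0], [0.008, -1.0, -0.007]] q [-0.32  0.62  1.    1.51 -0.53  1.31 -0.86]
tool shift [-0.9 61.6 -2. ]
bar yaw now -1.15
turn y -0.004
```

View pics/w29.png

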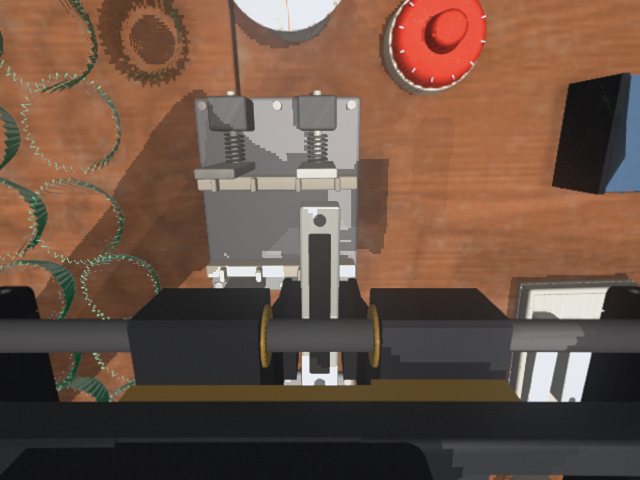

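Request:
play_rows:
  translation:
    - [-0.9,0,-2]
    - [0,20,0]
    - [0,20,0]
    - [0,14,0]
    - [0,7.6,0]
    - [0,0,0]
    - [0,0,0]
    - [-5,0,0]
    - [-4,0,0]
    - [-3,0,0]
  turn:
    - [0.007,-0.004,0.008]
    - [0,0,0]
    - [0,0,0]
    - [0,0,0]
    - [0,0,0]
    - [0,0,0]
    - [0,0,0]
    - [0,0,0]
    - [0,0,0]
    - [0,0,0]
  fingers: [-1,-1,-1,-1,-1,-1,-1,-1,-1,-1]

```text
time: 60.48
position: [0.6344, -0.2621, 0.0446]
tool_rot: [-0.013, -2.212, 2.213]
ft_force: [-6.6, 0.9, 2.4]
grip_width: 0.199
```

Request:
play_rows:
  translation:
    - [-4,0,0]
    - [-4,0,0]
    - [-3,0,0]
    - [-2,0,0]
    - [0,0,0]
    - [0,0,0]
    - [0,0,0]
    - [0,0,0]
    - [0,0,0]
    - [0,0,0]
  turn:
    - [0,0,0]
    - [0,0,0]
    - [0,0,0]
    - [0,0,0]
    - [0,0,0]
    - [0,0,0]
    - [0,0,0]
    - [0,0,0]
    - [0,0,0]
    - [0,0,0]
  fingers: [-1,-1,-1,-1,-1,-1,-1,-1,-1,-1]

```text
time: 61.32
position: [0.6456, -0.2623, 0.0445]
tool_rot: [-0.011, -2.212, 2.21]
ft_force: [-10.5, 1.6, 3.9]
grip_width: 0.198
```

```bash
python3 -c "
from h import *
go(643.2,-262.4,44,-0.9); im,_=wsnap('w30'); s=snap('side','s9.png'); zoom(s,140,220,300,340,4,'s9z')
"
```

```text
t 61.32 p [ 0.6456 -0.2623  0.0445] f [-10.5   1.6   3.9] g 0.198
[[-1.0, -0.006, -0.015], [0.015, 0.001, -1.0], [0.006, -1.0, -0.001]] q [-0.29  0.71  0.94  1.51 -0.59  1.23 -0.85]
tool shift [2.4 0.5 0.1]
bar yaw now -0.88
turn y 0.0
```

View pics/w30.png

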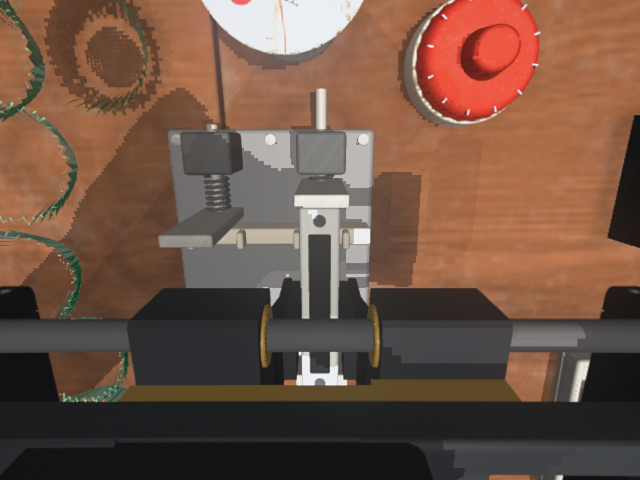

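View pics/s9z.png

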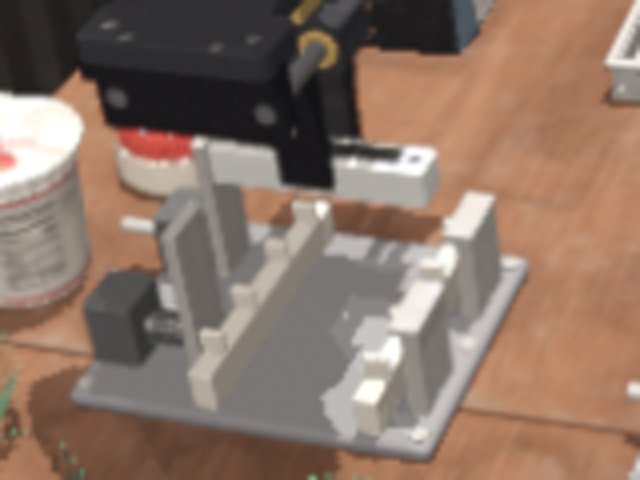

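Request:
play_rows:
  translation:
    - [2,0,0]
    - [0,6,0]
    - [0,6,0]
    - [0,6,0]
    - [0,5,0]
    - [0,4,0]
    - [0,3,0]
    - [0,1,0]
    - [0,0,0]
    - [0,0,0]
  turn:
    - [0,0,0]
    - [0,0,0]
    - [0,0,0]
    - [0,0,0]
    - [0,0,0]
    - [0,0,0]
    - [0,0,0]
    - [0,0,0]
    - [0,0,0]
    - [0,0,0]
  fingers: [-1,-1,-1,-1,-1,-1,-1,-1,-1,-1]

```text
time: 62.25
position: [0.6433, -0.2629, 0.0131]
tool_rot: [-0.011, -2.21, 2.211]
ft_force: [-9.4, -0.2, 2.4]
grip_width: 0.199
```

```bash
python3 -c "
from h import *
go(643.2,-262.4,13,-0.9); im,_=wsnap('w31'); s=snap('side','s10.png'); zoom(s,140,220,300,340,4,'s10z')
"
```

```text
t 62.25 p [ 0.6433 -0.2629  0.0131] f [-9.4 -0.2  2.4] g 0.199
[[-1.0, -0.006, -0.016], [0.016, 0.0, -1.0], [0.006, -1.0, 0.0]] q [-0.28  0.74  0.92  1.54 -0.61  1.18 -0.83]
tool shift [ 0.1  0.1 -0.5]
bar yaw now -0.9
turn y -0.0
```

View pics/s10z.png

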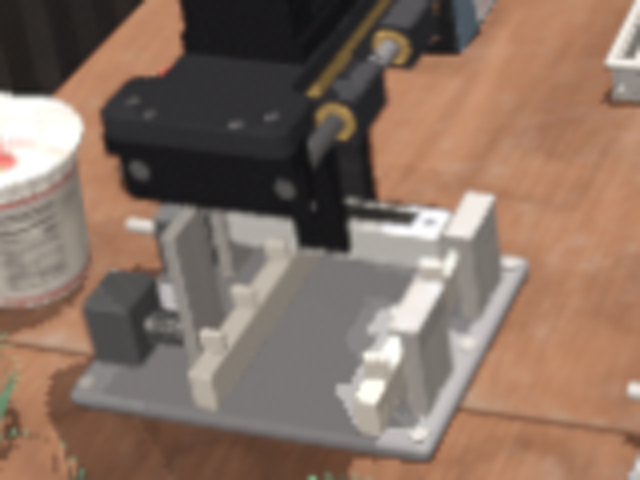

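Request:
play_rows:
  translation:
    - [0,1.2,0]
    - [0,0,0]
    - [0,0,0]
    - [3,0,0]
    - [3,0,0]
    - [3,0,0]
    - [3,0,0]
    - [2,0,0]
    - [0,0,0]
    - [0,0,0]
  turn:
    - [0,0,0]
    - [0,0,0]
    - [0,0,0]
    - [0,0,0]
    - [0,0,0]
    - [0,0,0]
    - [0,0,0]
    - [0,0,0]
    - [0,0,0]
    - [0,0,0]
  fingers: [-1,-1,-1,-1,-1,-1,-1,-1,-1,-1]

```text
time: 63.18
position: [0.6338, -0.2628, 0.0123]
tool_rot: [-0.018, -2.212, 2.219]
ft_force: [1.0, -4.9, -3.4]
grip_width: 0.197
```

```bash
python3 -c "
from h import *
go(634,-262.4,13,-0.9); im,_=wsnap('w32'); s=snap('side','s11.png'); zoom(s,140,220,300,340,4,'s11z')
"
```

```text
t 63.18 p [ 0.6338 -0.2628  0.0123] f [ 1.  -4.9 -3.4] g 0.197
[[-1.0, 0.002, -0.014], [0.014, -0.003, -1.0], [-0.002, -1.0, 0.003]] q [-0.29  0.72  0.93  1.58 -0.61  1.16 -0.82]
tool shift [-0.2 -0.7 -0.4]
bar yaw now -0.81
turn y 0.002
```

View pics/s11z.png

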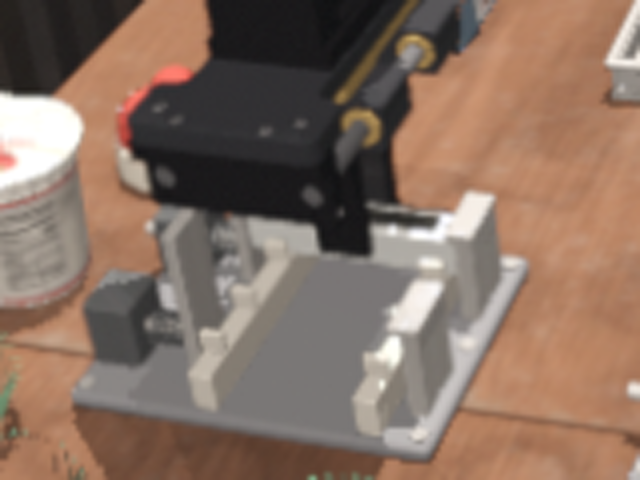

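Home. Release and rise.

Request:
play_rows:
  translation:
    - [0,0,0]
    - [0,0,0]
    - [0,0,0]
    - [0,0,0]
    - [0,-8,0]
    - [0,-15,0]
    - [0,-25,0]
    - [0,-25,0]
    - [0,-25,0]
    - [0,0,0]
  turn:
    - [0,0,0]
    - [0,0,0]
    - [0,0,0]
    - [0,0,0]
    - [0,0,0]
    - [0,0,0]
    - [0,0,0]
    - [0,0,0]
    - [0,0,0]
    - [0,0,0]
  fingers: [-0.4,-0.4,-0.4,-0.4,-0.4,-0.4,-0.4,-0.4,-0.4,-0.4]

```text
time: 64.12
position: [0.6359, -0.2633, 0.1171]
tool_rot: [-0.026, -2.216, 2.223]
ft_force: [0.8, 0.0, 1.0]
grip_width: 0.302
```

```bash
python3 -c "
from h import *
im,_=wsnap('w33'); go(377.7,-349.1,105,79.7)
"
```

```text
t 64.17 p [ 0.635  -0.2625  0.1146] f [ 0.6 -0.2 -0.3] g 0.302
[[-1.0, 0.007, -0.014], [0.014, -0.002, -1.0], [-0.007, -1.0, 0.002]] q [-0.33  0.62  1.    1.49 -0.53  1.31 -0.87]
tool shift [256.1   8.   90.1]
bar yaw now -0.8
turn y -1.405
```

View pics/w33.png

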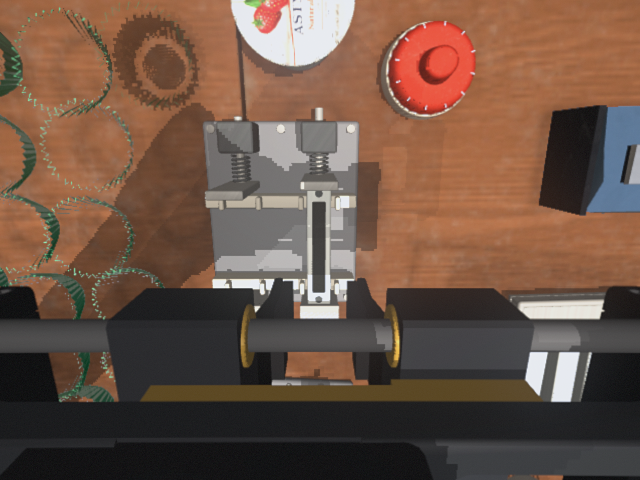

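Request:
play_rows:
  translation:
    - [25.6,0,9]
    - [25.6,0,9]
    - [25.6,0,9]
    - [25.6,0,9]
    - [25.6,0,9]
    - [25.6,0,9]
    - [25.6,0,9]
    - [25.6,0,9]
    - [25.6,0,9]
    - [25.6,0,9]
  turn:
    - [0,0,0]
    - [0,0,0]
    - [0,0,0]
    - [0,0,0]
    - [0,0,0]
    - [0,0,0]
    - [0,0,0]
    - [0,0,0]
    - [0,0,0]
    - [0,0,0]
  fingers: [-0.1,-0.1,-0.1,-0.1,-0.1,-0.1,-0.1,-0.1,-0.1,-0.1]

```text
time: 65.0
position: [0.3741, -0.3475, 0.1093]
tool_rot: [-0.015, -2.215, 2.213]
ft_force: [-0.6, 0.4, -0.2]
grip_width: 0.449
```

Request:
play_rows:
  translation:
    - [0,0,0]
    - [0,0,0]
    - [0,0,0]
    - [0,0,0]
    - [0,0,0]
    - [0,0,0]
    - [0,0,0]
    - [0,0,0]
    - [0,0,0]
    - [0,0,0]
  turn:
    - [0,-0.112,0]
    - [0,-0.112,0]
    - [0,-0.112,0]
    - [0,-0.112,0]
    - [0,-0.112,0]
    - [0,-0.112,0]
    - [0,-0.112,0]
    - [0,-0.112,0]
    - [0,-0.112,0]
    - [0,-0.112,0]
  fingers: [-0.1,-0.1,-0.1,-0.1,-0.1,-0.1,-0.1,-0.1,-0.1,-0.1]

```text
time: 65.83
position: [0.3754, -0.3473, 0.1096]
tool_rot: [-0.955, 1.539, -1.538]
ft_force: [0.6, 0.3, 0.6]
grip_width: 0.445
```

Request:
play_rows:
  translation:
    - [0,0,0]
    - [0,0,0]
    - [0,0,0]
    - [0,0,0]
    - [0,0,0]
    - [0,0,0]
    - [0,0,0]
    - [0,0,0]
    - [0,0,0]
    - [0,0,0]
  turn:
    - [0,-0.112,0]
    - [0,-0.112,0]
    - [0,-0.061,0]
    - [0,0,0]
    - [0,0,0]
    - [0,0,0]
    - [0,0,0]
    - [0,0,0]
    - [0,0,0]
    - [0,0,0]
  fingers: [-0.1,-0.1,-0.1,-0.1,-0.1,-0.1,-0.1,-0.1,-0.1,-0.1]

```text
time: 66.67
position: [0.3757, -0.3475, 0.1095]
tool_rot: [-1.118, 1.34, -1.341]
ft_force: [0.7, -0.0, 0.2]
grip_width: 0.453
```

```bash
python3 -c "
from h import *
from loose import loose
im,ci=wsnap('w34')
for o in loose(im,ci):
    if 50<o[2]<120 and o[3]<25: print(np.round(o,1))
go(377.7,-349.1,-15.5,79.7)"
```

```text
[ 346.2 -471.1   56.9   19.7  -10.3]
[ 377.4 -349.1   92.9   17.6   79.7]
[ 409.1 -253.1   77.6   19.2   -4.5]
[ 606.7 -256.2   72.    21.5  -87.6]
[ 575.9 -253.2   76.6   17.9   89.8]
[ 413.6 -193.1   78.9   13.6  -10.2]
t 66.72 p [ 0.3757 -0.3475  0.1095] f [-0.2  0.1 -0.5] g 0.445
[[-0.179, 0.0, 0.984], [-0.984, 0.0, -0.179], [-0.0, -1.0, 0.0]] q [-0.22  0.13  0.99  1.93 -0.12  1.14  0.63]
tool shift [  1.3 125.    2.2]
bar yaw now 79.69
turn y -0.0
```

View pics/w34.png

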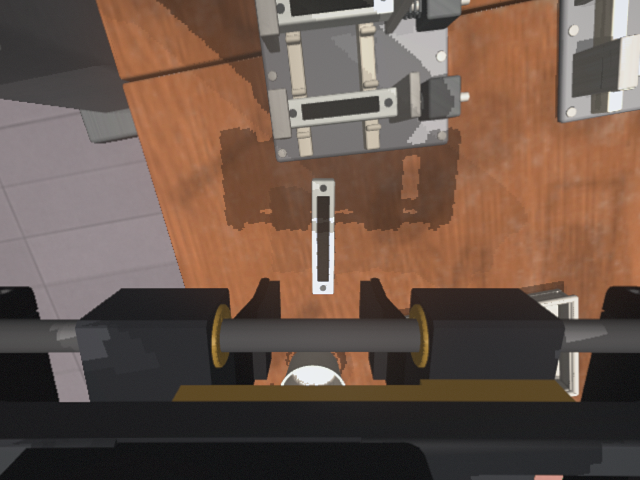

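Request:
play_rows:
  translation:
    - [1.3,25,2.1]
    - [0,30,0]
    - [0,30,0]
    - [0,25,0]
    - [0,10,0]
    - [0,5,0]
    - [0,0,0]
    - [0,0,0]
    - [0,0,0]
    - [0,0,0]
  turn:
    - [0,0,0]
    - [0,0,0]
    - [0,0,0]
    - [0,0,0]
    - [0,0,0]
    - [0,0,0]
    - [0,0,0]
    - [0,0,0]
    - [0,0,0]
    - [0,0,0]
  fingers: [-0.1,-0.1,-0.1,-0.1,-0.1,-0.1,-0.1,-0.1,-0.1,-0.1]

```text
time: 67.55
position: [0.3787, -0.3498, -0.0141]
tool_rot: [-1.117, 1.338, -1.342]
ft_force: [0.5, 0.2, 0.4]
grip_width: 0.449
```

Request:
play_rows:
  translation:
    - [0,0,0]
    - [0,0,0]
    - [0,0,0]
    - [0,0,0]
    - [0,0,0]
    - [0,0,0]
    - [0,0,0]
    - [0,0,0]
    - [0,0,0]
    - [0,0,0]
  turn:
    - [0,0,0]
    - [0,0,0]
    - [0,0,0]
    - [0,0,0]
    - [0,0,0]
    - [0,0,0]
    - [0,0,0]
    - [0,0,0]
    - [0,0,0]
    - [0,0,0]
  fingers: [-1,-1,-1,-1,-1,-1,-1,-1,-1,-1]

```text
time: 68.38
position: [0.3777, -0.3492, -0.0153]
tool_rot: [-1.118, 1.34, -1.34]
ft_force: [0.2, 1.6, 2.7]
grip_width: 0.201
```

Request:
play_rows:
  translation:
    - [0,-20,0]
    - [0,-30,0]
    - [0,-30,0]
    - [0,-30,0]
    - [0,-10,0]
    - [0,0,0]
    - [0,0,0]
    - [0,0,0]
    - [0,0,0]
    - [0,0,0]
  turn:
    - [0,0,0]
    - [0,0,0]
    - [0,0,0]
    - [0,0,0]
    - [0,0,0]
    - [0,0.112,0]
    - [0,0.112,0]
    - [0,0.112,0]
    - [0,0.112,0]
    - [0,0.112,0]
  fingers: [-1,-1,-1,-1,-1,-1,-1,-1,-1,-1]

```text
time: 69.22
position: [0.377, -0.3487, 0.1036]
tool_rot: [-0.76, 1.734, -1.733]
ft_force: [-0.4, 0.8, -0.1]
grip_width: 0.201
```

Request:
play_rows:
  translation:
    - [0,0,0]
    - [0,0,0]
    - [0,0,0]
    - [0,0,0]
    - [0,0,0]
    - [0,0,0]
    - [0,0,0]
    - [0,0,0]
    - [0,0,0]
    - [0,0,0]
  turn:
    - [0,0.112,0]
    - [0,0.112,0]
    - [0,0.112,0]
    - [0,0.112,0]
    - [0,0.112,0]
    - [0,0.112,0]
    - [0,0.112,0]
    - [0,0.062,0]
    - [0,0,0]
    - [0,0,0]
  fingers: [-1,-1,-1,-1,-1,-1,-1,-1,-1,-1]

```text
time: 70.05
position: [0.3771, -0.3488, 0.1038]
tool_rot: [-0.013, -2.215, 2.214]
ft_force: [0.9, 0.4, 0.0]
grip_width: 0.197
```

```bash
python3 -c "
from h import *
wsnap('w35');go(622.5,-202.6,105,-0.9)"
```

```text
t 70.1 p [ 0.3772 -0.3489  0.104 ] f [-0.6 -0.  -0.3] g 0.198
[[-1.0, -0.0, -0.013], [0.013, 0.0, -1.0], [0.0, -1.0, -0.0]] q [-0.37  0.19  1.18  1.94 -0.2   1.14 -0.7 ]
tool shift [-243.4   -1.1 -149.5]
bar yaw now -0.75
turn y 0.003
```

View pics/w35.png

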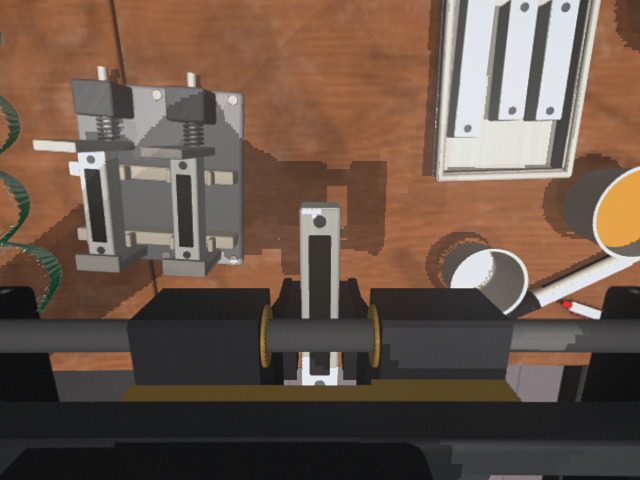

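```bash
python3 -c "
from h import *
holes('w35',(320,222),(320,383),.1039+.0333,[.3772,-.3489,0])"
```

```text
sep 81.8 mid-tcp [-0.6 -0.3] ang 179.29867415701872
```

Request:
play_rows:
  translation:
    - [-24.3,0,-14.9]
    - [-24.3,0,-14.9]
    - [-24.3,0,-14.9]
    - [-24.3,0,-14.9]
    - [-24.3,0,-14.9]
    - [-24.3,0,-14.9]
    - [-24.3,0,-14.9]
    - [-24.3,0,-14.9]
    - [-24.3,0,-14.9]
    - [-24.3,0,-14.9]
  turn:
    - [0,0,0]
    - [0,0,0]
    - [0,0,0]
    - [0,0,0]
    - [0,0,0]
    - [0,0,0]
    - [0,0,0]
    - [0,0,0]
    - [0,0,0]
    - [0,0.003,0]
  fingers: [-1,-1,-1,-1,-1,-1,-1,-1,-1,-1]

```text
time: 70.93
position: [0.6237, -0.2026, 0.1039]
tool_rot: [-0.017, -2.214, 2.213]
ft_force: [0.8, -0.4, -0.4]
grip_width: 0.195
```

Request:
play_rows:
  translation:
    - [0,0,0]
    - [0,0,0]
    - [0,0,0]
    - [0,0,0]
    - [0,0,0]
    - [0,0,0]
    - [0,0,0]
    - [0,0,0]
    - [0,0,0]
    - [0,0,0]
  turn:
    - [0,0,0]
    - [0,0,0]
    - [0,0,0]
    - [0,0,0]
    - [0,0,0]
    - [0,0,0]
    - [0,0,0]
    - [0,0,0]
    - [0,0,0]
    - [0,0,0]
  fingers: [-1,-1,-1,-1,-1,-1,-1,-1,-1,-1]

```text
time: 71.77
position: [0.6227, -0.2038, 0.1047]
tool_rot: [-0.02, -2.213, 2.212]
ft_force: [-0.2, -0.9, 0.0]
grip_width: 0.199
```

```bash
python3 -c "
from h import *
wsnap('w36');go(622.5,-202.3,43,-0.9)"
```

```text
t 71.82 p [ 0.6227 -0.2038  0.1046] f [0.6 0.6 0.3] g 0.197
[[-1.0, 0.0, -0.018], [0.018, 0.0, -1.0], [-0.0, -1.0, -0.0]] q [-0.42  0.55  0.96  1.58 -0.46  1.26 -0.98]
tool shift [ 0.3 61.6 -1.4]
bar yaw now -1.02
turn y -0.002
```

View pics/w36.png

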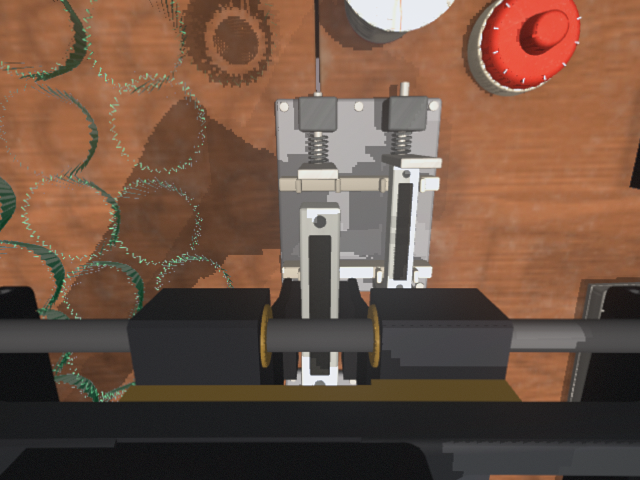

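```bash
python3 -c "
from h import *
ci=pickle.load(open('w36.pkl','rb'))
im=cv2.imread('pics/w36.png'); zoom(im,260,80,460,300,2.7,'w36z')
for p in [(300,184),(340,184)]: print(onplane(ci,*p,.036)*1000)
"
```

```text
[ 668.00870181 -190.89443296   36.        ]
[ 667.51517404 -219.11263295   36.        ]
```

View pics/w36z.png

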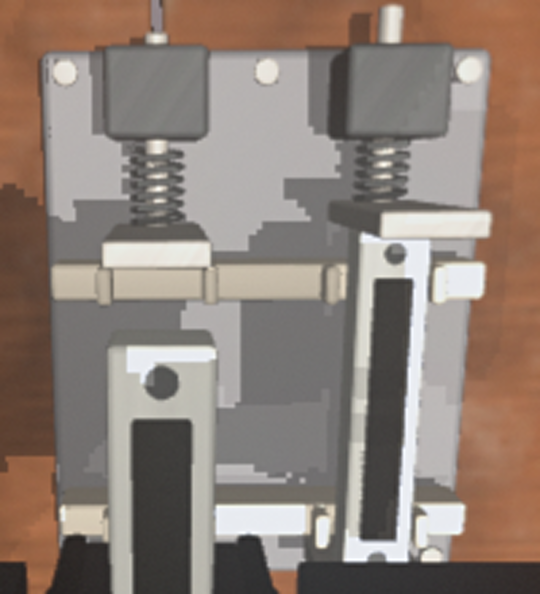

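Request:
play_rows:
  translation:
    - [0,0,-1.1]
    - [0,20,0]
    - [0,20,0]
    - [0,14,0]
    - [0,7.6,0]
    - [0,0,0]
    - [0,0,0]
    - [-5,0,0]
    - [-4,0,0]
    - [-3,0,0]
  turn:
    - [0,-0.002,0]
    - [0,0,0]
    - [0,0,0]
    - [0,0,0]
    - [0,0,0]
    - [0,0,0]
    - [0,0,0]
    - [0,0,0]
    - [0,0,0]
    - [0,0,0]
  fingers: [-1,-1,-1,-1,-1,-1,-1,-1,-1,-1]

```text
time: 72.65
position: [0.6337, -0.2036, 0.0438]
tool_rot: [-0.016, -2.212, 2.212]
ft_force: [-6.6, 0.3, 2.8]
grip_width: 0.195
```

Request:
play_rows:
  translation:
    - [-4,0,0]
    - [-4,0,0]
    - [-3,0,0]
    - [0,0,0]
    - [0,0,0]
    - [0,0,0]
    - [0,0,0]
    - [0,0,0]
    - [0,0,0]
    - [0,0,0]
  turn:
    - [0,0,0]
    - [0,0,0]
    - [0,0,0]
    - [0,0,0]
    - [0,0,0]
    - [0,0,0]
    - [0,0,0]
    - [0,0,0]
    - [0,0,0]
    - [0,0,0]
  fingers: [-1,-1,-1,-1,-1,-1,-1,-1,-1,-1]

```text
time: 73.48
position: [0.643, -0.2038, 0.0435]
tool_rot: [-0.013, -2.212, 2.209]
ft_force: [-9.1, 1.7, 4.6]
grip_width: 0.199
```

```bash
python3 -c "
from h import *
go(644,-203.1,43,-0.9); im,_=wsnap('w37'); s=snap('side','s12.png'); zoom(s,140,220,300,340,4,'s12z')
"
```

```text
t 73.48 p [ 0.643  -0.2038  0.0435] f [-9.1  1.7  4.6] g 0.199
[[-1.0, -0.005, -0.017], [0.017, 0.001, -1.0], [0.005, -1.0, -0.001]] q [-0.37  0.64  0.9   1.58 -0.53  1.19 -0.95]
tool shift [-1.   0.5 -0.7]
bar yaw now -0.97
turn y -0.001
```

View pics/w37.png

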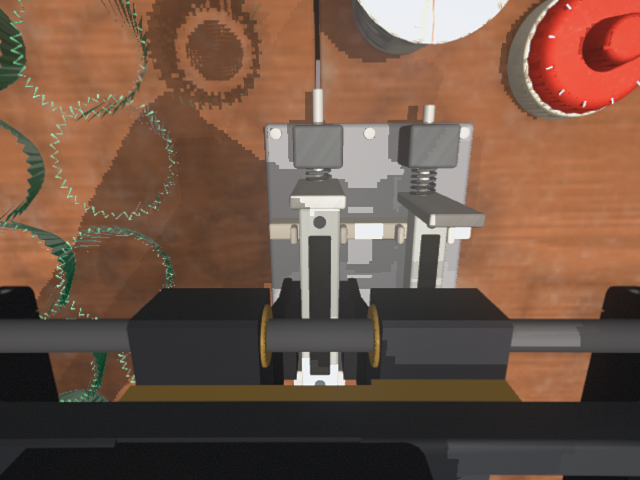

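View pics/s12z.png

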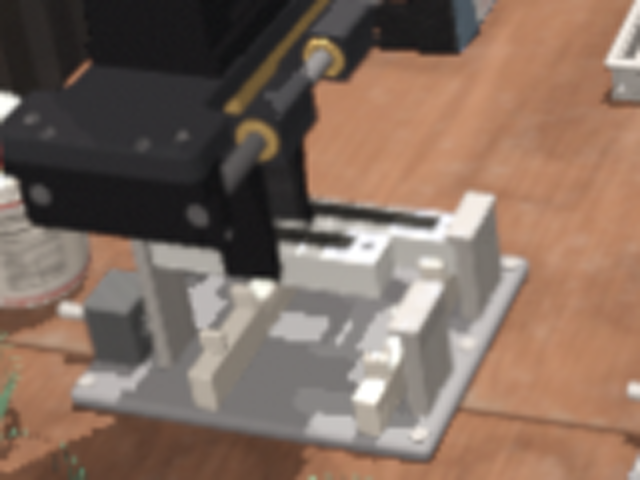

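Request:
play_rows:
  translation:
    - [-0.5,6,-0.4]
    - [0,6,0]
    - [0,6,0]
    - [0,5,0]
    - [0,4,0]
    - [0,3,0]
    - [0,1,0]
    - [0,0,0]
    - [0,0,0]
    - [0,0,0]
  turn:
    - [0,0,0]
    - [0,0,0]
    - [0,0,0]
    - [0,0,0]
    - [0,0,0]
    - [0,0,0]
    - [0,0,0]
    - [0,0,0]
    - [0,0,0]
    - [0,0,0]
  fingers: [-1,-1,-1,-1,-1,-1,-1,-1,-1,-1]

```text
time: 74.42
position: [0.6429, -0.2037, 0.0119]
tool_rot: [-0.012, -2.21, 2.209]
ft_force: [-9.3, 0.6, 1.4]
grip_width: 0.2
```

Request:
play_rows:
  translation:
    - [0,0.7,0]
    - [0,0.6,0]
    - [0,0,0]
    - [0,0,0]
    - [0,0,0]
    - [0,0,0]
    - [0,0,0]
    - [0,0,0]
    - [0,0,0]
    - [0,0,0]
  turn:
    - [0,0,0]
    - [0,0,0]
    - [0,0,0]
    - [0,0,0]
    - [0,0,0]
    - [0,0,0]
    - [0,0,0]
    - [0,0,0]
    - [0,0,0]
    - [0,0,0]
  fingers: [-1,-1,-1,-1,-1,-1,-1,-1,-1,-1]

```text
time: 75.25
position: [0.6431, -0.2038, 0.0108]
tool_rot: [-0.013, -2.211, 2.209]
ft_force: [-8.8, 0.3, 4.0]
grip_width: 0.198
```

Request:
play_rows:
  translation:
    - [0,0.8,0]
    - [0,0,0]
    - [0,0,0]
    - [3,0,0]
    - [3,0,0]
    - [3,0,0]
    - [3,0,0]
    - [1.5,0,0]
    - [0,0,0]
    - [0,0,0]
  turn:
    - [0,0,0]
    - [0,0,0]
    - [0,0,0]
    - [0,0,0]
    - [0,0,0]
    - [0,0,0]
    - [0,0,0]
    - [0,0,0]
    - [0,0,0]
    - [0,0,0]
  fingers: [-1,-1,-1,-1,-1,-1,-1,-1,-1,-1]

```text
time: 76.08
position: [0.6348, -0.2036, 0.0108]
tool_rot: [-0.022, -2.213, 2.218]
ft_force: [4.1, -4.3, -1.8]
grip_width: 0.197
```

```bash
python3 -c "
from h import *
go(635,-203.1,11,-0.9); im,_=wsnap('w38'); s=snap('side','s13.png'); zoom(s,140,220,300,340,4,'s13z')
"
```

```text
t 76.08 p [ 0.6348 -0.2036  0.0108] f [ 4.1 -4.3 -1.8] g 0.197
[[-1.0, 0.004, -0.016], [0.016, -0.003, -1.0], [-0.004, -1.0, 0.002]] q [-0.37  0.66  0.88  1.63 -0.55  1.12 -0.93]
tool shift [-0.1 -0.2 -0.5]
bar yaw now -0.9
turn y 0.0
```

View pics/s13z.png

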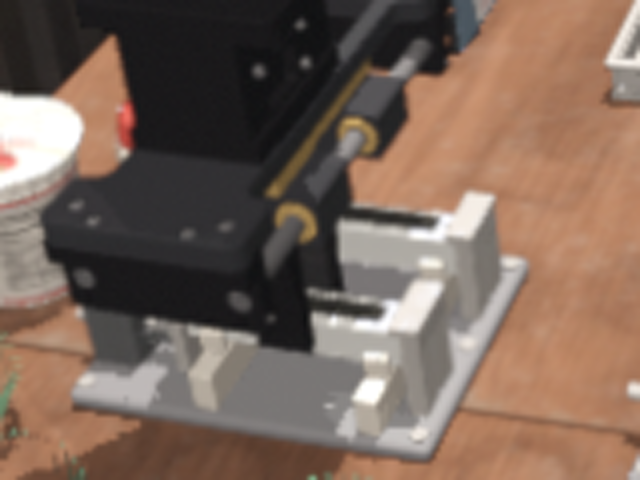

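Home under the lip. Release, rise, and move clear to look at everything.

Request:
play_rows:
  translation:
    - [0,0,0]
    - [0,0,0]
    - [0,0,0]
    - [0,0,0]
    - [0,-8,0]
    - [0,-15,0]
    - [0,-25,0]
    - [0,-30,0]
    - [0,-30,0]
    - [0,-30,0]
  turn:
    - [0,0,0]
    - [0,0,0]
    - [0,0,0]
    - [0,0,0]
    - [0,0,0]
    - [0,0,0]
    - [0,0,0]
    - [0,0,0]
    - [0,0,0]
    - [0,0,0]
  fingers: [-0.4,-0.4,-0.4,-0.4,-0.4,-0.4,-0.4,-0.4,-0.4,-0.4]

```text
time: 77.02
position: [0.6326, -0.2028, 0.1509]
tool_rot: [-0.02, -2.214, 2.214]
ft_force: [-0.2, -0.4, 0.1]
grip_width: 0.299
```

Request:
play_rows:
  translation:
    - [10,0,-38]
    - [10,0,-38]
    - [10,0,-38]
    - [10,0,-38]
    - [10,0,-38]
    - [10,0,-38]
    - [10,0,-38]
    - [10,0,-38]
    - [10,0,-38]
    - [10,0,-38]
  turn:
    - [0,-0.1,0]
    - [0,0,0]
    - [0,0,0]
    - [0,0,0]
    - [0,0,0]
    - [0,0,0]
    - [0,0,0]
    - [0,0,0]
    - [0,0,0]
    - [0,0,0]
  fingers: [-0.4,-0.4,-0.4,-0.4,-0.4,-0.4,-0.4,-0.4,-0.4,-0.4]

```text
time: 77.85
position: [0.5044, 0.1704, 0.1495]
tool_rot: [-0.089, 2.181, -2.176]
ft_force: [0.3, 0.2, 0.5]
grip_width: 0.299
```

```bash
python3 -c "
from h import *
st(); im=snap('top','t4.png'); zoom(im,190,85,430,330,2.45,'t4z'); s=snap('side','s14.png'); zoom(s,150,200,430,350,2.8,'s14z')
"
```

```text
t 77.85 p [0.5044 0.1704 0.1495] f [0.3 0.2 0.5] g 0.299
[[-0.997, 0.001, 0.083], [-0.083, 0.002, -0.997], [-0.002, -1.0, -0.002]] q [-1.26  0.13  0.96  1.84 -0.12  1.22 -1.75]
```

View pics/t4z.png

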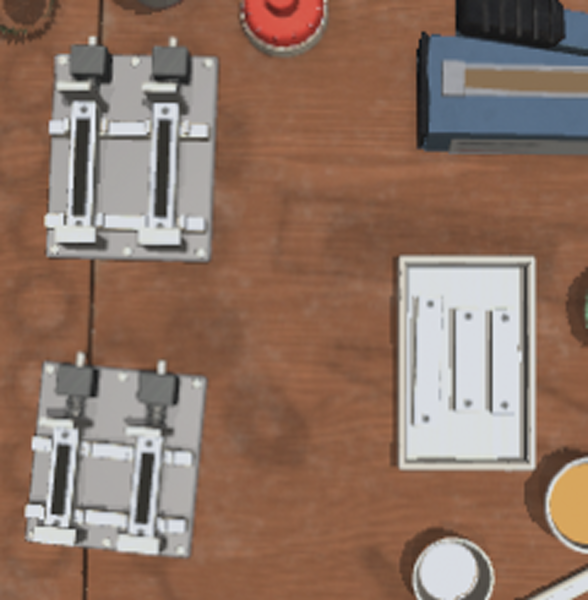

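View pics/s14z.png

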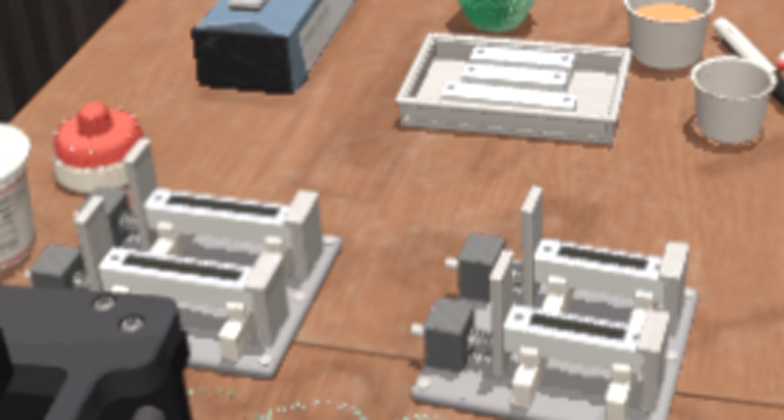

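```bash
python3 -c "
from h import *
a=cv2.imread('pics/top0.png');b=cv2.imread('pics/t4.png')
ci=ctrl.camera_info('top')
def P(u,v,h): return np.round(onplane(ci,190+(u+.5)/2.45-.5,85+(v+.5)/2.45-.5,h)*1000,1)
# dark screw holes near the bars, before/after, in the racks
for n,im in (('before',a),('after',b)):
    zoom(im,190,85,290,330,2.4,'cmp_'+n)
cv2.imwrite('pics/cmp.png',np.hstack([cv2.imread('pics/cmp_before.png'),cv2.imread('pics/cmp_after.png')]))
"
```

```text
(no output)
```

View pics/cmp.png

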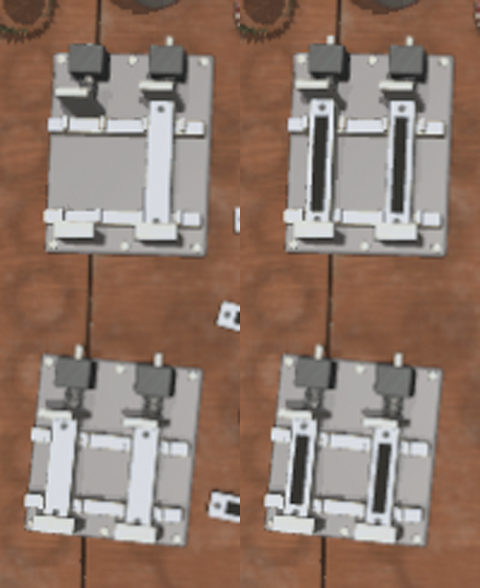

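Gate and bar positions match the held state at the start for all occupied slots; pots unmoved. Handing in.

```bash
python3 -c "
from h import *
ctrl.close_job()"
```

```text
the job is handed in; nothing more can be done
```

The refit is finished and handed in at about 78 s of robot time. I took three worn bars (one long, two short) out of their slots and dropped them side by side in the scrap tray. I put all four good bars away, two long bars in the long rack and two short bars in the short rack.

**Last checks:**
- **Good bars:** the final top and side pictures show them strip up, flat between the guides, with their rear ends under the lips and the gates sprung against them. In three slots the bar and gate look the same as with the worn bar held there at the start. Long slot 1 started empty, so I could only check it by eye.
- **Scrap and surroundings:** the three worn bars lie flat in the tray, both pots look unmoved, and the arm stands clear of everything.

**What went wrong or disagreed:**
- **Finger length:** the fingertips turned out to be about 21 mm shorter than the reported TCP. My first grasp closed above the bar. I found the offset by touch and corrected for it.
- **Knocked bar:** one short bar was knocked about 35 mm aside during the run. I saw it in a later picture and grasped it at its new place.
- **Hard press:** while seating the first short bar I pressed it onto the rails with about 42 N at the wrist for under a second, then eased off.
- **Camera offset:** the top and wrist cameras disagreed by 2–3 mm. I used the wrist camera and the grasp positions.
- **Not measured:** gate openings were judged only from pictures. One seated short bar measured about 1 mm from home, within the camera error.

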